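Move a carved finial from the push-fit carving socket to the drying socket

ROBOT

A 6-joint arm with a two-finger parallel gripper is mounted at the origin on the work surface. World frame = base frame: x ahead of the robot, y to its left, z up, the work surface at z = 0. Lengths are in m, angles in rad, forces in N, time in s.
With the tool pointing down it reaches from about 0.375 to 0.925 m from the base axis. Payload 5.7 kg.
Tool frame: the origin (TCP) lies midway between the tips of the shut fingers; the grasp point (between the pads) lies 19 mm behind it (ctrl.grip_point_offset is the y of the grasp point in the tool frame, in m); y points along the fingers, x is the direction in which the jaws open and shut, and the axes are right-handed (so a half turn about y gives the same grasp; the last joint's range is limited). The gripper opens to 88 mm and grips with 3 to 60 N. Pads are 20 mm wide; open, the fingers measure 115 mm over their backs; the gripper's body (75 mm by 178 mm) begins 61 mm behind the grasp point.
Start: joints at [1.071, 0.359, 1.51, -0, 1.272, -0.115], TCP at [0.225, 0.556, 0.223] pointing down, gripper open.
Joint ranges: [-2.97, 2.97], [-1.01, 2.36], [0.21, 2.38], [-0.96, 4.11], [0.2, 2.71], [-2.98, 2.98]. Speed limits (rad/s): [2.39, 2.39, 3.14, 3.14, 3.14, 3.14].

INTERFACE

Orientations are given as a rotation vector (axis times angle).
In Python, from plant import ctrl gives the robot as it stands.
- The arm moves only by the shell command python3 -m creep 'ROWS'. ROWS is JSON, a list of rows, each an object with "dp": the shift along the tool's x, y, z in m, a list of three; "dr": the turn, a rotation vector about the tool's x, y, z in rad, a list of three; "gripper": the finger opening in m, from 0 to 0.0878. In form: [{"dp": [tx, ty, tz], "dr": [ax, ay, az], "gripper": gripper}, ...]. A call has 1 to 12 rows; each row shifts and turns the pose as measured when the row begins, along the tool's axes as they then stand; what a row does not reach is not made up. A row lasts 1/12 s, in which the tool goes at most 41.7 mm and 7.16 degrees, less where a joint would pass 70% of its speed; a pose out of reach is approached as far as the arm can. A call is refused whole if a number of a shift passes 0.0417 or a number of a turn 0.125, either way. A call with a gripper value outside its range is refused whole. The fingers move at their own pace and stop on an object; the grip force is fixed at half the most. Time passes only in rows, so rows that do not move let the fingers close. It gives the time, the measured TCP pose, the force and the opening at its end, in the units of the state.
- ctrl.get_obs(): the state, without advancing time (a new reading comes with each control period).
- ctrl.capture(name): name is "side" or "top" or "wrist"; returns a dict with "color" (480x640x3 uint8, red, green, blue), "vertical_fov" (degrees; the focal length in pixels is half the picture's height over the tangent of half this angle, whatever the lens; pixels are square), "cx", "cy" (the principal point, pixels), "pose" (4x4, takes a point from camera to world coordinates). Camera axes: x right, y up, looking along -z (the intrinsics and any distortion apply to the point x, -y, -z); pixel columns grow to the right and rows downward; lengths in m; the calibration is good to about 2 mm. A picture is of the moment at which its call begins. There is no depth.
- ctrl.finish_job(): hands the job in, once; it reports no verdict.
The state is a dict: "time": time; "joints": joint angles; "joint_velocities": joint speeds; "tau": joint torques, N m; "position": TCP position; "tool_rot": TCP orientation; "ft_force": force on the tool from outside, world axes, zero at the start; "ft_torque": the same for the moment, N m; "gripper_width": finger opening in m.
Only numpy, scipy, OpenCV 4.12 (cv2) and the standard library are available. Lean on these libraries where they do the work, as an engineer would, in place of code of your own. Each camera call takes 0.05 s, during which the arm holds its last target.

TASK

The carved finial is locked in the push-fit socket on the sloping carving stand. Hold the socket's release collar pushed in to draw the finial straight out without wrenching it, then push it fully home into the empty socket on the round upright drying stand until it locks, and let go so that both collars are sprung back out. Leave the gouge, the dish, the offcut and the mallet alone.

Things in the scene. Friction and masses are not known exactly. Their poses are not given: they have to be found in the camera images.
- finial_center (a point): Turned pale-wood finial on a steel push-fit spigot, 82 mm long, about 70 g. This point is on its axis, 40 mm up from the spigot's nose; z runs from spigot to head. Steel shank and wood are one straight 20 mm round bar from 33 to 62 mm above the nose: grip there, from any side. Above it a narrow neck and a round head under 20 mm wide. Locked home, this point is 4.5 mm above the socket's mouth point.
- finial_nose (a point): Tip of the finial's spigot, on its axis; z as above. From here up: steel head 19 mm across with a half-round nose, up to 15 mm; groove 13 mm across up to 25 mm, its upper end rounded out to the 20 mm shank, which the socket's jaws grip with 1.5 mm of play. Home, it stands on the bore floor, 35.5 mm below the socket's mouth point; 46 mm of finial stand out of the collar, leaning up to 0.05 rad in the loose fit.
- carve_mouth (a point): Socket that holds the finial, on the sloping stand: a fixed wooden base 120 x 100 mm with a slanted block. Point on the socket's axis, level with the top face of the released collar, 84 mm above the bench. z points out along the axis, 0.26 rad from vertical, leaning to the stand's -x (the robot's side when not turned); y is level. Do not pull hard (tens of newtons) while it is locked.
- dry_mouth (a point): Equal socket, upright and empty, on a fixed round wooden base 110 mm across. Point on its axis, level with the top face of the released collar, 70.5 mm above the bench; z up. The spigot's head meets the jaws with the nose 18 mm below this point, then needs 10 to 13 N to snap past; the collar sinks about 4 mm meanwhile and springs back when it locks.
- carve_collar (a joint): How far the carving socket's release collar is pushed in, m: 0 out, 0.011 fully in. Dark steel disc 50 mm across, 5 mm thick, with a 21.6 mm hole, on a spring (8 N at first, 18 N fully in). Press its top face with a fingertip each side of the finial. The jaws let go with it 5 mm in or more; hold it so until the finial has come up 5 mm. Collar and finial may rise together from 8 mm in or more.
- dry_collar (a joint): How far the drying socket's collar is pushed in, m: 0 out, 0.011 fully in; same disc and spring. If the fingers push it in while the spigot goes home, the finial locks once the collar is let go.
- gouge: Carving gouge lying on the bench, 205 mm long, 22 mm high; origin on the bench under its middle, x along the blade. Leave alone.
- dish: Shallow carved wooden dish, 110 mm across, 22 mm high, on the bench hook board at the back; origin at the centre of its underside. Leave alone.
- offcut: Loose wooden block 90 x 60 x 30 mm on the bench; origin at the centre of its underside. Leave alone.
- mallet: Wooden mallet standing on its round head, 84 mm across, 219 mm tall; origin at the centre of its underside. Leave alone.
Things that resemble listed ones, but are neither listed nor needed, are in the scene too. What is shaped like the part that bears dry_mouth but pink is not meant.

How it is judged:
On the way:
1. the finial is drawn clear of the carving socket (z of finial_center in the frame of carve_mouth above 0.045 m), for 0.1 s.
At the end, for the whole second after the job is handed in: The finial is locked in the drying socket: upright within 0.12 rad, its centre within 4 mm of the socket's axis and no more than 8 mm above the mouth point (4.5 mm when fully home), at rest, with both collars within 2 mm of fully released (horizontal distance between finial_center and dry_mouth below 0.004 m and z of finial_center in the frame of dry_mouth below 0.008 m and angle between finial_center's own z axis and vertical below 0.12 rad and value of joint each of dry_collar, carve_collar below 0.002 m and linear speed of finial below 0.02 m/s); the robot touches nothing.
It fails at once if the gouge, dish, offcut or mallet is moved by more than 30 mm (distance of any of gouge, dish, offcut, mallet from where it was at the start of the episode above 0.03 m).
It fails at once if the finial is wrenched in the carving socket (over 90 N between them) (contact force between finial and carve above 90 N).
It fails at once if the finial is rammed into the drying socket (over 90 N between them) (contact force between finial and dry above 90 N).
It also fails if it takes over 48 s, if anything falls off the work surface, if the arm or the gripper's body presses on something with over 40 N, if the wrist force passes 120 N, or if a joint passes its speed limit or range.

## Working session

There is one attempt and no reset: what is moved stays moved. The work goes in short steps, Python scripts to look and compute and a shell command to move; the robot and the scene stay as the last step left them, time stands still between calls to the robot, and variables do not carry over. Pictures are saved under pics/ and viewed, and the job is handed in when it is done.

```bash
ls; mkdir -p pics; python3 - <<'E'
from plant import ctrl
import cv2,numpy as np
np.set_printoptions(precision=4,suppress=True)
o=ctrl.get_obs();print(o, ctrl.grip_point_offset)
for n in ["side","top","wrist"]:
    c=ctrl.capture(n);cv2.imwrite(f"pics/{n}0.png",c["color"][:,:,::-1]);print(n,{k:v for k,v in c.items() if k!="color"})
E
```

```text
pics
{'time': 0.0, 'joints': array([ 1.0709,  0.3595,  1.5114, -0.    ,  1.2725, -0.1151]), 'joint_velocities': array([ 0.0011, -0.0022, -0.0002,  0.0002, -0.0004, -0.    ]), 'tau': array([  0.0001, -51.5345, -27.0727,   0.0674,   0.0347,  -0.0001]), 'position': array([0.2249, 0.5555, 0.2218]), 'tool_rot': array([-1.3679, -0.92  ,  0.9227]), 'ft_force': array([ 0.6566, -0.0174,  0.1171]), 'ft_torque': array([ 0.0018, -0.0009, -0.0062]), 'gripper_width': 0.08762245474880646} -0.0187
side {'vertical_fov': 57.571561049145046, 'cx': 327.62194326213387, 'cy': 242.0613668520643, 'pose': array([[ 0.7294,  0.362 , -0.5805,  0.0411],
       [-0.6838,  0.4104, -0.6033, -0.5591],
       [ 0.0198,  0.837 ,  0.5468,  0.6055],
       [ 0.    ,  0.    ,  0.    ,  1.    ]])}
top {'vertical_fov': 55.82488859276295, 'cx': 322.42334422052227, 'cy': 238.38819957890448, 'pose': array([[-0.0178,  0.9863, -0.1638,  0.4387],
       [-0.9997, -0.02  , -0.0118,  0.0393],
       [-0.0149,  0.1635,  0.9864,  1.0569],
       [ 0.    ,  0.    ,  0.    ,  1.    ]])}
wrist {'vertical_fov': 69.9123680226146, 'cx': 319.1122167422434, 'cy': 243.07497172607196, 'pose': array([[ 0.3761, -0.8978, -0.229 ,  0.1624],
       [ 0.9266,  0.3642,  0.0938,  0.5826],
       [-0.0009, -0.2474,  0.9689,  0.3838],
       [ 0.    ,  0.    ,  0.    ,  1.    ]])}
```

View pics/top0.png

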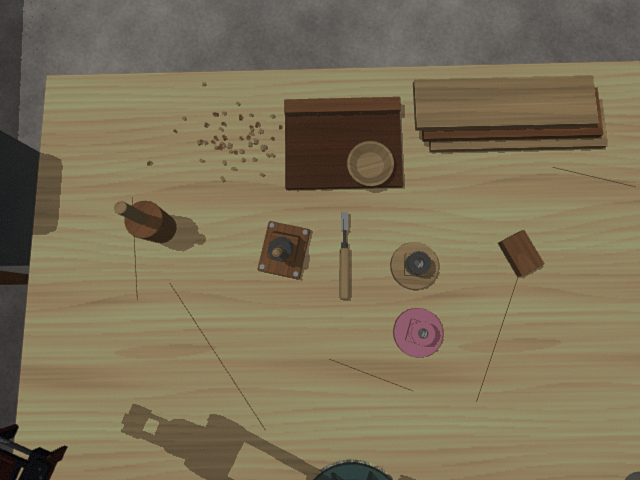

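View pics/side0.png

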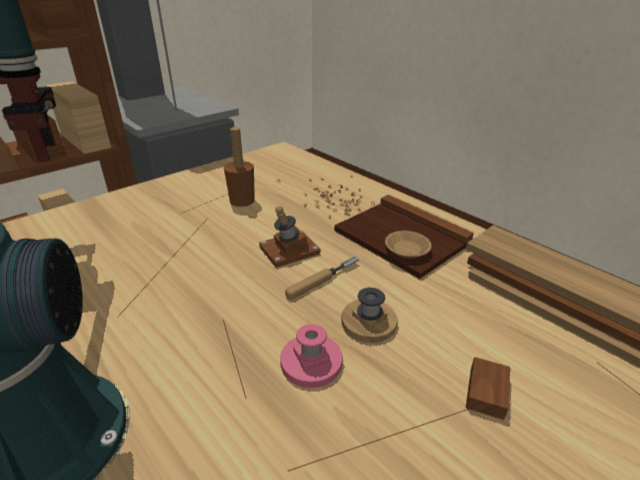

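View pics/wrist0.png

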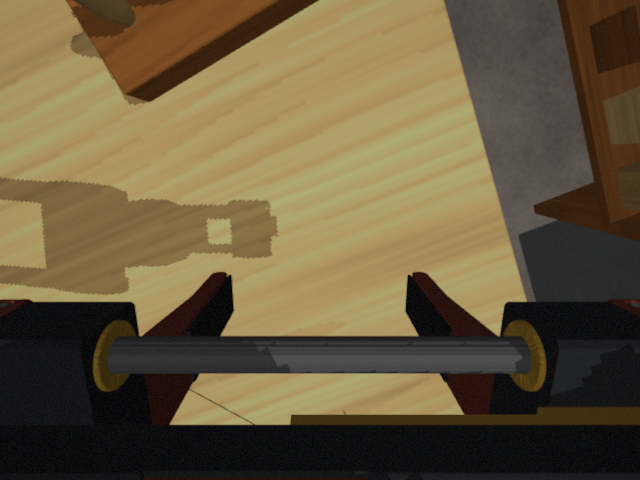

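The top view shows the sloping stand with the finial at about (283,250). There are two round stands: tan at (415,265) and pink at (419,332). The tan one fits dry_mouth, because pink is excluded by the task. I'll confirm with crops.

```bash
python3 - <<'E'
import cv2,numpy as np
t=cv2.imread("pics/top0.png");s=cv2.imread("pics/side0.png")
def cr(i,x,y,w,h,k=6):return cv2.resize(i[y:y+h,x:x+w],None,fx=k,fy=k,interpolation=cv2.INTER_CUBIC)
a=np.hstack([cr(t,250,215,66,66),cr(t,385,235,66,66)])
b=np.hstack([cr(s,255,200,66,66),cr(s,338,280,66,66)])
cv2.imwrite("pics/crT.png",a);cv2.imwrite("pics/crS.png",b)
E
```

```text
(no output)
```

View pics/crT.png

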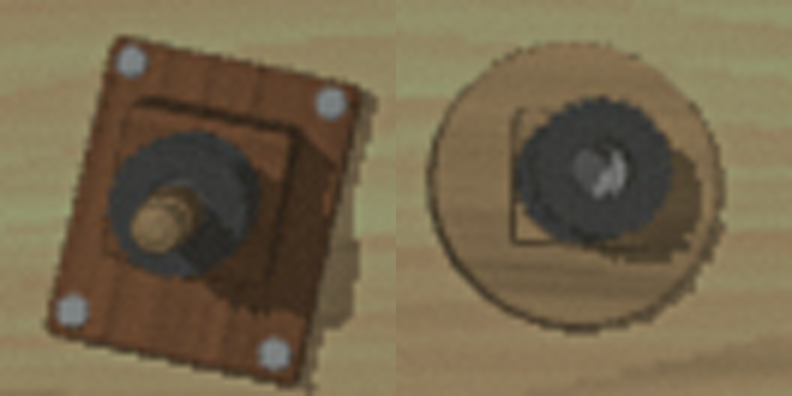

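View pics/crS.png

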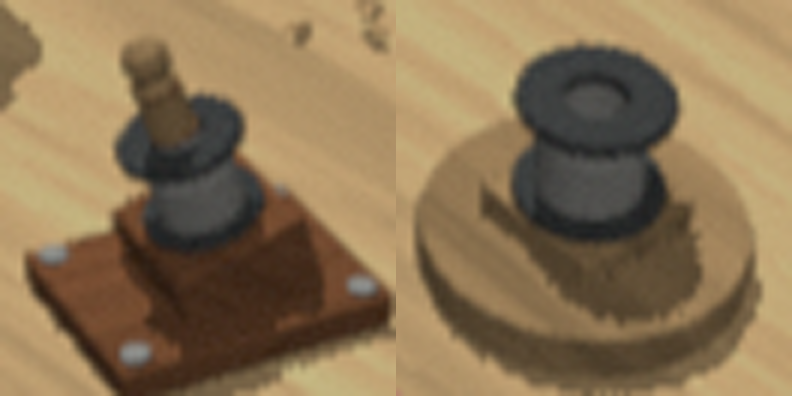

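In both crops the left item is the sloping brown stand with the finial in its collar. The right one is the tan round stand with an empty hole in its collar, which is the one meant. Triangulating now.

```bash
cat > h.py <<'E'
import numpy as np,cv2,json
from scipy.optimize import least_squares
from scipy.spatial.transform import Rotation as R
np.set_printoptions(precision=4,suppress=True)
def cam(c):
    f=240/np.tan(np.radians(c["vertical_fov"])/2);return dict(f=f,cx=c["cx"],cy=c["cy"],P=np.array(c["pose"]))
def proj(c,X):
    X=np.atleast_2d(X);p=(X-c["P"][:3,3])@c["P"][:3,:3];z=-p[:,2]
    return np.c_[c["cx"]+c["f"]*p[:,0]/z, c["cy"]-c["f"]*p[:,1]/z]
def ray(c,uv):
    d=np.array([(uv[0]-c["cx"])/c["f"],-(uv[1]-c["cy"])/c["f"],-1]);d=c["P"][:3,:3]@d
    return c["P"][:3,3],d/np.linalg.norm(d)
def onz(c,uv,z):
    o,d=ray(c,uv);return o+d*(z-o[2])/d[2]
def tri(cs,uvs):
    A=np.zeros((3,3));b=np.zeros(3)
    for c,u in zip(cs,uvs):
        o,d=ray(c,u);M=np.eye(3)-np.outer(d,d);A+=M;b+=M@o
    X=np.linalg.solve(A,b);return X,[proj(c,X)[0]-np.array(u) for c,u in zip(cs,uvs)]
E
python3 - <<'E'
from h import *
from plant import ctrl
import pickle
C={}
for n in ["side","top"]:
    c=ctrl.capture(n);C[n]=cam(c);cv2.imwrite(f"pics/{n}1.png",c["color"][:,:,::-1])
pickle.dump(C,open("cams.pkl","wb"))
cs=[C["top"],C["side"]]
print(tri(cs,[(417.9,263.4),(371.6,296.2)]))
print(tri(cs,[(280.7,249.1),(285.2,222.5)]))
T=C["top"]
print(onz(T,(417.9,263.4),.0705),onz(C["side"],(371.6,296.2),.0705))
print(onz(T,(280.7,249.1),.084),onz(C["side"],(285.2,222.5),.084))
# head tip: crop top (163,222) side(146,52)
print("head",tri(cs,[(250+160/6,215+225/6),(255+146/6,200+54/6)]))
b=[onz(T,(250+x/6,215+y/6),.018) for x,y in [(131,61),(331,103),(275,354),(71,310)]];print(np.array(b))
p=np.array(b)[:,:2];
for i in range(4):
    d=p[(i+1)%4]-p[i];print(np.linalg.norm(d),np.degrees(np.arctan2(d[1],d[0])))
print(ctrl.get_obs()["time"])
E
```

```text
(array([ 0.5444, -0.1576,  0.0681]), [array([ 0.4404, -0.518 ]), array([-0.7726,  0.1267])])
(array([0.5779, 0.1423, 0.0841]), [array([-0.1814,  0.2618]), array([ 0.2952, -0.0292])])
[ 0.543  -0.1561  0.0705] [ 0.5435 -0.1602  0.0705]
[0.5785 0.1419 0.084 ] [0.5774 0.1428 0.084 ]
head (array([0.5656, 0.1465, 0.1227]), [array([-0.1201,  0.1747]), array([ 0.1936, -0.0173])])
[[0.645  0.1695 0.018 ]
 [0.6267 0.0916 0.018 ]
 [0.5295 0.1142 0.018 ]
 [0.548  0.1925 0.018 ]]
0.07995160188595268 -103.18953336316669
0.099761665303547 166.91770418452165
0.08044705660269641 76.76452414370775
0.09969746223864845 -13.366948316300164
0.25
```

```bash
cat >> h.py <<'E'
from plant import ctrl
def pose():
    o=ctrl.get_obs();return np.array(o["position"]),R.from_rotvec(o["tool_rot"]).as_matrix(),o
def plan(p1,R1,n,show=True):
    p,Rm,o=pose();rv=R.from_matrix(Rm.T@R1).as_rotvec()
    print("t",round(o["time"],3),"p",p,"dist",np.linalg.norm(p1-p),"rot",rv,"w",o["gripper_width"],"F",o["ft_force"],"M",o["ft_torque"])
    if n==0: print("tool dp",Rm.T@(p1-p)); return
    S=R.from_rotvec(rv/n).as_matrix();Rc=Rm.copy()
    for i in range(n):
        print(i,Rc.T@((p1-p)/n),rv/n);Rc=Rc@S
def frame(y,x):
    y=y/np.linalg.norm(y);x=x-y*(x@y);x/=np.linalg.norm(x);return np.c_[x,y,np.cross(x,y)]
yaw=np.radians(-13.2)
sx=np.array([np.cos(yaw),np.sin(yaw),0]);sy=np.array([-np.sin(yaw),np.cos(yaw),0])
AX=-np.sin(.26)*sx+np.array([0,0,np.cos(.26)])
CM=np.array([.578,.142,.084]);DM=np.array([.5435,-.158,.0705])
E
python3 - <<'E'
from h import *
import pickle
p,Rm,o=pose();print(Rm)
c=ctrl.capture("wrist");P=np.array(c["pose"]);print("cam in tool",Rm.T@(P[:3,3]-p));print(Rm.T@P[:3,:3])
for x in (sy,-sy,sx,-sx):
    R1=frame(-AX,x);print(R1, R.from_matrix(Rm.T@R1).as_rotvec())
R1=frame(-AX,sy);print(AX,"target",CM+AX*.11)
T=pickle.load(open("cams.pkl","rb"))["top"]
print("mallet",onz(T,(155,228),.03),onz(T,(121,208),.219),"gouge",onz(T,(346,213),0),onz(T,(345,297),.011))
E
```

```text
[[ 0.3754 -0.0004 -0.9269]
 [ 0.9269 -0.0007  0.3754]
 [-0.0008 -1.      0.0001]]
cam in tool [ 0.0013 -0.1619  0.0682]
[[ 1.      0.0009 -0.0005]
 [-0.0007  0.2476 -0.9689]
 [-0.0008  0.9689  0.2476]]
[[ 0.2284  0.2503 -0.9409]
 [ 0.9736 -0.0587  0.2207]
 [-0.     -0.9664 -0.2571]] [-0.2596 -0.1534 -0.0209]
[[-0.2284  0.2503  0.9409]
 [-0.9736 -0.0587 -0.2207]
 [ 0.     -0.9664  0.2571]] [ 0.0312  2.9632 -0.3876]
[[ 0.9409  0.2503  0.2284]
 [-0.2207 -0.0587  0.9736]
 [ 0.2571 -0.9664  0.    ]] [-0.1835  1.4079 -0.2157]
[[-0.9409  0.2503 -0.2284]
 [ 0.2207 -0.0587 -0.9736]
 [-0.2571 -0.9664  0.    ]] [-0.2249 -1.7143  0.1914]
[-0.2503  0.0587  0.9664] target [0.5505 0.1485 0.1903]
mallet [0.6415 0.4394 0.03  ] [0.6444 0.4327 0.219 ] gouge [ 0.6744 -0.0055  0.    ] [0.4753 0.0025 0.011 ]
```

```bash
python3 - <<'E'
from h import *
plan(CM+AX*.13,frame(-AX,sy),18)
E
```

```text
t 0.3 p [0.2251 0.5559 0.2224] dist 0.5175306800742236 rot [-0.2596 -0.1535 -0.0207] w 0.08771461691820906 F [ 0.4094  0.4185 -0.1617] M [-0.0077 -0.0426  0.003 ]
0 [-0.0142  0.0007 -0.025 ] [-0.0144 -0.0085 -0.0012]
1 [-0.0145  0.0011 -0.0248] [-0.0144 -0.0085 -0.0012]
2 [-0.0147  0.0014 -0.0247] [-0.0144 -0.0085 -0.0012]
3 [-0.0149  0.0017 -0.0245] [-0.0144 -0.0085 -0.0012]
4 [-0.0151  0.0021 -0.0244] [-0.0144 -0.0085 -0.0012]
5 [-0.0153  0.0024 -0.0242] [-0.0144 -0.0085 -0.0012]
6 [-0.0155  0.0027 -0.0241] [-0.0144 -0.0085 -0.0012]
7 [-0.0157  0.0031 -0.0239] [-0.0144 -0.0085 -0.0012]
8 [-0.0159  0.0034 -0.0237] [-0.0144 -0.0085 -0.0012]
9 [-0.0161  0.0037 -0.0235] [-0.0144 -0.0085 -0.0012]
10 [-0.0163  0.004  -0.0233] [-0.0144 -0.0085 -0.0012]
11 [-0.0165  0.0043 -0.0231] [-0.0144 -0.0085 -0.0012]
12 [-0.0167  0.0047 -0.0229] [-0.0144 -0.0085 -0.0012]
13 [-0.0169  0.005  -0.0227] [-0.0144 -0.0085 -0.0012]
14 [-0.0171  0.0053 -0.0225] [-0.0144 -0.0085 -0.0012]
15 [-0.0173  0.0056 -0.0223] [-0.0144 -0.0085 -0.0012]
16 [-0.0175  0.0059 -0.022 ] [-0.0144 -0.0085 -0.0012]
17 [-0.0177  0.0062 -0.0218] [-0.0144 -0.0085 -0.0012]
```

```bash
python3 -m creep '[{"dp":[-0.014,0.0005,-0.025],"dr":[-0.014,-0.008,-0.001],"gripper":0.0878},{"dp":[-0.0145,0.001,-0.025],"dr":[-0.014,-0.008,-0.001],"gripper":0.0878},{"dp":[-0.0145,0.0015,-0.0245],"dr":[-0.014,-0.008,-0.001],"gripper":0.0878},{"dp":[-0.015,0.002,-0.0245],"dr":[-0.014,-0.008,-0.001],"gripper":0.0878},{"dp":[-0.015,0.002,-0.0245],"dr":[-0.014,-0.008,-0.001],"gripper":0.0878},{"dp":[-0.0155,0.0025,-0.024],"dr":[-0.014,-0.008,-0.001],"gripper":0.0878},{"dp":[-0.0155,0.003,-0.024],"dr":[-0.014,-0.008,-0.001],"gripper":0.0878},{"dp":[-0.0155,0.003,-0.024],"dr":[-0.014,-0.008,-0.001],"gripper":0.0878}]'
python3 - <<'E'
from h import *
plan(CM+AX*.13,frame(-AX,sy),10)
E
```

```text
time: 0.97
position: [0.3703, 0.3735, 0.2155]
tool_rot: [-1.431, -1.051, 0.928]
ft_force: [0.5, -0.6, -0.4]
gripper_width: 0.0878
t 0.967 p [0.3703 0.3735 0.2155] dist 0.2842888244184473 rot [-0.1444 -0.0794 -0.0086] w 0.08776287397573265 F [ 0.4713 -0.6381 -0.4359] M [ 0.0349  0.0452 -0.0088]
0 [-0.016   0.0032 -0.0233] [-0.0144 -0.0079 -0.0009]
1 [-0.0162  0.0035 -0.0231] [-0.0144 -0.0079 -0.0009]
2 [-0.0164  0.0038 -0.0229] [-0.0144 -0.0079 -0.0009]
3 [-0.0165  0.0041 -0.0227] [-0.0144 -0.0079 -0.0009]
4 [-0.0167  0.0045 -0.0226] [-0.0144 -0.0079 -0.0009]
5 [-0.0169  0.0048 -0.0224] [-0.0144 -0.0079 -0.0009]
6 [-0.0171  0.0051 -0.0221] [-0.0144 -0.0079 -0.0009]
7 [-0.0173  0.0054 -0.0219] [-0.0144 -0.0079 -0.0009]
8 [-0.0174  0.0057 -0.0217] [-0.0144 -0.0079 -0.0009]
9 [-0.0176  0.006  -0.0215] [-0.0144 -0.0079 -0.0009]
```

```bash
python3 -m creep '[{"dp":[-0.016,0.003,-0.023],"dr":[-0.0145,-0.008,-0.001],"gripper":0.0878},{"dp":[-0.016,0.0035,-0.023],"dr":[-0.0145,-0.008,-0.001],"gripper":0.0878},{"dp":[-0.0165,0.004,-0.023],"dr":[-0.0145,-0.008,-0.001],"gripper":0.0878},{"dp":[-0.0165,0.004,-0.0225],"dr":[-0.0145,-0.008,-0.001],"gripper":0.0878},{"dp":[-0.0165,0.0045,-0.0225],"dr":[-0.0145,-0.008,-0.001],"gripper":0.0878},{"dp":[-0.017,0.005,-0.0225],"dr":[-0.0145,-0.008,-0.001],"gripper":0.0878},{"dp":[-0.017,0.005,-0.022],"dr":[-0.0145,-0.008,-0.001],"gripper":0.0878},{"dp":[-0.017,0.0055,-0.022],"dr":[-0.0145,-0.008,-0.001],"gripper":0.0878},{"dp":[-0.0175,0.0055,-0.0215],"dr":[-0.0145,-0.008,-0.001],"gripper":0.0878},{"dp":[-0.0175,0.006,-0.0215],"dr":[-0.0145,-0.008,-0.001],"gripper":0.0878},{"dp":[0,0,0],"dr":[0,0,0],"gripper":0.0878}]'
python3 - <<'E'
from h import *
import pickle
plan(CM+AX*.13,frame(-AX,sy),0)
c=ctrl.capture("wrist");cv2.imwrite("pics/wrist1.png",c["color"][:,:,::-1])
p,Rm,o=pose();pickle.dump((cam(c),p,Rm),open("w1.pkl","wb"))
k=cam(c);print("mouth",proj(k,CM),"head",proj(k,CM+AX*.0465),"centre",proj(k,CM+AX*.0045))
E
```

```text
time: 1.88
position: [0.555, 0.1353, 0.2116]
tool_rot: [-1.526, -1.213, 0.921]
ft_force: [-0.5, 0.4, -0.6]
gripper_width: 0.088
t 1.883 p [0.555  0.1353 0.2116] dist 0.01729167504704889 rot [0.0123 0.0033 0.0008] w 0.08796616458014911 F [-0.4854  0.3885 -0.6411] M [ 0.0149  0.0971 -0.0186]
tool dp [ 0.0118 -0.0014  0.0126]
mouth [[330.9656 219.9109]] head [[333.1853 232.3312]] centre [[331.1505 220.945 ]]
```

View pics/wrist1.png

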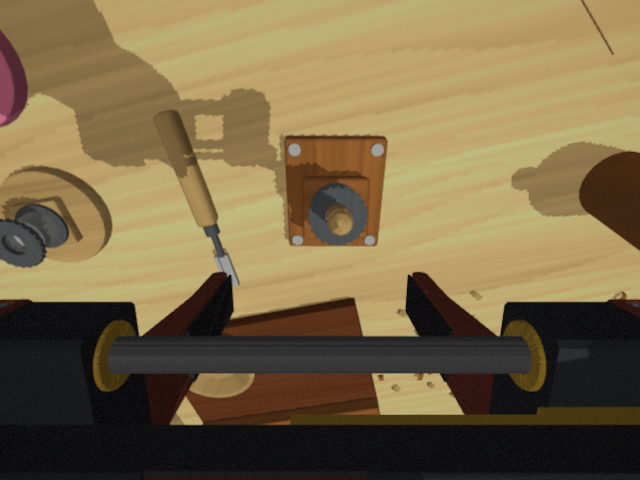

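The wrist picture shows the finial's head at about (341,222), the collar centred near (337,214), the fingertips at (225,277) and (415,277), and the tan stand at left with its open collar at (18,242). The collar lies about 6 px from its prediction, so I'll measure it more closely.

```bash
python3 - <<'E'
from h import *
import pickle
k,p,Rm=pickle.load(open("w1.pkl","rb"))
print("tips",proj(k,np.array([p+Rm@np.array([s*.044,0,z]) for s in (1,-1) for z in (-.01,0,.01)])),"tcp",proj(k,p), proj(k,p+Rm@[0,-.0187,0]))
i=cv2.imread("pics/wrist1.png")
a=cv2.resize(i[130:255,275:400],None,fx=4.8,fy=4.8,interpolation=cv2.INTER_CUBIC);cv2.imwrite("pics/w1c.png",a)
E
```

```text
tips [[404.0374 309.1348]
 [405.2647 290.8977]
 [406.528  272.1271]
 [232.1106 309.1283]
 [230.859  290.8887]
 [229.5708 272.1155]] tcp [[318.0675 290.8932]] [[317.9549 306.8121]]
```

View pics/w1c.png

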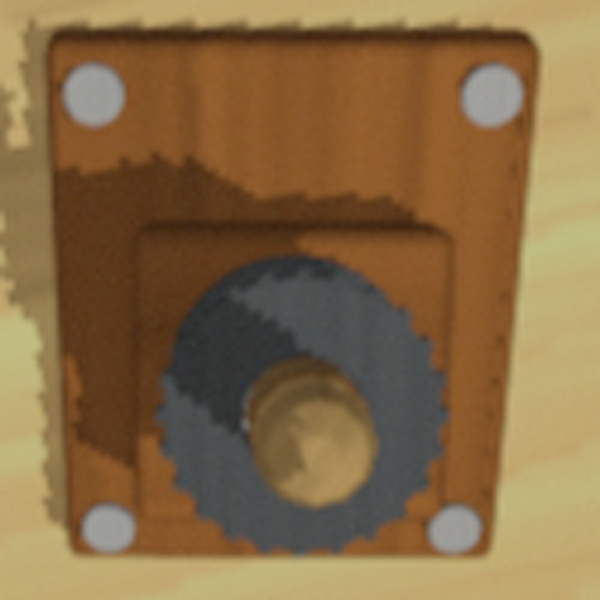

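```bash
python3 - <<'E'
from h import *
import pickle
p,Rm,o=pose();print(p,o["joint_velocities"])
c=ctrl.capture("wrist");cv2.imwrite("pics/wrist2.png",c["color"][:,:,::-1]);k=cam(c)
p,Rm,o=pose();print(p,o["joint_velocities"],o["time"]);pickle.dump((k,p,Rm),open("w2.pkl","wb"))
print(Rm.T@(k["P"][:3,3]-p),Rm.T@k["P"][:3,:3])
print("mouth",proj(k,CM),"tcp",proj(k,p))
i=cv2.imread("pics/wrist2.png")
cv2.imwrite("pics/w2c.png",cv2.resize(i[130:255,275:400],None,fx=4.8,fy=4.8,interpolation=cv2.INTER_CUBIC))
E
```

```text
[0.5536 0.1366 0.2114] [ 0.0458 -0.0074  0.0149  0.0163  0.0255  0.0363]
[0.5526 0.1377 0.2112] [ 0.0339 -0.0054  0.0099  0.0073  0.0086  0.009 ] 1.9833
[ 0.0006 -0.1618  0.0669] [[ 1.      0.0015  0.0002]
 [-0.0002  0.249  -0.9685]
 [-0.0015  0.9685  0.249 ]]
mouth [[329.8553 222.0603]] tcp [[318.0284 291.6413]]
```

View pics/w2c.png

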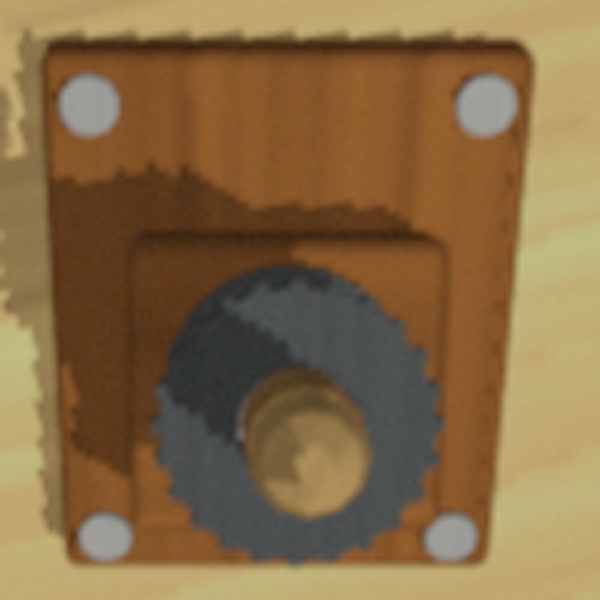

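```bash
python3 - <<'E'
from h import *
import pickle
k,p,Rm=pickle.load(open("w2.pkl","rb"))
X=onz(k,(337,216.1),.084);print(X,X-CM)
for uv in [(89,105),(486,105),(451,537),(105,537)]:
    print(onz(k,(275+uv[0]/4.8,130+uv[1]/4.8),.018))
# dry collar in wrist ~ (18,242)
print("dry",onz(k,(18,242),.0705))
C=pickle.load(open("cams.pkl","rb"))
# gripper tips in top & side for check
for n in C: print(n,proj(C[n],[p,p+Rm@[.044,0,0.01],p+Rm@[-.044,0,0.01]]))
for n in ["side","top"]:
    c=ctrl.capture(n);cv2.imwrite(f"pics/{n}2.png",c["color"][:,:,::-1])
a=cv2.resize(cv2.imread("pics/top2.png")[180:290,230:350],None,fx=3.2,fy=3.2,interpolation=cv2.INTER_CUBIC)
b=cv2.resize(cv2.imread("pics/side2.png")[130:240,230:350],None,fx=3.2,fy=3.2,interpolation=cv2.INTER_CUBIC)
cv2.imwrite("pics/ts2.png",np.hstack([a,b]))
p,Rm,o=pose();print(p,o["time"],o["joint_velocities"])
E
```

```text
[0.5739 0.1491 0.084 ] [-0.0041  0.0071  0.    ]
[0.5286 0.1188 0.018 ]
[0.5467 0.1965 0.018 ]
[0.6442 0.174  0.018 ]
[0.626  0.0961 0.018 ]
dry [ 0.5387 -0.1469  0.0705]
side [[275.5528 176.0241]
 [263.2798 170.5241]
 [280.2206 186.1161]]
top [[275.8316 253.2296]
 [252.2227 253.6035]
 [297.5878 263.1625]]
[0.5518 0.139  0.2112] 2.0833 [ 0.0171 -0.0012  0.0009 -0.0002 -0.0011 -0.0023]
```

View pics/ts2.png

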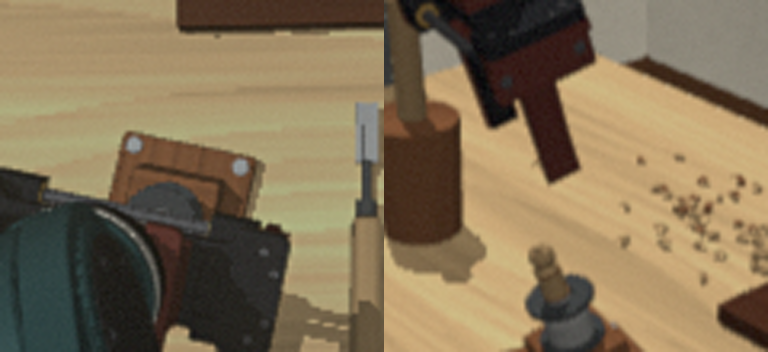

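```bash
sed -i 's/^CM=.*/CM=np.array([.5743,.1483,.084]);DM=np.array([.5415,-.153,.0705])/' h.py; python3 - <<'E'
from h import *
import pickle
C=pickle.load(open("cams.pkl","rb"))
p,Rm,o=pose()
print("side",proj(C["side"],[p+Rm@[-.0575,0,.01],p+Rm@[-.0575,0,-.01]]))
plan(CM+AX*.065,frame(-AX,sy),6)
E
```

```text
side [[282.3847 188.5971]
 [290.8409 184.2928]]
t 2.083 p [0.5518 0.139  0.2112] dist 0.06597227663062989 rot [0.0086 0.0049 0.0022] w 0.08785859949557254 F [-0.586   0.6745 -0.4014] M [0.0602 0.1104 0.0268]
0 [0.0024 0.0105 0.0023] [0.0014 0.0008 0.0004]
1 [0.0024 0.0105 0.0023] [0.0014 0.0008 0.0004]
2 [0.0024 0.0105 0.0023] [0.0014 0.0008 0.0004]
3 [0.0024 0.0105 0.0023] [0.0014 0.0008 0.0004]
4 [0.0024 0.0105 0.0023] [0.0014 0.0008 0.0004]
5 [0.0024 0.0105 0.0023] [0.0014 0.0008 0.0004]
```

```bash
python3 -m creep '[{"dp":[0.002,0.01,0.002],"dr":[0.0015,0.001,0],"gripper":0.0878},{"dp":[0.0025,0.0105,0.0025],"dr":[0.0015,0.001,0],"gripper":0.0878},{"dp":[0.0025,0.0105,0.0025],"dr":[0.0015,0.001,0],"gripper":0.0878},{"dp":[0.0025,0.0105,0.0025],"dr":[0.0015,0.001,0],"gripper":0.0878},{"dp":[0.002,0.01,0.002],"dr":[0.0015,0.001,0],"gripper":0.0878},{"dp":[0.002,0.005,0.001],"dr":[0.0015,0.001,0],"gripper":0.0878},{"dp":[0,0,0],"dr":[0,0,0],"gripper":0.0878},{"dp":[0,0,0],"dr":[0,0,0],"gripper":0.0878},{"dp":[0,0,0],"dr":[0,0,0],"gripper":0.0878}]'
cat >> h.py <<'E'
def wlook(name,box=None,k=1):
    import pickle
    c=ctrl.capture("wrist");i=np.ascontiguousarray(c["color"][:,:,::-1]);cv2.imwrite(f"pics/{name}.png",i);K=cam(c)
    p,Rm,o=pose();pickle.dump((K,p,Rm),open(name+".pkl","wb"))
    if box: x,y,w,h=box;cv2.imwrite(f"pics/{name}c.png",cv2.resize(i[y:y+h,x:x+w],None,fx=k,fy=k,interpolation=cv2.INTER_CUBIC))
    return K,p,Rm,o
E
python3 - <<'E'
from h import *
plan(CM+AX*.065,frame(-AX,sy),0)
K,p,Rm,o=wlook("w3",(220,150,200,150),4)
print(o["joint_velocities"]);plan(CM+AX*.065,frame(-AX,sy),0)
print("CM",proj(K,CM),"axis pts d=.055,.065",proj(K,[p+Rm@[0,d,0] for d in (.02,.055,.065)]))
E
```

```text
time: 2.83
position: [0.5538, 0.1579, 0.1445]
tool_rot: [-1.508, -1.204, 0.931]
ft_force: [0.2, -0.7, -0.3]
gripper_width: 0.088
t 2.833 p [0.5538 0.1579 0.1445] dist 0.007538180967324937 rot [-0.007   0.0053  0.0027] w 0.08799580985470502 F [ 0.2248 -0.7478 -0.3214] M [0.0549 0.0658 0.0082]
tool dp [-0.0047 -0.0009 -0.0058]
[-0.0039 -0.0095 -0.0048  0.0013  0.0005  0.0004]
t 2.883 p [0.5539 0.1578 0.1447] dist 0.007359662023479892 rot [-0.0067  0.0051  0.0028] w 0.08770170551891544 F [ 1.1777 -0.5874  1.0093] M [ 0.0176  0.1305 -0.0127]
tool dp [-0.0046 -0.0007 -0.0057]
CM [[310.0233 266.1227]] axis pts d=.055,.065 [[316.5334 280.3938]
 [316.8915 261.72  ]
 [316.9749 257.3675]]
```

View pics/w3c.png

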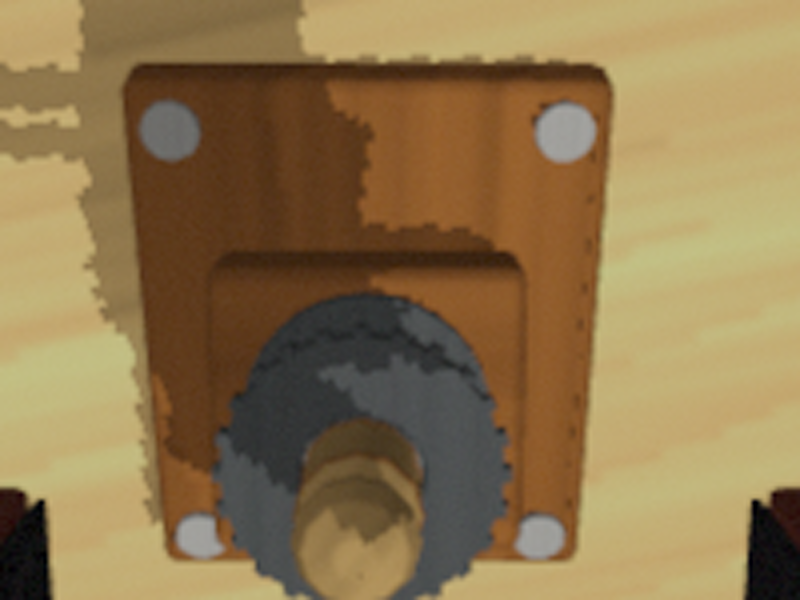

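```bash
python3 - <<'E'
from h import *
import pickle
for n in ("w1","w2","w3"):
    K,p,Rm=pickle.load(open(n+".pkl","rb"));print(Rm.T@(K["P"][:3,3]-p),R.from_matrix(Rm.T@K["P"][:3,:3]).as_rotvec())
i=cv2.imread("pics/w3.png")
a=cv2.resize(i[255:355,190:260],None,fx=5,fy=5,interpolation=cv2.INTER_CUBIC);b=cv2.resize(i[255:355,380:450],None,fx=5,fy=5,interpolation=cv2.INTER_CUBIC)
a=cv2.convertScaleAbs(a,alpha=2,beta=20);b=cv2.convertScaleAbs(b,alpha=2,beta=20)
cv2.imwrite("pics/tips.png",np.hstack([a,b]))
E
```

```text
[ 0.0005 -0.1617  0.0666] [ 1.3184 -0.0003 -0.0001]
[ 0.0006 -0.1618  0.0669] [ 1.3192  0.0011 -0.0011]
[ 0.0014 -0.1619  0.0681] [ 1.3208  0.0003 -0.001 ]
```

View pics/tips.png

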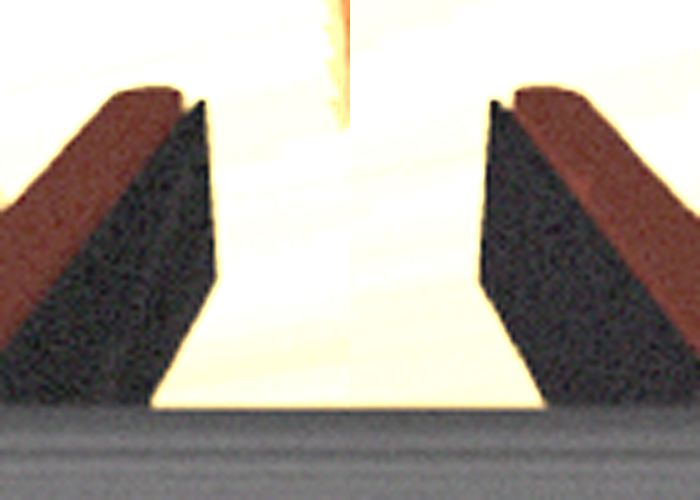

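```bash
python3 - <<'E'
from h import *
import pickle
K,p,Rm=pickle.load(open("w3.pkl","rb"))
obs=np.array([[231.2,275],[233.4,310.6],[408,275],[405.8,310.6]])
pts=np.array([[-.0439,0,.01],[-.0439,0,-.01],[.0439,0,.01],[.0439,0,-.01]])
def mk(v):
    P=np.eye(4);P[:3,:3]=R.from_rotvec([v[3],0,0]).as_matrix();P[:3,3]=v[:3];return dict(f=K["f"],cx=K["cx"],cy=K["cy"],P=P)
v0=np.array([0,-.1618,.0672,1.3195])
r=least_squares(lambda v:np.r_[(proj(mk(v),pts)-obs).ravel(),(v-v0)/[.002,.001,.001,.004]],v0);print(r.x,r.fun)
pickle.dump(mk(r.x),open("toolcam.pkl","wb"))
k=mk(r.x)
# mouth in tool: distance along tool y unknown d; use d from height: TCP to mouth
for d in (.06,.065):
    o,dr=ray(k,(310.6,266.5));print(d,o+dr*(d-o[1])/dr[1])
R1=frame(-AX,sy);print("axis in tool",Rm.T@AX)
X=p+Rm@(o+dr*(.065-o[1])/dr[1]);print(X)
E
```

```text
[-0.0002 -0.1615  0.0674  1.32  ] [ 0.1036 -0.715   0.3847  0.6696 -0.1053 -0.715  -0.4139  0.6696 -0.1211
  0.2965  0.1911  0.1295]
0.06 [-0.006   0.06   -0.0057]
0.065 [-0.0061  0.065  -0.0074]
axis in tool [ 0.0028 -1.      0.0067]
[0.5754 0.1467 0.0837]
```

```bash
sed -i 's/^CM=.*/CM=np.array([.5755,.1468,.084]);DM=np.array([.5415,-.153,.0705])/' h.py; python3 - <<'E'
from h import *
plan(CM+AX*.050,frame(-AX,sy),0)
E
```

```text
t 2.883 p [0.5539 0.1578 0.1447] dist 0.01739356653999112 rot [-0.0067  0.0051  0.0028] w 0.08770170551891544 F [ 1.1777 -0.5874  1.0093] M [ 0.0176  0.1305 -0.0127]
tool dp [-0.0059  0.0147 -0.0072]
```

```bash
python3 -m creep '[{"dp":[-0.002,0.004,-0.0025],"dr":[-0.0035,0.0025,0.0015],"gripper":0.0878},{"dp":[-0.002,0.004,-0.0025],"dr":[-0.0035,0.0025,0.0015],"gripper":0.0878},{"dp":[-0.002,0.0035,-0.002],"dr":[0,0,0],"gripper":0.0878},{"dp":[0,0.003,0],"dr":[0,0,0],"gripper":0.0878},{"dp":[0,0,0],"dr":[0,0,0],"gripper":0.0878},{"dp":[0,0,0],"dr":[0,0,0],"gripper":0.0878}]'
python3 - <<'E'
from h import *
import pickle
K,p,Rm,o=wlook("w4",(220,170,200,150),4)
plan(CM+AX*.05,frame(-AX,sy),0)
k=pickle.load(open("toolcam.pkl","rb"));a=Rm.T@AX
m=Rm.T@(CM-p);print("pred mouth",proj(k,m),"head",proj(k,m+.0465*a),"axis at .05",proj(k,[[0,.05,0]]),o["joint_velocities"])
E
```

```text
time: 3.38
position: [0.5655, 0.1482, 0.1334]
tool_rot: [-1.522, -1.205, 0.92]
ft_force: [0.6, 0.0, -0.3]
gripper_width: 0.0878
t 3.433 p [0.5654 0.1482 0.1334] dist 0.0030718309615496396 rot [ 0.0051 -0.002   0.0007] w 0.08765909509392926 F [-0.3626  0.1754  0.1416] M [ 0.0688  0.1258 -0.01  ]
tool dp [0.0009 0.0003 0.0029]
pred mouth [[320.8893 258.0676]] head [[321.4108 284.8298]] axis at .05 [[319.4873 262.8993]] [ 0.0045 -0.0025  0.0015  0.0016  0.0028  0.0005]
```

View pics/w4c.png

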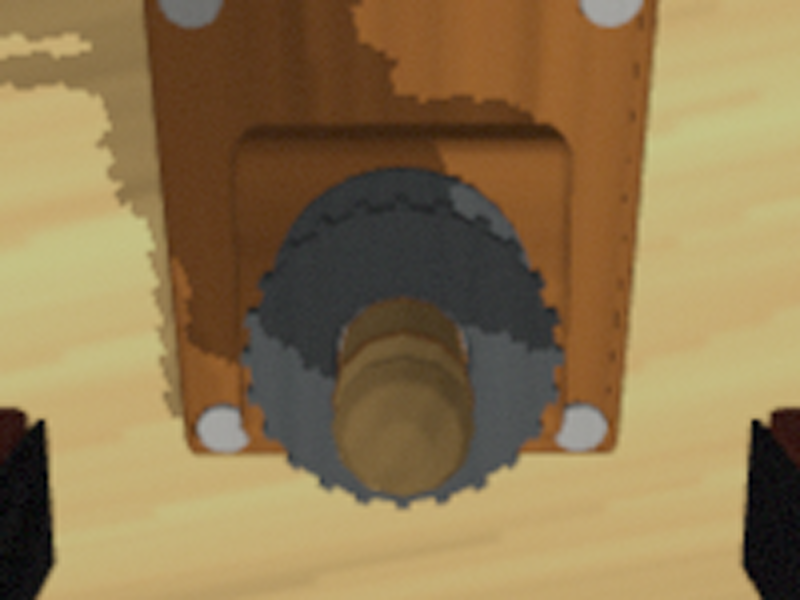

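```bash
python3 -m creep '[{"dp":[0.0005,0.006,0.0015],"dr":[0.0025,-0.001,0],"gripper":0.034},{"dp":[0.0005,0.008,0.0015],"dr":[0.0025,-0.001,0],"gripper":0.034},{"dp":[0,0.008,0],"dr":[0,0,0],"gripper":0.034},{"dp":[0,0.007,0],"dr":[0,0,0],"gripper":0.034},{"dp":[0,0.005,0],"dr":[0,0,0],"gripper":0.034},{"dp":[0,0.002,0],"dr":[0,0,0],"gripper":0.034},{"dp":[0,0,0],"dr":[0,0,0],"gripper":0.034},{"dp":[0,0,0],"dr":[0,0,0],"gripper":0.034}]'
python3 - <<'E'
from h import *
import pickle
K,p,Rm,o=wlook("w5",(220,200,200,150),4)
plan(CM,frame(-AX,sy),0)
k=pickle.load(open("toolcam.pkl","rb"));a=Rm.T@AX
m=Rm.T@(CM-p);print("pred mouth",proj(k,m),"head",proj(k,m+.0465*a),o["joint_velocities"])
E
```

```text
time: 4.1
position: [0.572, 0.1478, 0.0929]
tool_rot: [-1.515, -1.202, 0.926]
ft_force: [-0.4, 0.1, -0.1]
gripper_width: 0.0379
t 4.15 p [0.572  0.1478 0.093 ] dist 0.009765132985470788 rot [-0.0021  0.0006  0.0003] w 0.03528360910927415 F [ 0.17   -0.0791 -0.2891] M [-0.0158  0.0981  0.0146]
tool dp [-0.0002  0.0097 -0.0012]
pred mouth [[319.1936 288.1443]] head [[319.2549 331.4042]] [ 0.0003 -0.0078 -0.0011  0.0017  0.0023 -0.0006]
```

View pics/w5c.png

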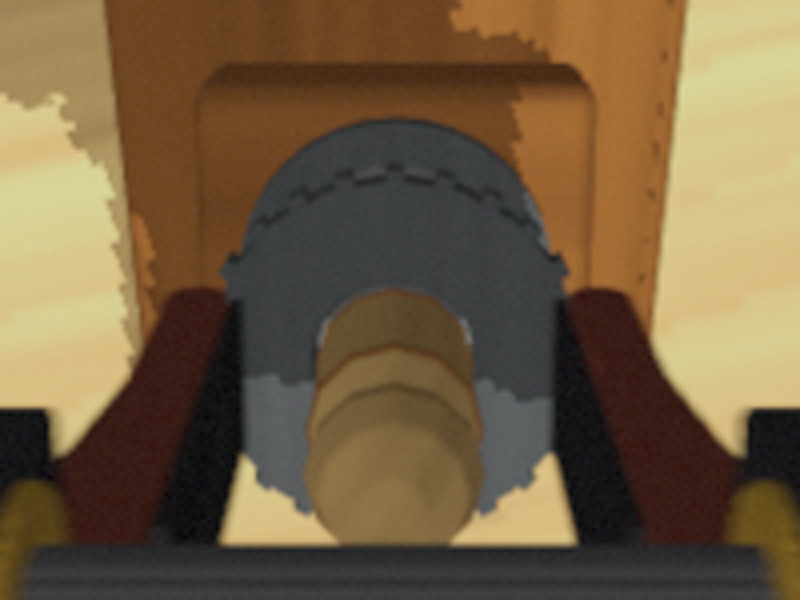

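```bash
python3 -m creep '[{"dp":[-0.0005,0.004,-0.0005],"dr":[-0.001,0,0],"gripper":0.028},{"dp":[0,0.004,-0.0005],"dr":[-0.001,0,0],"gripper":0.028},{"dp":[0,0.003,0],"dr":[0,0,0],"gripper":0.028},{"dp":[0,0.002,0],"dr":[0,0,0],"gripper":0.028}]'
python3 - <<'E'
from h import *
plan(CM,frame(-AX,sy),0)
E
```

```text
time: 4.48
position: [0.5771, 0.1466, 0.0816]
tool_rot: [-1.518, -1.206, 0.923]
ft_force: [-5.9, 0.5, 9.9]
gripper_width: 0.0278
t 4.483 p [0.5771 0.1466 0.0816] dist 0.0028634982582339276 rot [0.0027 0.0005 0.0014] w 0.027814914604869262 F [-5.8581  0.4948  9.8581] M [-0.0302  0.5562  0.0321]
tool dp [-0.0002 -0.0027  0.001 ]
```

```bash
python3 -m creep '[{"dp":[0,0.002,0.0005],"dr":[0.001,0,0],"gripper":0.028},{"dp":[0,0.002,0.0005],"dr":[0.001,0,0.0005],"gripper":0.028},{"dp":[0,0.0015,0],"dr":[0,0,0],"gripper":0.028},{"dp":[0,0.001,0],"dr":[0,0,0],"gripper":0.028},{"dp":[0,0,0],"dr":[0,0,0],"gripper":0.028}]'
python3 - <<'E'
from h import *
plan(CM-AX*.01,frame(-AX,sy),0);_,_,o=pose();print("axial",o["ft_force"]@AX)
E
```

```text
time: 4.9
position: [0.5779, 0.1464, 0.0785]
tool_rot: [-1.519, -1.206, 0.922]
ft_force: [-5.4, 0.4, 12.5]
gripper_width: 0.0278
t 4.9 p [0.5779 0.1464 0.0785] dist 0.00417896044401907 rot [0.0036 0.0003 0.0013] w 0.027809910512998987 F [-5.4385  0.4412 12.4901] M [-0.091   0.5857  0.0011]
tool dp [-0.0002  0.0041  0.001 ]
axial 13.457355601094807
```

```bash
python3 -m creep '[{"dp":[0,0.002,0.0005],"dr":[0.001,0,0],"gripper":0.028},{"dp":[0,0.002,0.0005],"dr":[0.001,0,0.0005],"gripper":0.028},{"dp":[0,0.002,0],"dr":[0.001,0,0],"gripper":0.028},{"dp":[0,0.001,0],"dr":[0,0,0],"gripper":0.028},{"dp":[0,0.0005,0],"dr":[0,0,0],"gripper":0.028}]'
python3 - <<'E'
from h import *
plan(CM-AX*.01,frame(-AX,sy),0);_,_,o=pose();print("axial",o["ft_force"]@AX)
E
```

```text
time: 5.32
position: [0.5785, 0.1463, 0.0761]
tool_rot: [-1.52, -1.206, 0.922]
ft_force: [-6.3, -0.4, 12.5]
gripper_width: 0.0278
t 5.317 p [0.5785 0.1463 0.0761] dist 0.001891920397585757 rot [0.0043 0.0003 0.0013] w 0.02783187111735687 F [-6.3109 -0.3518 12.5066] M [-0.108   0.6246 -0.0823]
tool dp [-0.0002  0.0016  0.001 ]
axial 13.645149039640232
```

```bash
python3 -m creep '[{"dp":[0,0.002,0.001],"dr":[0.002,0,0.0005],"gripper":0.028},{"dp":[0,0.0015,0.001],"dr":[0.002,0,0.0005],"gripper":0.028},{"dp":[0,0.0015,0.0005],"dr":[0.001,0,0],"gripper":0.028},{"dp":[0,0.0005,0],"dr":[0,0,0],"gripper":0.028}]'
python3 - <<'E'
from h import *
plan(CM-AX*.01,frame(-AX,sy),0);_,_,o=pose();print("axial",o["ft_force"]@AX)
wlook("w6",(220,200,200,150),4)
plan(CM-AX*.01,frame(-AX,sy),0);_,_,o=pose();print("axial",o["ft_force"]@AX)
E
```

```text
time: 5.65
position: [0.5787, 0.1462, 0.0755]
tool_rot: [-1.521, -1.207, 0.922]
ft_force: [-8.1, 2.2, 15.1]
gripper_width: 0.0275
t 5.65 p [0.5787 0.1462 0.0755] dist 0.001351003256485355 rot [0.0052 0.0007 0.0011] w 0.027485895848898823 F [-8.1433  2.2203 15.1095] M [ 0.093   0.8284 -0.0318]
tool dp [-0.0002  0.0009  0.001 ]
axial 16.77021023062377
t 5.7 p [0.5787 0.1462 0.0755] dist 0.0013911241743017884 rot [0.0052 0.0006 0.0011] w 0.028255793890492317 F [-6.9151  0.9115 13.6327] M [-0.0741  0.7084 -0.0923]
tool dp [-0.0002  0.001   0.001 ]
axial 14.958745324310726
```

View pics/w6c.png

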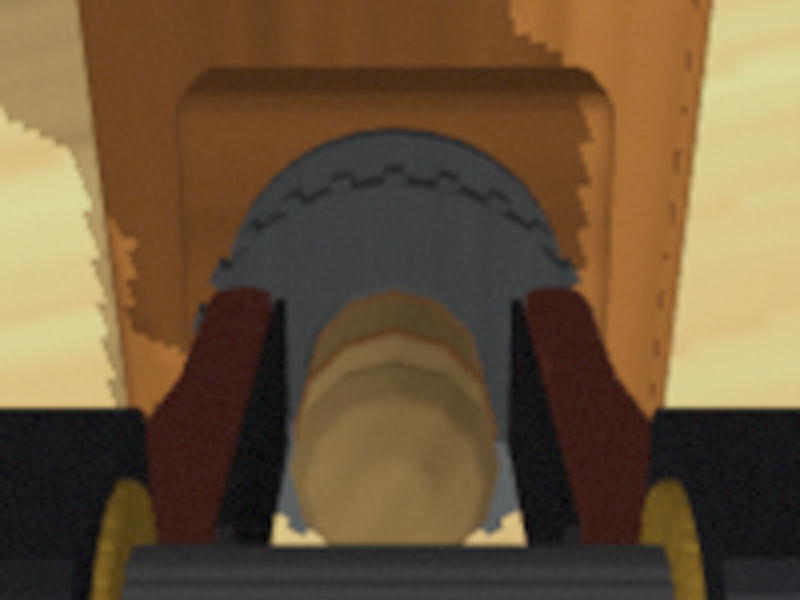

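```bash
python3 -m creep '[{"dp":[0,0.0025,0.001],"dr":[0.003,0,0.0005],"gripper":0.028},{"dp":[0,0.0025,0.001],"dr":[0.002,0,0.0005],"gripper":0.028},{"dp":[0,0.002,0.0005],"dr":[0.001,0,0],"gripper":0.022},{"dp":[0,0.0015,0.0005],"dr":[0.001,0,0],"gripper":0.01},{"dp":[0,0.0015,0.0005],"dr":[0.001,0,0],"gripper":0.01},{"dp":[0,0.0015,0],"dr":[0.001,0,0],"gripper":0.01}]'
python3 - <<'E'
from h import *
plan(CM-AX*.01,frame(-AX,sy),0);_,_,o=pose();print("axial",o["ft_force"]@AX)
E
```

```text
time: 6.2
position: [0.5806, 0.1467, 0.074]
tool_rot: [-1.521, -1.21, 0.92]
ft_force: [-8.8, 0.9, 17.0]
gripper_width: 0.0194
t 6.2 p [0.5806 0.1467 0.074 ] dist 0.002626474168713827 rot [0.0076 0.0007 0.0029] w 0.019426323476485305 F [-8.8334  0.9081 16.9736] M [ 0.0534  0.9281 -0.0683]
tool dp [-0.0011 -0.0009  0.0022]
axial 18.667346415944493
```

```bash
python3 -m creep '[{"dp":[0,0.001,0],"dr":[0,0,0],"gripper":0.01},{"dp":[0,-0.001,0],"dr":[0,0,0],"gripper":0.01},{"dp":[0,-0.0015,0],"dr":[0,0,0],"gripper":0.01},{"dp":[0,-0.002,0],"dr":[0,0,0],"gripper":0.01}]'
python3 - <<'E'
from h import *
plan(CM-AX*.01,frame(-AX,sy),0);_,_,o=pose();print("axial",o["ft_force"]@AX)
E
```

```text
time: 6.53
position: [0.5785, 0.1468, 0.0811]
tool_rot: [-1.522, -1.211, 0.919]
ft_force: [-1.7, -5.0, 3.6]
gripper_width: 0.0193
t 6.533 p [0.5785 0.1468 0.0811] dist 0.006838682798203141 rot [0.0091 0.0008 0.0027] w 0.019317536075116402 F [-1.7104 -4.9985  3.6209] M [-1.2006  0.2946 -0.3887]
tool dp [-0.0007  0.0064  0.0022]
axial 3.6338518769918657
```

```bash
python3 - <<'E'
from h import *
wlook("w7",(220,200,200,150),4)
plan(CM-AX*.01,frame(-AX,sy),0);_,_,o=pose();print("axial",o["ft_force"]@AX)
c=ctrl.capture("side");i=c["color"][:,:,::-1];cv2.imwrite("pics/s7.png",cv2.resize(i[170:270,230:350],None,fx=6,fy=6,interpolation=cv2.INTER_CUBIC))
plan(CM-AX*.01,frame(-AX,sy),0);_,_,o=pose();print("axial",o["ft_force"]@AX)
E
```

```text
t 6.583 p [0.5784 0.1466 0.0813] dist 0.007016222440235479 rot [0.0091 0.0009 0.0023] w 0.01930660746243362 F [-2.784  -1.7966  6.1774] M [-0.5359  0.4118 -0.1229]
tool dp [-0.0004  0.0067  0.0021]
axial 6.561080175677382
t 6.633 p [0.5785 0.1466 0.0811] dist 0.006767765401192581 rot [0.0091 0.0008 0.0024] w 0.019429593801231434 F [-3.2194 -3.6525  7.0038] M [-0.61    0.3842 -0.1901]
tool dp [-0.0005  0.0064  0.0022]
axial 7.3597170427633705
```

View pics/w7c.png

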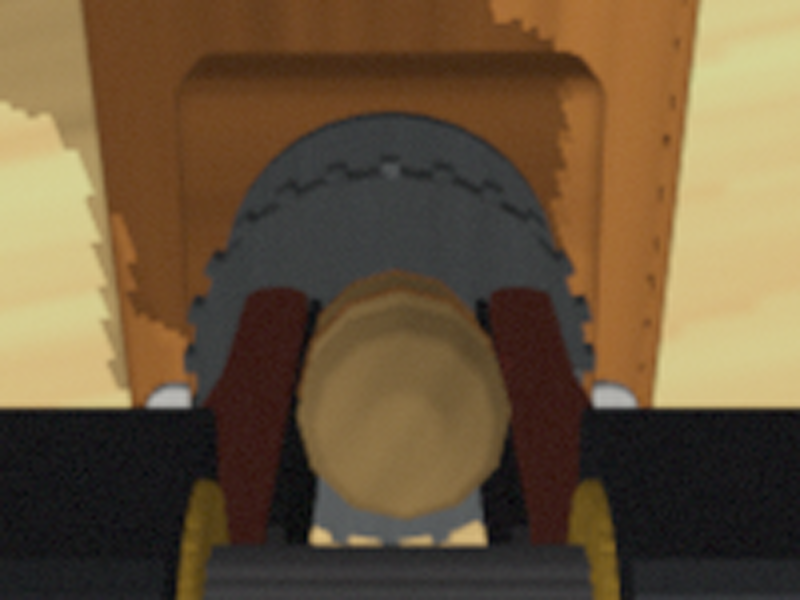

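View pics/s7.png

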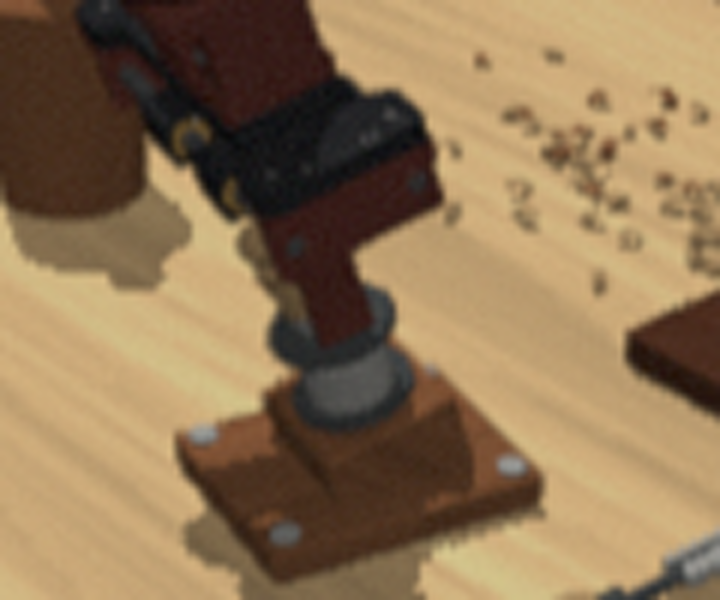

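```bash
python3 -m creep '[{"dp":[0,-0.002,0.0005],"dr":[0.001,0,0],"gripper":0.01},{"dp":[0,-0.002,0.0005],"dr":[0.001,0,0],"gripper":0.01},{"dp":[0,-0.002,0.0005],"dr":[0.001,0,0],"gripper":0.01}]'
python3 - <<'E'
from h import *
plan(CM-AX*.01,frame(-AX,sy),0);_,_,o=pose();print("axial",o["ft_force"]@AX)
E
```

```text
time: 6.88
position: [0.5759, 0.1469, 0.0866]
tool_rot: [-1.521, -1.209, 0.92]
ft_force: [0.2, -0.8, 1.4]
gripper_width: 0.0193
t 6.883 p [0.5759 0.1469 0.0866] dist 0.012489460347202825 rot [0.0068 0.0007 0.0024] w 0.01933336835406823 F [ 0.2333 -0.7724  1.3628] M [-0.1915  0.0612  0.0058]
tool dp [-0.0002  0.0124  0.0011]
axial 1.2132272148083678
```

```bash
python3 -m creep '[{"dp":[0,-0.004,0],"dr":[0.001,0,0],"gripper":0.01},{"dp":[0,-0.005,0],"dr":[0.001,0,0],"gripper":0.01},{"dp":[0,-0.006,0],"dr":[0,0,0],"gripper":0.01},{"dp":[0,-0.006,0],"dr":[0,0,0],"gripper":0.01}]'
python3 - <<'E'
from h import *
plan(CM+AX*.06,frame(-AX,sy),0);_,_,o=pose();print("axial",o["ft_force"]@AX)
E
```

```text
time: 7.22
position: [0.5695, 0.1484, 0.1074]
tool_rot: [-1.518, -1.206, 0.922]
ft_force: [0.7, 0.1, -0.7]
gripper_width: 0.0194
t 7.217 p [0.5695 0.1484 0.1074] dist 0.03579944867834025 rot [0.0025 0.0004 0.0021] w 0.01943735383523307 F [ 0.7389  0.1083 -0.6765] M [0.0332 0.0795 0.0237]
tool dp [-0.0001 -0.0358 -0.0001]
axial -0.8323835737323138
```

```bash
python3 -m creep '[{"dp":[0,-0.008,0],"dr":[0,0,0],"gripper":0.01},{"dp":[0,-0.01,0],"dr":[0,0,0],"gripper":0.01},{"dp":[0,-0.01,0],"dr":[0,0,0],"gripper":0.01},{"dp":[0,-0.01,0],"dr":[0,0,0],"gripper":0.01},{"dp":[0,-0.01,0],"dr":[0,0,0],"gripper":0.01},{"dp":[0,-0.005,0],"dr":[0,0,0],"gripper":0.01},{"dp":[0,0,0],"dr":[0,0,0],"gripper":0.01},{"dp":[0,0,0],"dr":[0,0,0],"gripper":0.01}]'
python3 - <<'E'
from h import *
wlook("w8")
plan(CM+AX*.1,frame(-AX,sy),0)
C={}
c=ctrl.capture("side");i=c["color"][:,:,::-1];cv2.imwrite("pics/s8.png",cv2.resize(i[130:250,220:380],None,fx=5,fy=5,interpolation=cv2.INTER_CUBIC))
E
```

```text
time: 7.88
position: [0.5546, 0.1525, 0.1675]
tool_rot: [-1.519, -1.21, 0.919]
ft_force: [-0.6, 0.3, -1.3]
gripper_width: 0.0194
t 7.933 p [0.5546 0.1526 0.1674] dist 0.013908298897112654 rot [0.0058 0.0005 0.0044] w 0.019078255374991866 F [ 0.0635  0.1783 -0.8445] M [0.042  0.0751 0.0101]
tool dp [-0.0008 -0.0139  0.0005]
```

View pics/w8.png

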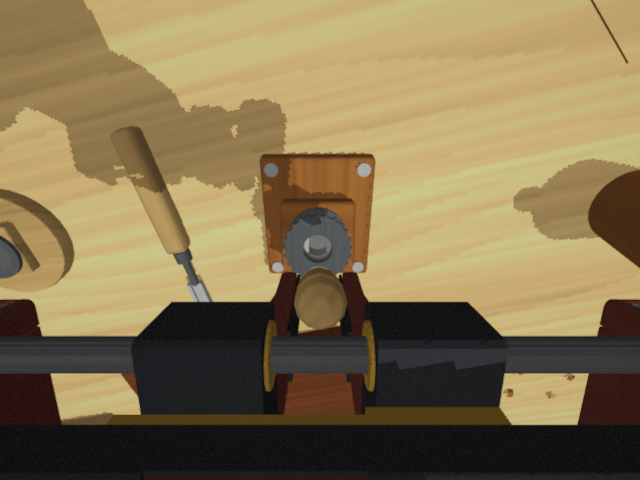

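View pics/s8.png

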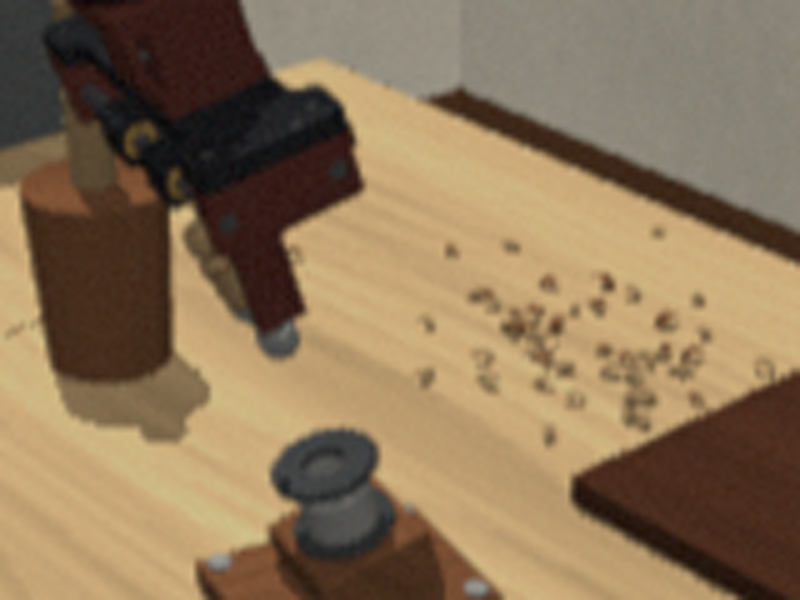

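```bash
python3 - <<'E'
from h import *
import pickle
k=pickle.load(open("toolcam.pkl","rb"));K,p,Rm=pickle.load(open("w8.pkl","rb"))
C=pickle.load(open("cams.pkl","rb"))
for y in (-.043,-.048,-.053): print(y,proj(k,[[0,y,z] for z in (0,.005,.01,.015)]).round(1).tolist())
for y in (.025,.016): print("side nose",proj(C["side"],[p+Rm@[0,y,z] for z in (-.01,-.005,0,.005)]).round(1).tolist())
print("side head",proj(C["side"],[p+Rm@[0,-.048,z] for z in (0,.005,.01,.015)]).round(1).tolist())
print("side tip",proj(C["side"],[p+Rm@[-.0097-.0135,0,z] for z in (-.01,.01)]).round(1).tolist())
i=cv2.imread("pics/w8.png");cv2.imwrite("pics/w8c.png",cv2.resize(i[200:340,260:380],None,fx=4.2,fy=4.2,interpolation=cv2.INTER_CUBIC))
E
```

```text
-0.043 [[319.7, 336.7], [319.8, 324.9], [319.8, 312.8], [319.8, 300.4]]
-0.048 [[319.8, 343.7], [319.8, 331.4], [319.8, 318.9], [319.8, 306.1]]
-0.053 [[319.8, 351.2], [319.8, 338.5], [319.8, 325.5], [319.8, 312.3]]
side nose [[280.1, 198.9], [278.2, 199.8], [276.3, 200.8], [274.3, 201.8]]
side nose [[279.0, 195.6], [277.1, 196.6], [275.1, 197.6], [273.2, 198.6]]
side head [[266.7, 173.6], [264.6, 174.6], [262.6, 175.6], [260.5, 176.6]]
side tip [[281.5, 194.1], [273.4, 198.1]]
```

View pics/w8c.png

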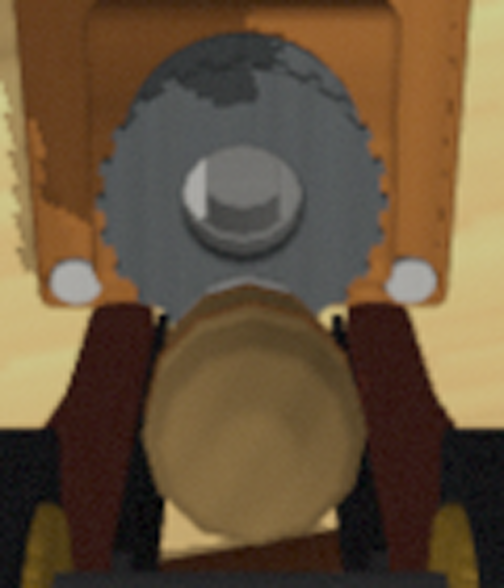

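```bash
cat >> h.py <<'E'
def rv_frame(th): return frame(np.array([0,0,-1.]),sy)@R.from_rotvec([th,0,0]).as_matrix()
E
python3 - <<'E'
from h import *
R1=rv_frame(.27);N=np.array([0,.0255,-.0045])
plan(DM+[0,0,.045]-R1@N,R1,12)
E
```

```text
t 7.983 p [0.5544 0.1525 0.1669] dist 0.3072697084274184 rot [0.5351 0.0016 0.0038] w 0.01936474426193985 F [-0.1766 -0.0187 -0.9831] M [0.0642 0.1854 0.0351]
0 [-0.025   0.0033 -0.0042] [0.0446 0.0001 0.0003]
1 [-0.025   0.0031 -0.0044] [0.0446 0.0001 0.0003]
2 [-0.025   0.0029 -0.0045] [0.0446 0.0001 0.0003]
3 [-0.025   0.0027 -0.0046] [0.0446 0.0001 0.0003]
4 [-0.025   0.0025 -0.0047] [0.0446 0.0001 0.0003]
5 [-0.025   0.0023 -0.0049] [0.0446 0.0001 0.0003]
6 [-0.025   0.0021 -0.005 ] [0.0446 0.0001 0.0003]
7 [-0.025   0.0019 -0.0051] [0.0446 0.0001 0.0003]
8 [-0.025   0.0016 -0.0051] [0.0446 0.0001 0.0003]
9 [-0.025   0.0014 -0.0052] [0.0446 0.0001 0.0003]
10 [-0.025   0.0012 -0.0053] [0.0446 0.0001 0.0003]
11 [-0.025   0.001  -0.0053] [0.0446 0.0001 0.0003]
```

```bash
python3 -m creep '[{"dp":[-0.02,0.0,-0.004],"dr":[0.04,0,0],"gripper":0.01},{"dp":[-0.025,0.002,-0.0045],"dr":[0.045,0,0],"gripper":0.01},{"dp":[-0.025,0.003,-0.0045],"dr":[0.045,0,0],"gripper":0.01},{"dp":[-0.025,0.003,-0.0045],"dr":[0.045,0,0],"gripper":0.01},{"dp":[-0.025,0.0025,-0.0045],"dr":[0.045,0,0],"gripper":0.01},{"dp":[-0.025,0.0025,-0.005],"dr":[0.045,0,0],"gripper":0.01},{"dp":[-0.025,0.002,-0.005],"dr":[0.045,0,0],"gripper":0.01},{"dp":[-0.025,0.002,-0.005],"dr":[0.045,0,0],"gripper":0.01},{"dp":[-0.02,0.001,-0.005],"dr":[0.04,0,0],"gripper":0.01},{"dp":[-0.015,0,-0.003],"dr":[0.03,0,0],"gripper":0.01},{"dp":[0,0,0],"dr":[0,0,0],"gripper":0.01},{"dp":[0,0,0],"dr":[0,0,0],"gripper":0.01}]'
python3 - <<'E'
from h import *
R1=rv_frame(.27);N=np.array([0,.0255,-.0045])
plan(DM+[0,0,.045]-R1@N,R1,0);_,_,o=pose();print(o["joints"])
E
```

```text
time: 8.98
position: [0.545, -0.0928, 0.1412]
tool_rot: [-1.15, -0.923, 1.108]
ft_force: [0.1, 0.5, -1.1]
gripper_width: 0.0194
t 8.983 p [ 0.545  -0.0928  0.1412] dist 0.06073985603254004 rot [0.0808 0.0058 0.005 ] w 0.019442677856366747 F [ 0.0928  0.4816 -1.0652] M [-0.0023 -0.0958 -0.0137]
tool dp [-0.0594 -0.0028 -0.0123]
[-0.2896  0.4792  1.5516 -0.0062  1.2999 -1.6329]
```

```bash
python3 -m creep '[{"dp":[-0.015,0,-0.003],"dr":[0.02,0.001,0.001],"gripper":0.01},{"dp":[-0.015,-0.001,-0.003],"dr":[0.02,0.001,0.001],"gripper":0.01},{"dp":[-0.015,-0.001,-0.003],"dr":[0.02,0.001,0.001],"gripper":0.01},{"dp":[-0.01,-0.001,-0.003],"dr":[0.02,0.001,0.001],"gripper":0.01},{"dp":[-0.003,0,0],"dr":[0,0,0],"gripper":0.01},{"dp":[0,0,0],"dr":[0,0,0],"gripper":0.01},{"dp":[0,0,0],"dr":[0,0,0],"gripper":0.01}]'
python3 - <<'E'
from h import *
import pickle
R1=rv_frame(.27);N=np.array([0,.0255,-.0045])
plan(DM+[0,0,.045]-R1@N,R1,0)
K,p,Rm,o=wlook("w9")
C={}
c=ctrl.capture("side");i=c["color"][:,:,::-1];cv2.imwrite("pics/s9.png",cv2.resize(i[210:350,300:440],None,fx=4.2,fy=4.2,interpolation=cv2.INTER_CUBIC))
pickle.dump((p,Rm),open("p9.pkl","wb"));plan(DM+[0,0,.045]-R1@N,R1,0)
E
```

```text
time: 9.57
position: [0.5412, -0.1461, 0.1386]
tool_rot: [-1.082, -0.868, 1.138]
ft_force: [-0.5, 0.2, -0.2]
gripper_width: 0.0192
t 9.567 p [ 0.5412 -0.1461  0.1386] dist 0.008385720233795189 rot [-0.0039  0.0068  0.0027] w 0.019213969559679873 F [-0.5123  0.1995 -0.2339] M [-0.0141 -0.147   0.037 ]
tool dp [-0.0067 -0.0038 -0.0034]
t 9.667 p [ 0.5411 -0.1459  0.1387] dist 0.008557905737192856 rot [-0.0042  0.0073  0.0026] w 0.019356833784787343 F [ 0.7057 -0.4549 -0.3927] M [-0.0647 -0.169  -0.    ]
tool dp [-0.0068 -0.0037 -0.0036]
```

View pics/w9.png

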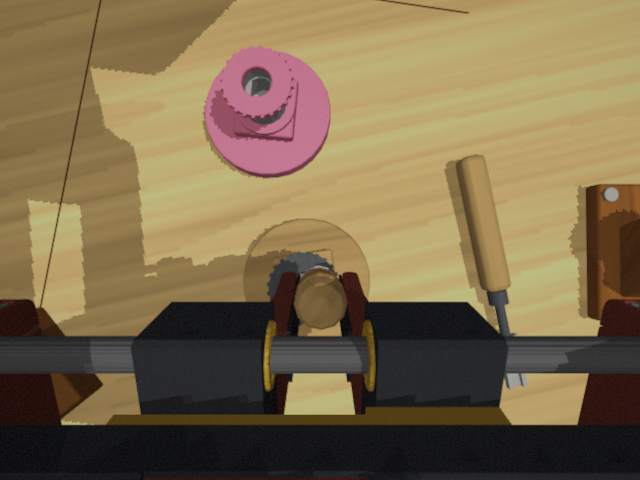

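View pics/s9.png

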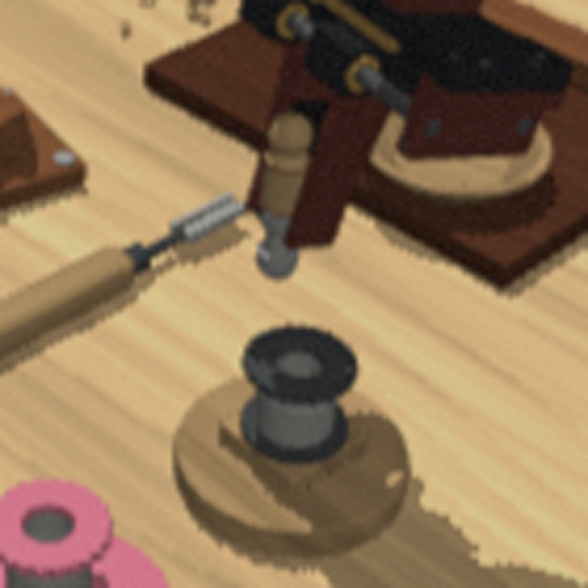

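```bash
python3 - <<'E'
from h import *
import pickle
k=pickle.load(open("toolcam.pkl","rb"));K,p,Rm=pickle.load(open("w9.pkl","rb"))
C=pickle.load(open("cams.pkl","rb"));S=C["side"]
nb=np.array([0,.016,-.002]);hd=np.array([0.0004,-.048,.016])
print("model nose,head px",proj(S,[p+Rm@nb,p+Rm@hd]).round(1).tolist(),"obs (365.7,271.4),(369.3,241.4)")
print("world",p+Rm@nb,p+Rm@hd)
q=p+Rm@nb;print("vertical line",proj(S,[q,q+[0,0,.064]]))
w=onz(S,(371.6,296.5),.0705);print("DM side",w)
def worldcam(k):
    P=np.eye(4);P[:3,:3]=Rm@k["P"][:3,:3];P[:3,3]=p+Rm@k["P"][:3,3];return dict(k,P=P)
W=worldcam(k);th=np.linspace(0,2*np.pi,120)
i=cv2.imread("pics/w9.png");s=5
big=cv2.resize(i[200:330,240:390],None,fx=s,fy=s,interpolation=cv2.INTER_CUBIC)
for D,col in ((DM,(0,255,0)),):
    for r in (.025,.0108):
        e=proj(W,D+np.c_[r*np.cos(th),r*np.sin(th),0*th]);cv2.polylines(big,[((e-[240,200]+.5)*s).astype(np.int32)],True,col,1)
cv2.imwrite("pics/w9c.png",big)
E
```

```text
model nose,head px [[365.9, 271.5], [368.4, 241.2]] obs (365.7,271.4),(369.3,241.4)
world [ 0.5387 -0.1452  0.1227] [ 0.5387 -0.1451  0.1891]
vertical line [[365.9051 271.5391]
 [368.3729 242.3992]]
DM side [ 0.5428 -0.1607  0.0705]
```

View pics/w9c.png

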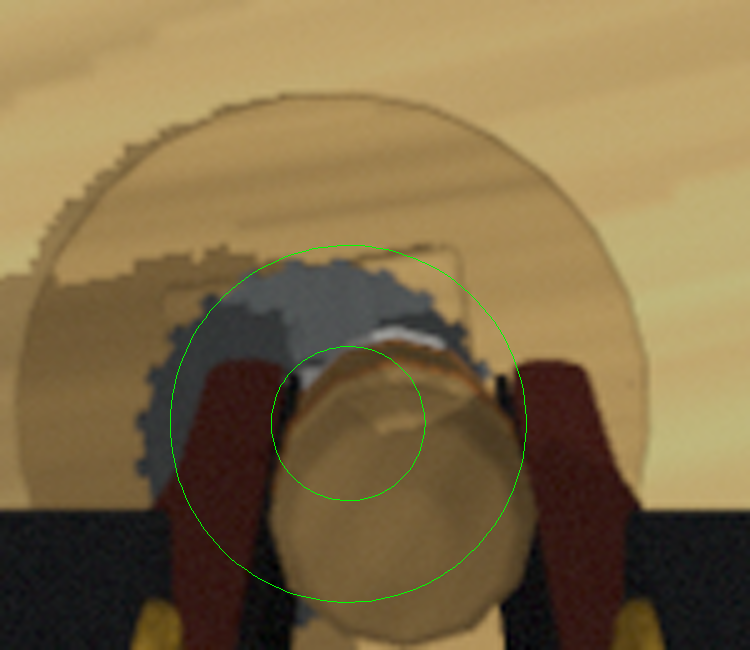

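```bash
python3 - <<'E'
from h import *
import pickle
k=pickle.load(open("toolcam.pkl","rb"));K,p,Rm=pickle.load(open("w9.pkl","rb"))
P=np.eye(4);P[:3,:3]=Rm@k["P"][:3,:3];P[:3,3]=p+Rm@k["P"][:3,3];W=dict(k,P=P)
pts=np.array([(136,465),(138,425),(148,378),(168,330),(203,297),(340,258),(385,265),(432,293),(466,327),(490,368)])/5+[239.5,199.5]
X=np.array([onz(W,u,.0705) for u in pts])[:,:2]
r=least_squares(lambda v:np.linalg.norm(X-v,axis=1)-.025,[.5428,-.158]);print(r.x,r.fun*1e3)
r=least_squares(lambda v:np.linalg.norm(X-v[:2],axis=1)-v[2],[.5428,-.158,.025]);print(r.x,r.fun*1e3)
# base disc outer (110mm) top edge approx z? points
E
```

```text
[ 0.5415 -0.1574] [ 0.9111  0.2154 -0.0586  0.3367 -0.2602 -0.5522  0.1159  0.1438  0.4389
  0.7864]
[ 0.5427 -0.1574  0.0259] [ 0.1817 -0.2538 -0.2364  0.4162 -0.0111 -0.2948  0.217  -0.0227 -0.0161
  0.02  ]
```

```bash
sed -i 's/^CM=.*/CM=np.array([.5755,.1468,.084]);DM=np.array([.5422,-.1582,.0705])/' h.py; python3 - <<'E'
from h import *
R1=rv_frame(.27);N=np.array([0,.0255,-.0045])
plan(DM+[0,0,.012]-R1@N,R1,0)
E
```

```text
t 9.667 p [ 0.5411 -0.1459  0.1387] dist 0.03325962094902712 rot [-0.0042  0.0073  0.0026] w 0.019356833784787343 F [ 0.7057 -0.4549 -0.3927] M [-0.0647 -0.169  -0.    ]
tool dp [-0.0119  0.0276 -0.0143]
```

```bash
python3 -m creep '[{"dp":[-0.004,0.003,-0.003],"dr":[-0.001,0.002,0.001],"gripper":0.01},{"dp":[-0.004,0.006,-0.004],"dr":[-0.001,0.002,0.001],"gripper":0.01},{"dp":[-0.0035,0.007,-0.004],"dr":[-0.001,0.002,0],"gripper":0.01},{"dp":[-0.001,0.007,-0.003],"dr":[0,0,0],"gripper":0.01},{"dp":[0,0.002,-0.001],"dr":[0,0,0],"gripper":0.01},{"dp":[0,0,0],"dr":[0,0,0],"gripper":0.01},{"dp":[0,0,0],"dr":[0,0,0],"gripper":0.01}]'
python3 - <<'E'
from h import *
import pickle
R1=rv_frame(.27);N=np.array([0,.0255,-.0045])
plan(DM+[0,0,.012]-R1@N,R1,0)
K,p,Rm,o=wlook("w10",(240,200,150,130),5)
c=ctrl.capture("side");i=c["color"][:,:,::-1];cv2.imwrite("pics/s10.png",cv2.resize(i[230:320,325:425],None,fx=6,fy=6,interpolation=cv2.INTER_CUBIC))
S=cam(c);nb=np.array([0,.016,-.002]);hd=np.array([0.0004,-.048,.016])
print("nose,head px",proj(S,[p+Rm@nb,p+Rm@hd]),p+Rm@nb-DM)
k=pickle.load(open("toolcam.pkl","rb"));P=np.eye(4);P[:3,:3]=Rm@k["P"][:3,:3];P[:3,3]=p+Rm@k["P"][:3,3];W=dict(k,P=P)
th=np.linspace(0,2*np.pi,120);big=cv2.imread("pics/w10c.png")
for r in (.025,.0108):
    e=proj(W,DM+np.c_[r*np.cos(th),r*np.sin(th),0*th]);cv2.polylines(big,[((e-[240,200]+.5)*5).astype(np.int32)],True,(0,255,0),1)
cv2.imwrite("pics/w10c.png",big)
E
```

```text
time: 10.25
position: [0.5455, -0.1588, 0.1072]
tool_rot: [-1.087, -0.865, 1.137]
ft_force: [0.1, -0.3, -0.9]
gripper_width: 0.0194
t 10.25 p [ 0.5455 -0.1588  0.1072] dist 0.0013731557557878553 rot [-0.0009  0.0028  0.0004] w 0.019390754473278357 F [ 0.1041 -0.3406 -0.9073] M [-0.0008 -0.1406  0.0364]
tool dp [-0.0001 -0.0008  0.0011]
nose,head px [[371.5741 287.1741]
 [374.1634 257.9824]] [ 0.001  -0.0001  0.0208]
```

View pics/w10c.png

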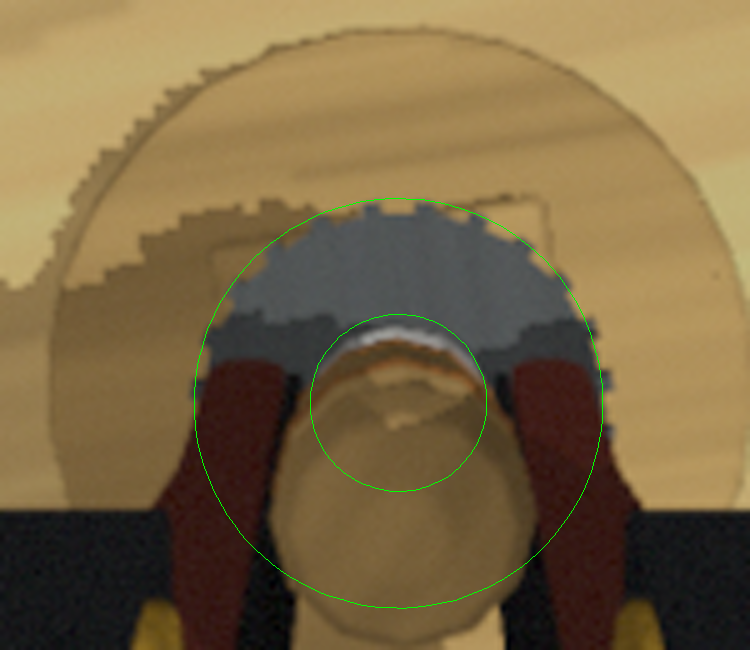

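View pics/s10.png

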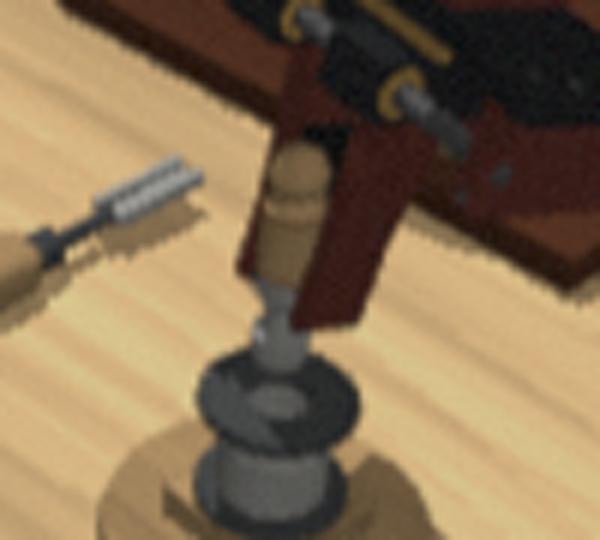

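```bash
python3 -m creep '[{"dp":[0,0.003,-0.001],"dr":[0,0.001,0],"gripper":0.01},{"dp":[0,0.004,-0.001],"dr":[0,0.001,0],"gripper":0.01},{"dp":[0,0.004,-0.001],"dr":[0,0,0],"gripper":0.01},{"dp":[0,0.003,-0.001],"dr":[0,0,0],"gripper":0.01},{"dp":[0,0.002,-0.0005],"dr":[0,0,0],"gripper":0.01}]'
python3 - <<'E'
from h import *
R1=rv_frame(.27);N=np.array([0,.0255,-.0045])
plan(DM+[0,0,-.014]-R1@N,R1,0);p,Rm,o=pose();print("nose rel",p+Rm@N-DM)
E
```

```text
time: 10.77
position: [0.5467, -0.159, 0.0907]
tool_rot: [-1.091, -0.866, 1.135]
ft_force: [0.3, -0.0, -1.4]
gripper_width: 0.0192
t 10.767 p [ 0.5467 -0.159   0.0907] dist 0.008662804565839234 rot [ 0.0022  0.0008 -0.0001] w 0.019198615433073246 F [ 0.2606 -0.0247 -1.4134] M [-0.0096 -0.1508 -0.0263]
tool dp [-0.0002  0.0087 -0.0003]
nose rel [ 0.0021 -0.0002 -0.0056]
```

```bash
python3 -m creep '[{"dp":[0,0.003,0.0005],"dr":[0.001,0,0],"gripper":0.01},{"dp":[0,0.003,0],"dr":[0.001,0,0],"gripper":0.01},{"dp":[0,0.002,-0.0005],"dr":[0,0,0],"gripper":0.01},{"dp":[0,0,0],"dr":[0,0,0],"gripper":0.01}]'
python3 - <<'E'
from h import *
R1=rv_frame(.27);N=np.array([0,.0255,-.0045])
plan(DM+[0,0,-.014]-R1@N,R1,0);p,Rm,o=pose();print("nose rel",p+Rm@N-DM)
wlook("w11",(240,200,150,130),5)
c=ctrl.capture("side");i=c["color"][:,:,::-1];cv2.imwrite("pics/s11.png",cv2.resize(i[230:320,325:425],None,fx=6,fy=6,interpolation=cv2.INTER_CUBIC))
E
```

```text
time: 11.1
position: [0.5464, -0.1588, 0.082]
tool_rot: [-1.092, -0.867, 1.134]
ft_force: [0.5, 0.6, -0.7]
gripper_width: 0.0192
t 11.1 p [ 0.5464 -0.1588  0.082 ] dist 0.0018008935407160035 rot [0.0039 0.0007 0.    ] w 0.01918647221450366 F [ 0.5325  0.5632 -0.6722] M [-0.0429 -0.3289  0.0147]
tool dp [-0.0003  0.0002  0.0018]
nose rel [ 0.0019 -0.0001 -0.0143]
```

View pics/s11.png

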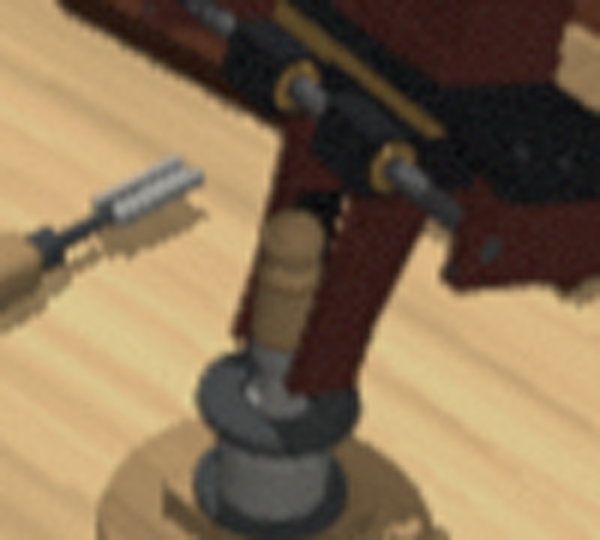

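```bash
python3 -m creep '[{"dp":[0,0,0.001],"dr":[0,0,0],"gripper":0.034},{"dp":[0,0,0],"dr":[0,0,0],"gripper":0.034},{"dp":[0,0,0],"dr":[0,0,0],"gripper":0.034}]'
sed -i 's/^CM=.*/CM=np.array([.5755,.1468,.084]);DM=np.array([.5427,-.1581,.0705])/' h.py
python3 - <<'E'
from h import *
wlook("w12",(240,200,150,130),5)
c=ctrl.capture("side");i=c["color"][:,:,::-1];cv2.imwrite("pics/s12.png",cv2.resize(i[230:320,325:425],None,fx=6,fy=6,interpolation=cv2.INTER_CUBIC))
plan(DM+[0,0,.02],rv_frame(0),5)
E
```

```text
time: 11.45
position: [0.5442, -0.1584, 0.0829]
tool_rot: [-1.091, -0.865, 1.135]
ft_force: [0.7, 0.3, 0.5]
gripper_width: 0.0331
t 11.55 p [ 0.5443 -0.1584  0.0828] dist 0.007833298999997117 rot [-0.2681  0.0007 -0.0001] w 0.033929885509373786 F [-0.5872 -0.3846 -0.7664] M [ 0.0172 -0.1211  0.0577]
0 [-0.     -0.0014  0.0007] [-0.0536  0.0001 -0.    ]
1 [-0.     -0.0014  0.0007] [-0.0536  0.0001 -0.    ]
2 [-0.     -0.0015  0.0006] [-0.0536  0.0001 -0.    ]
3 [-0.     -0.0015  0.0005] [-0.0536  0.0001 -0.    ]
4 [-0.     -0.0015  0.0004] [-0.0536  0.0001 -0.    ]
```

View pics/s12.png

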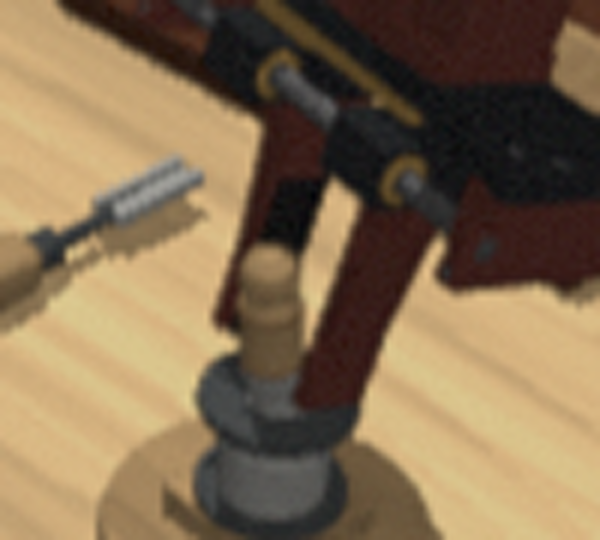

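View pics/w12c.png

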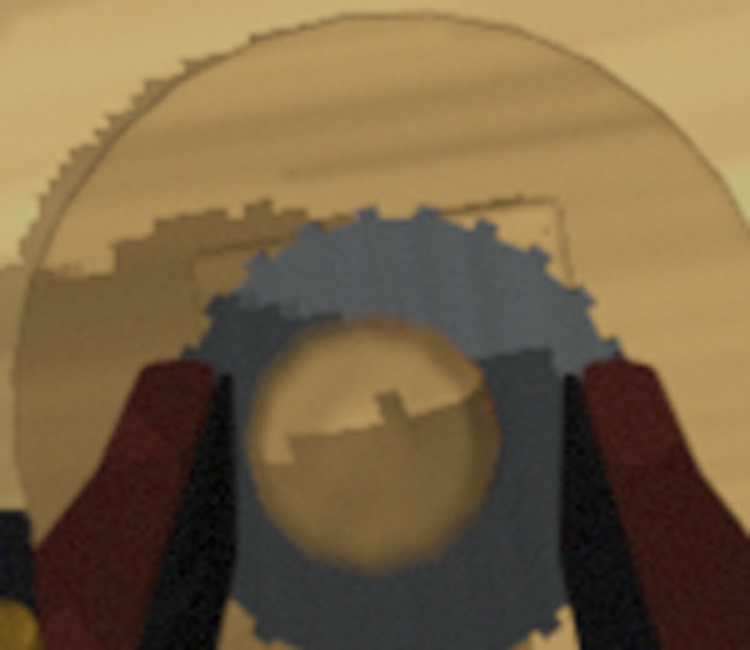

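```bash
python3 -m creep '[{"dp":[0,-0.003,0.001],"dr":[-0.05,0,0],"gripper":0.04},{"dp":[0,-0.002,0.0005],"dr":[-0.055,0,0],"gripper":0.04},{"dp":[0,-0.0015,0.0005],"dr":[-0.055,0,0],"gripper":0.04},{"dp":[0,-0.0015,0.0005],"dr":[-0.055,0,0],"gripper":0.04},{"dp":[0,-0.001,0.0005],"dr":[-0.04,0,0],"gripper":0.04},{"dp":[0,0,0],"dr":[0,0,0],"gripper":0.04},{"dp":[0,0,0],"dr":[0,0,0],"gripper":0.04}]'
python3 - <<'E'
from h import *
import pickle
plan(DM+[0,0,.02],rv_frame(0),0)
K,p,Rm,o=wlook("w13",(240,200,150,130),5)
c=ctrl.capture("side");i=c["color"][:,:,::-1];cv2.imwrite("pics/s13.png",cv2.resize(i[230:320,325:425],None,fx=6,fy=6,interpolation=cv2.INTER_CUBIC))
k=pickle.load(open("toolcam.pkl","rb"));P=np.eye(4);P[:3,:3]=Rm@k["P"][:3,:3];P[:3,3]=p+Rm@k["P"][:3,3];W=dict(k,P=P)
th=np.linspace(0,2*np.pi,120);big=cv2.imread("pics/w13c.png")
for r in (.025,.0108):
    e=proj(W,DM+np.c_[r*np.cos(th),r*np.sin(th),0*th]);cv2.polylines(big,[((e-[240,200]+.5)*5).astype(np.int32)],True,(0,255,0),1)
e=proj(W,DM+np.c_[.009*np.cos(th),.009*np.sin(th),0*th+.055]);cv2.polylines(big,[((e-[240,200]+.5)*5).astype(np.int32)],True,(255,255,0),1)
cv2.imwrite("pics/w13c.png",big)
E
```

```text
time: 12.13
position: [0.5429, -0.1582, 0.0927]
tool_rot: [-1.307, -1.036, 1.04]
ft_force: [0.3, 0.6, 0.6]
gripper_width: 0.04
t 12.133 p [ 0.5429 -0.1582  0.0927] dist 0.002184185255857641 rot [-0.0034  0.0007 -0.0004] w 0.03996020245495923 F [0.2705 0.5988 0.5982] M [ 0.0113 -0.0064 -0.0239]
tool dp [0.0001 0.0022 0.0002]
```

View pics/w13c.png

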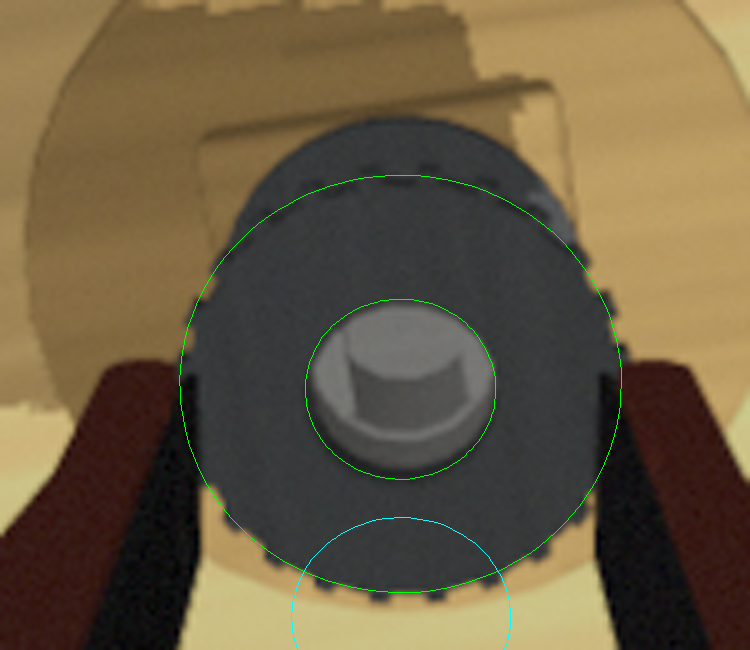

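View pics/s13.png

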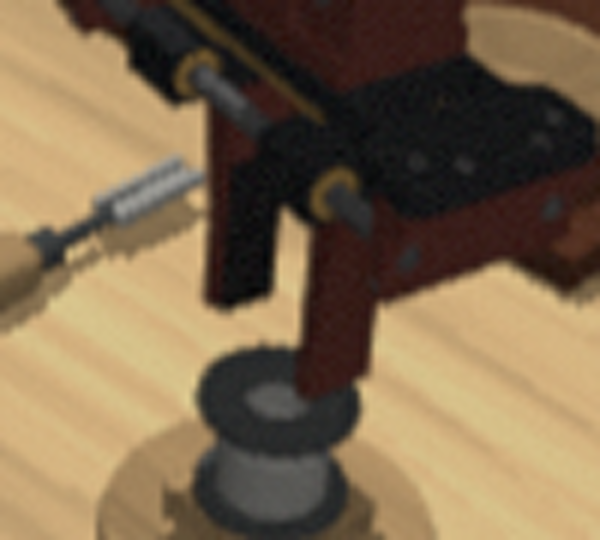

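The finial is no longer in the hole. The wrist view shows the bare collar at (320,277) with an empty bore, so I'll look for where it went.

```bash
python3 - <<'E'
from h import *
for n in ("side","top"):
    c=ctrl.capture(n);cv2.imwrite(f"pics/{n}14.png",c["color"][:,:,::-1])
E
```

```text
(no output)
```

View pics/side14.png

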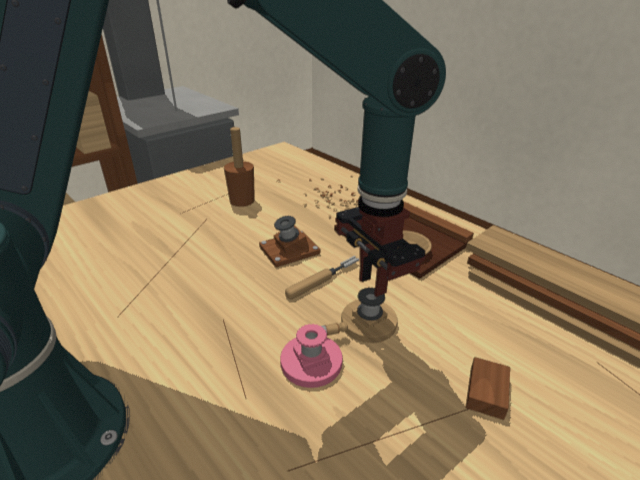

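View pics/top14.png

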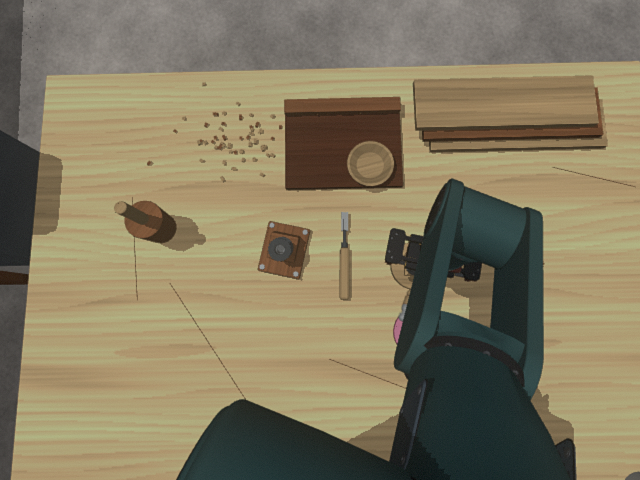

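View pics/w13.png

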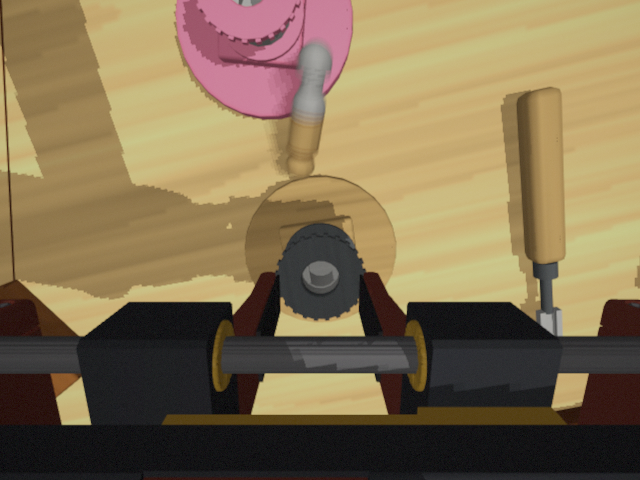

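The finial tipped out of the shallow socket entry when I let go. It now lies with its nose on the pink stand's base at wrist pixel (317,55) and its head near the bench at (299,165). I'll back off, measure it and pick it up again.

```bash
python3 -m creep '[{"dp":[0,-0.012,0],"dr":[0,0,0],"gripper":0.06},{"dp":[0,-0.02,0],"dr":[0,0,0],"gripper":0.0878},{"dp":[0,-0.02,0.01],"dr":[0,0,0],"gripper":0.0878},{"dp":[0,-0.015,0.015],"dr":[0,0,0],"gripper":0.0878},{"dp":[0,-0.005,0.015],"dr":[0,0,0],"gripper":0.0878},{"dp":[0,0,0.012],"dr":[0,0,0],"gripper":0.0878},{"dp":[0,0,0],"dr":[0,0,0],"gripper":0.0878},{"dp":[0,0,0],"dr":[0,0,0],"gripper":0.0878}]'
python3 - <<'E'
from h import *
K,p,Rm,o=wlook("w15");print(p,o["joints"],R.from_matrix(Rm.T@rv_frame(0)).as_rotvec(),o["time"])
K,p,Rm,o=wlook("w16");print(p)
i=cv2.imread("pics/w16.png");cv2.imwrite("pics/w16z.png",i)
E
```

```text
time: 13.0
position: [0.4963, -0.1478, 0.1651]
tool_rot: [-1.303, -1.034, 1.043]
ft_force: [0.7, -1.1, 0.3]
gripper_width: 0.0867
[ 0.4961 -0.1477  0.1648] [-0.4215  0.3092  1.7498 -0.002   1.0909 -1.763 ] [-0.0085  0.0019 -0.0002] 13.05
[ 0.4963 -0.1477  0.1647]
```

View pics/w16.png

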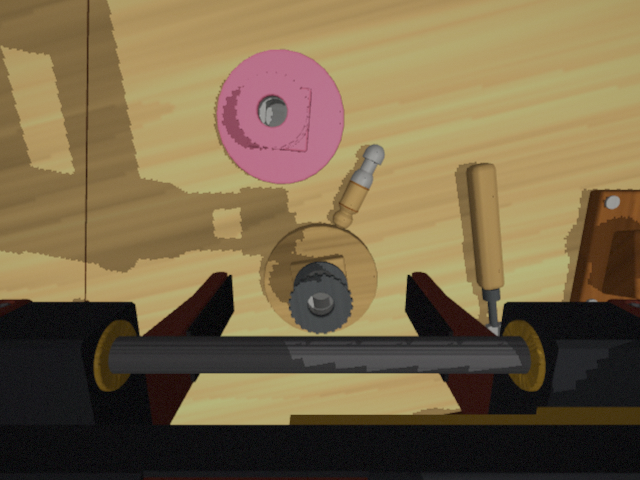

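```bash
python3 - <<'E'
from h import *
import pickle
a=cv2.imread("pics/w15.png");b=cv2.imread("pics/w16.png")
c=ctrl.capture("wrist")["color"][:,:,::-1]
f=lambda i:cv2.resize(i[130:240,310:400],None,fx=2.9,fy=2.9,interpolation=cv2.INTER_CUBIC)
cv2.imwrite("pics/cmp.png",np.hstack([f(a),f(b),f(c)]))
cc=ctrl.capture("side");cv2.imwrite("pics/side17.png",cc["color"][:,:,::-1])
i=cc["color"][:,:,::-1];cv2.imwrite("pics/s17.png",cv2.resize(i[270:400,270:410],None,fx=4.5,fy=4.5,interpolation=cv2.INTER_CUBIC))
p,Rm,o=pose();print(o["time"],p)
E
```

```text
13.2 [ 0.4964 -0.1478  0.1646]
```

View pics/cmp.png

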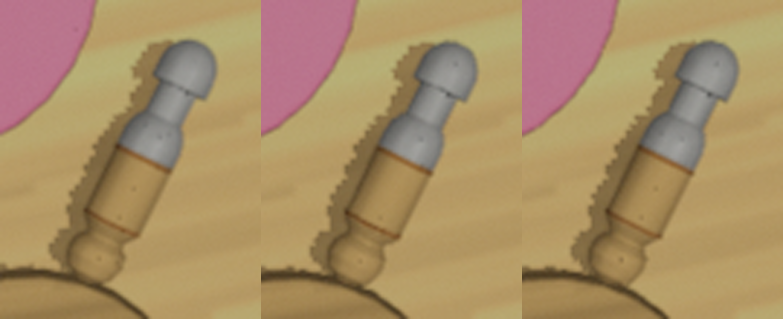

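View pics/s17.png

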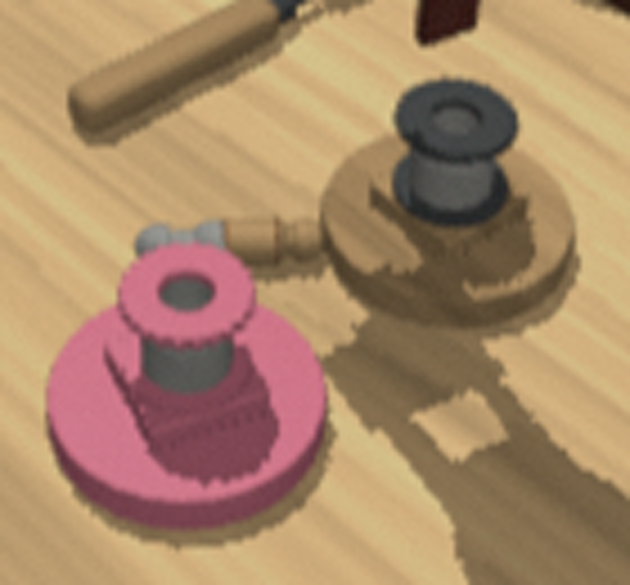

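```bash
cat >> h.py <<'E'
def wcam(p,Rm):
    import pickle
    k=pickle.load(open("toolcam.pkl","rb"));P=np.eye(4);P[:3,:3]=Rm@k["P"][:3,:3];P[:3,3]=p+Rm@k["P"][:3,3];return dict(k,P=P)
E
python3 - <<'E'
from h import *
p,Rm,o=pose();W=wcam(p,Rm)
g=lambda x,y:np.array([310+x/2.9-.3,130+y/2.9-.3])
pts=[g(198,46),g(144,160),g(112,225),g(93,283)]
X=np.array([onz(W,u,.010) for u in pts]);print(X)
for i in range(3):print(np.linalg.norm(X[i+1]-X[i]),end=" ")
d=X[3]-X[0];print(np.linalg.norm(d),np.degrees(np.arctan2(d[1],d[0])))
E
```

```text
[[ 0.4332 -0.0797  0.01  ]
 [ 0.4633 -0.1027  0.01  ]
 [ 0.4812 -0.1167  0.01  ]
 [ 0.4982 -0.1266  0.01  ]]
0.03785425446017857 0.022679884771535472 0.019731780100068916 0.08013320718136645 -35.82211528713336
```

```bash
cat >> h.py <<'E'
az=np.radians(-36.8);A=np.array([np.cos(az),np.sin(az),0]);XT=np.array([-np.sin(az),np.cos(az),0]);G=np.array([.471,-.1083,.010])
def gframe(phi): # hand leaning toward +A by phi
    return frame(np.array([0,0,-1.]),XT)@R.from_rotvec([phi,0,0]).as_matrix()
E
python3 - <<'E'
from h import *
print(gframe(0.3)@[0,-1,0])
plan(G+[0,0,.06],gframe(0),6)
E
```

```text
[ 0.2366 -0.177   0.9553]
t 13.2 p [ 0.4964 -0.1478  0.1646] dist 0.10564200594492872 rot [-0.0085  0.414  -0.0019] w 0.08785394211586897 F [0.1542 0.4066 0.0842] M [-0.0155  0.0123  0.0137]
0 [0.0055 0.0158 0.0055] [-0.0014  0.069  -0.0003]
1 [0.0051 0.0158 0.0059] [-0.0014  0.069  -0.0003]
2 [0.0046 0.0158 0.0062] [-0.0014  0.069  -0.0003]
3 [0.0042 0.0158 0.0066] [-0.0014  0.069  -0.0003]
4 [0.0037 0.0158 0.0068] [-0.0014  0.069  -0.0003]
5 [0.0032 0.0158 0.0071] [-0.0014  0.069  -0.0003]
```

```bash
python3 -m creep '[{"dp":[0.0055,0.013,0.0055],"dr":[-0.0015,0.069,0],"gripper":0.04},{"dp":[0.005,0.016,0.006],"dr":[-0.0015,0.069,0],"gripper":0.04},{"dp":[0.0045,0.016,0.006],"dr":[-0.0015,0.069,0],"gripper":0.04},{"dp":[0.004,0.016,0.0065],"dr":[-0.0015,0.069,0],"gripper":0.04},{"dp":[0.0035,0.014,0.007],"dr":[-0.0015,0.069,0],"gripper":0.04},{"dp":[0.002,0.01,0.006],"dr":[-0.001,0.05,0],"gripper":0.04},{"dp":[0,0,0],"dr":[0,0,0],"gripper":0.04},{"dp":[0,0,0],"dr":[0,0,0],"gripper":0.04}]'
python3 - <<'E'
from h import *
plan(G+[0,0,.06],gframe(0),0)
K,p,Rm,o=wlook("w18");print(o["joints"],o["joint_velocities"])
W=wcam(p,Rm);print("G px",proj(W,G),"nose",proj(W,G-.048*A),"head",proj(W,G+.034*A))
E
```

```text
time: 13.87
position: [0.4756, -0.1111, 0.0741]
tool_rot: [-1.449, -0.725, 0.726]
ft_force: [-0.3, -0.1, -0.5]
gripper_width: 0.0408
t 13.867 p [ 0.4756 -0.1111  0.0741] dist 0.0067404006940120645 rot [ 0.0024  0.0011 -0.0016] w 0.04081400943206611 F [-0.3373 -0.1134 -0.5352] M [0.0057 0.0057 0.0026]
tool dp [-0.0005  0.0041  0.0053]
[-0.3693  0.398   1.9088 -0.003   0.833  -1.297 ] [-0.0055 -0.0148 -0.0118 -0.0013  0.0067 -0.0032]
G px [[318.9387 248.9126]] nose [[319.0116 177.3729]] head [[318.8914 295.2966]]
```

View pics/w18.png

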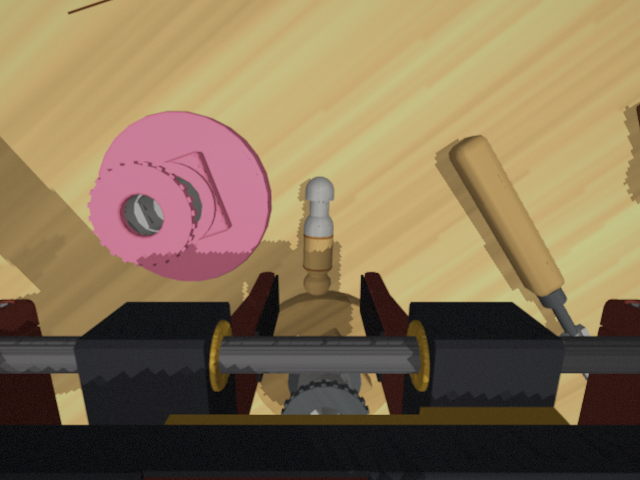

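```bash
python3 -m creep '[{"dp":[-0.0005,0.008,0.002],"dr":[0.001,0,-0.001],"gripper":0.04},{"dp":[0,0.012,0.002],"dr":[0.001,0,0],"gripper":0.04},{"dp":[0,0.014,0.001],"dr":[0,0,0],"gripper":0.04},{"dp":[0,0.012,0],"dr":[0,0,0],"gripper":0.04},{"dp":[0,0.006,0],"dr":[0,0,0],"gripper":0.04},{"dp":[0,0.003,0],"dr":[0,0,0],"gripper":0.04},{"dp":[0,0,0],"dr":[0,0,0],"gripper":0.04}]'
python3 - <<'E'
from h import *
plan(G+[0,0,-.0075],gframe(0),0)
E
```

```text
time: 14.5
position: [0.4784, -0.1126, 0.0195]
tool_rot: [-1.454, -0.737, 0.724]
ft_force: [-0.9, 0.3, -0.6]
gripper_width: 0.0401
t 14.5 p [ 0.4784 -0.1126  0.0195] dist 0.01902786191404513 rot [0.0119 0.007  0.0027] w 0.04010879733086451 F [-0.9356  0.3001 -0.5564] M [ 0.0342 -0.0432  0.041 ]
tool dp [-0.0009  0.0169  0.0087]
```

```bash
python3 -m creep '[{"dp":[-0.0005,0.005,0.004],"dr":[0.005,0.003,0.001],"gripper":0.04},{"dp":[-0.0005,0.005,0.004],"dr":[0.005,0.003,0.001],"gripper":0.04},{"dp":[0,0.004,0.002],"dr":[0.002,0.001,0],"gripper":0.04},{"dp":[0,0.002,0],"dr":[0,0,0],"gripper":0.04},{"dp":[0,0,0],"dr":[0,0,0],"gripper":0.04}]'
python3 - <<'E'
from h import *
plan(G+[0,0,-.0075],gframe(0),0)
wlook("w19",(240,180,160,160),4)
E
```

```text
time: 14.92
position: [0.4705, -0.1078, 0.0034]
tool_rot: [-1.448, -0.726, 0.723]
ft_force: [-0.0, -0.1, 0.7]
gripper_width: 0.04
t 14.917 p [ 0.4705 -0.1078  0.0034] dist 0.001171780950330529 rot [ 0.0019 -0.0004  0.0014] w 0.040021802487066035 F [-0.0192 -0.1469  0.6646] M [-0.0152  0.0703  0.0196]
tool dp [-0.0001  0.0009 -0.0007]
```

View pics/w19c.png

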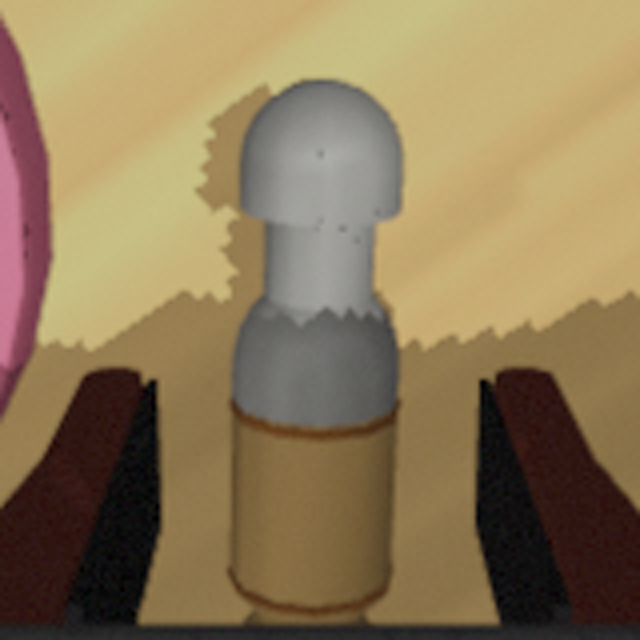

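```bash
python3 -m creep '[{"dp":[0,0,0],"dr":[0,0,0],"gripper":0.01},{"dp":[0,0,0],"dr":[0,0,0],"gripper":0.01},{"dp":[0,0,0],"dr":[0,0,0],"gripper":0.01},{"dp":[0,0,0],"dr":[0,0,0],"gripper":0.01},{"dp":[0,-0.004,0],"dr":[0,0,0],"gripper":0.01},{"dp":[0,-0.012,0],"dr":[0,0,0],"gripper":0.01},{"dp":[0,-0.015,0.005],"dr":[0,0,0],"gripper":0.01},{"dp":[0,-0.015,0.01],"dr":[0,0,0],"gripper":0.01},{"dp":[0,-0.01,0.01],"dr":[0,0,0],"gripper":0.01},{"dp":[0,0,0],"dr":[0,0,0],"gripper":0.01}]'
python3 - <<'E'
from h import *
K,p,Rm,o=wlook("w20",(240,180,160,160),4);print(p,o["gripper_width"],o["ft_force"],o["joints"],R.from_matrix(Rm.T@gframe(0)).as_rotvec())
E
```

```text
time: 15.8
position: [0.45, -0.0927, 0.0625]
tool_rot: [-1.448, -0.725, 0.722]
ft_force: [-0.9, 0.6, -0.7]
gripper_width: 0.0193
[ 0.4511 -0.0932  0.0621] 0.019529888488835516 [ 0.7416 -0.3084 -0.4596] [-0.3546  0.3886  1.9794  0.001   0.7706 -1.2831] [ 0.0027 -0.0007  0.0015]
```

View pics/w20c.png

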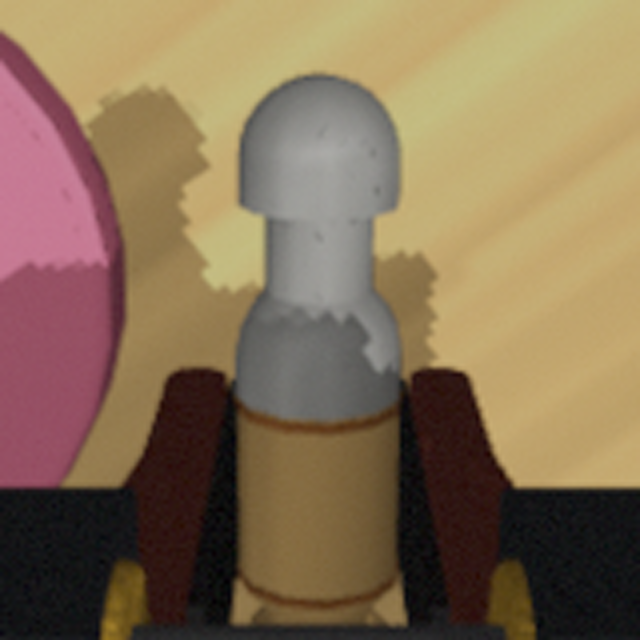

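```bash
cat >> h.py <<'E'
def sframe(phi): return rv_frame(phi)  # x=sy, hand leaning toward +sx by phi
E
python3 - <<'E'
from h import *
plan(np.array([.405,0.0,.085]),sframe(.75),10)
E
```

```text
t 15.85 p [ 0.4511 -0.0932  0.0621] dist 0.10649776186771778 rot [ 0.7421 -0.3927  0.1556] w 0.019529888488835516 F [ 0.7416 -0.3084 -0.4596] M [-0.0571 -0.046   0.0106]
0 [ 0.0047 -0.0023  0.0093] [ 0.0742 -0.0393  0.0156]
1 [ 0.005  -0.0017  0.0092] [ 0.0742 -0.0393  0.0156]
2 [ 0.0054 -0.0011  0.0091] [ 0.0742 -0.0393  0.0156]
3 [ 0.0057 -0.0005  0.009 ] [ 0.0742 -0.0393  0.0156]
4 [0.0061 0.0001 0.0088] [ 0.0742 -0.0393  0.0156]
5 [0.0064 0.0006 0.0085] [ 0.0742 -0.0393  0.0156]
6 [0.0067 0.0011 0.0082] [ 0.0742 -0.0393  0.0156]
7 [0.0071 0.0016 0.0078] [ 0.0742 -0.0393  0.0156]
8 [0.0074 0.002  0.0074] [ 0.0742 -0.0393  0.0156]
9 [0.0077 0.0025 0.0069] [ 0.0742 -0.0393  0.0156]
```

```bash
python3 -m creep '[{"dp":[0.0045,-0.004,0.009],"dr":[0.06,-0.035,0.015],"gripper":0.01},{"dp":[0.005,-0.003,0.009],"dr":[0.075,-0.04,0.0155],"gripper":0.01},{"dp":[0.0055,-0.002,0.009],"dr":[0.075,-0.04,0.0155],"gripper":0.01},{"dp":[0.0055,-0.001,0.009],"dr":[0.075,-0.04,0.0155],"gripper":0.01},{"dp":[0.006,0,0.009],"dr":[0.075,-0.04,0.0155],"gripper":0.01},{"dp":[0.0065,0.0005,0.0085],"dr":[0.075,-0.04,0.0155],"gripper":0.01},{"dp":[0.0065,0.001,0.008],"dr":[0.075,-0.04,0.0155],"gripper":0.01},{"dp":[0.007,0.0015,0.008],"dr":[0.075,-0.04,0.0155],"gripper":0.01},{"dp":[0.0075,0.002,0.0075],"dr":[0.075,-0.04,0.0155],"gripper":0.01},{"dp":[0.007,0.002,0.006],"dr":[0.06,-0.03,0.0155],"gripper":0.01},{"dp":[0,0,0],"dr":[0,0,0],"gripper":0.01},{"dp":[0,0,0],"dr":[0,0,0],"gripper":0.01}]'
python3 - <<'E'
from h import *
import pickle
plan(np.array([.405,0.0,.045]),sframe(.75),0);p,Rm,o=pose();print(o["joints"],-Rm[:,1])
c=ctrl.capture("side");i=c["color"][:,:,::-1];cv2.imwrite("pics/side21.png",i)
E
```

```text
time: 16.85
position: [0.4104, -0.0021, 0.0834]
tool_rot: [-0.687, -0.549, 1.269]
ft_force: [-0.2, -0.5, -0.8]
gripper_width: 0.0195
t 16.85 p [ 0.4104 -0.0021  0.0834] dist 0.03880470264603639 rot [-0.0034  0.0068 -0.0068] w 0.019455799640288995 F [-0.1864 -0.5032 -0.8172] M [-0.0351 -0.4115  0.0001]
tool dp [ 0.0008  0.0319 -0.022 ]
[-0.192   0.7208  1.5461  0.0195  1.6279 -1.5485] [ 0.6676 -0.1496  0.7293]
```

View pics/side21.png

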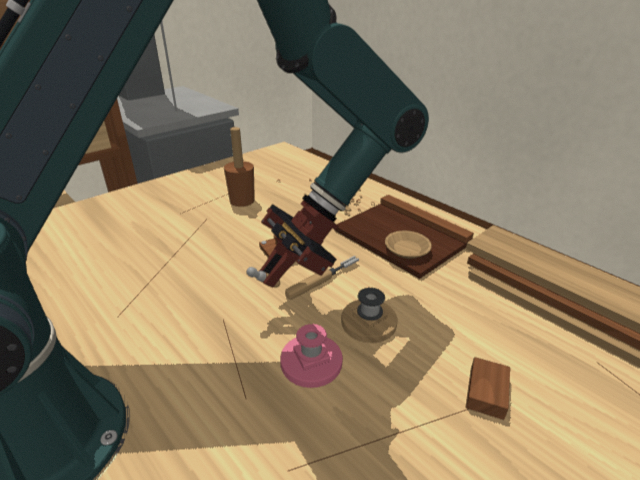

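```bash
python3 -m creep '[{"dp":[0,0.006,-0.004],"dr":[0,0.002,-0.002],"gripper":0.01},{"dp":[0,0.009,-0.007],"dr":[0,0.002,-0.002],"gripper":0.01},{"dp":[0,0.009,-0.007],"dr":[0,0.002,-0.002],"gripper":0.01},{"dp":[0,0.009,-0.006],"dr":[0,0,0],"gripper":0.01},{"dp":[0,0.006,-0.004],"dr":[0,0,0],"gripper":0.01},{"dp":[0,0.002,-0.001],"dr":[0,0,0],"gripper":0.01},{"dp":[0,0,0],"dr":[0,0,0],"gripper":0.01}]'
python3 - <<'E'
from h import *
plan(np.array([.405,0.0,.010]),sframe(.75),0)
c=ctrl.capture("side");i=c["color"][:,:,::-1];cv2.imwrite("pics/s22.png",cv2.resize(i[200:310,220:370],None,fx=5,fy=5,interpolation=cv2.INTER_CUBIC))
E
```

```text
time: 17.48
position: [0.4022, -0.0026, 0.0287]
tool_rot: [-0.696, -0.547, 1.254]
ft_force: [0.0, 0.8, -0.2]
gripper_width: 0.0195
t 17.483 p [ 0.4022 -0.0026  0.0287] dist 0.019118152270900374 rot [ 0.0036 -0.0049  0.0029] w 0.019508492071624806 F [ 0.046   0.8437 -0.2405] M [-0.0247 -0.387   0.0139]
tool dp [ 0.0032  0.0123 -0.0143]
```

View pics/s22.png

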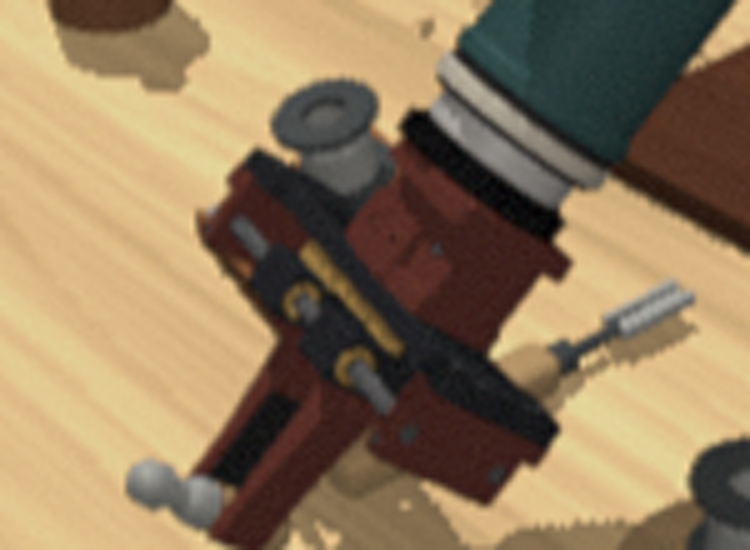

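```bash
python3 -m creep '[{"dp":[0,0.002,-0.002],"dr":[0,0,0],"gripper":0.01},{"dp":[0,0.003,-0.003],"dr":[0,0,0],"gripper":0.01},{"dp":[0,0.003,-0.003],"dr":[0,0,0],"gripper":0.01},{"dp":[0,0.002,-0.002],"dr":[0,0,0],"gripper":0.01}]'
python3 - <<'E'
from h import *
plan(np.array([.405,0.0,.010]),sframe(.75),0)
E
```

```text
time: 17.87
position: [0.4017, -0.0024, 0.0176]
tool_rot: [-0.693, -0.544, 1.256]
ft_force: [0.3, -1.0, 12.1]
gripper_width: 0.0193
t 17.867 p [ 0.4017 -0.0024  0.0176] dist 0.008654987968604139 rot [-0.0009 -0.0047  0.0026] w 0.019332028622194186 F [ 0.2706 -1.009  12.1461] M [0.1556 0.793  0.0416]
tool dp [ 0.0032  0.0038 -0.0071]
```

```bash
python3 -m creep '[{"dp":[0,0.002,-0.002],"dr":[0,0,0],"gripper":0.01},{"dp":[0,0.0025,-0.0025],"dr":[0,0,0],"gripper":0.01},{"dp":[0,0.002,-0.002],"dr":[0,0,0],"gripper":0.01}]'
python3 - <<'E'
from h import *
plan(np.array([.405,0.0,.010]),sframe(.75),0)
c=ctrl.capture("side");i=c["color"][:,:,::-1];cv2.imwrite("pics/s23.png",cv2.resize(i[200:310,220:370],None,fx=5,fy=5,interpolation=cv2.INTER_CUBIC))
E
```

```text
time: 18.12
position: [0.4, -0.002, 0.0134]
tool_rot: [-0.686, -0.539, 1.258]
ft_force: [0.8, -1.5, 11.7]
gripper_width: 0.0194
t 18.117 p [ 0.4    -0.002   0.0134] dist 0.006389615958418564 rot [-0.0092 -0.0044  0.0021] w 0.019397512977586216 F [ 0.8025 -1.4717 11.7235] M [ 0.1356  0.8363 -0.0223]
tool dp [ 0.0031 -0.0005 -0.0055]
```

View pics/s23.png

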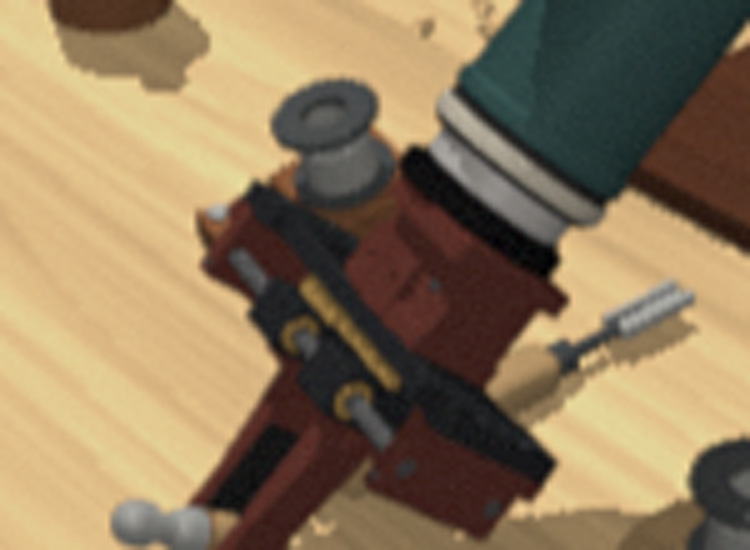

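```bash
python3 -m creep '[{"dp":[0,0.003,-0.0025],"dr":[-0.003,0,0],"gripper":0.01},{"dp":[0,0.0025,-0.0025],"dr":[-0.002,0,0],"gripper":0.01},{"dp":[0,0.0015,-0.0015],"dr":[0,0,0],"gripper":0.01}]'
python3 - <<'E'
from h import *
plan(np.array([.405,0.0,.010]),sframe(.75),0)
c=ctrl.capture("side");i=c["color"][:,:,::-1];cv2.imwrite("pics/s24.png",cv2.resize(i[200:320,220:370],None,fx=5,fy=5,interpolation=cv2.INTER_CUBIC))
wlook("w24",(240,120,160,220),3)
E
```

```text
time: 18.42
position: [0.3982, -0.0017, 0.0087]
tool_rot: [-0.684, -0.538, 1.259]
ft_force: [1.3, -1.2, 9.7]
gripper_width: 0.0189
t 18.417 p [ 0.3982 -0.0017  0.0087] dist 0.007077592155915689 rot [-0.0112 -0.0041  0.0016] w 0.018887764254736147 F [ 1.2712 -1.1952  9.6521] M [0.0938 0.5316 0.0568]
tool dp [ 0.0032 -0.0052 -0.0036]
```

View pics/s24.png

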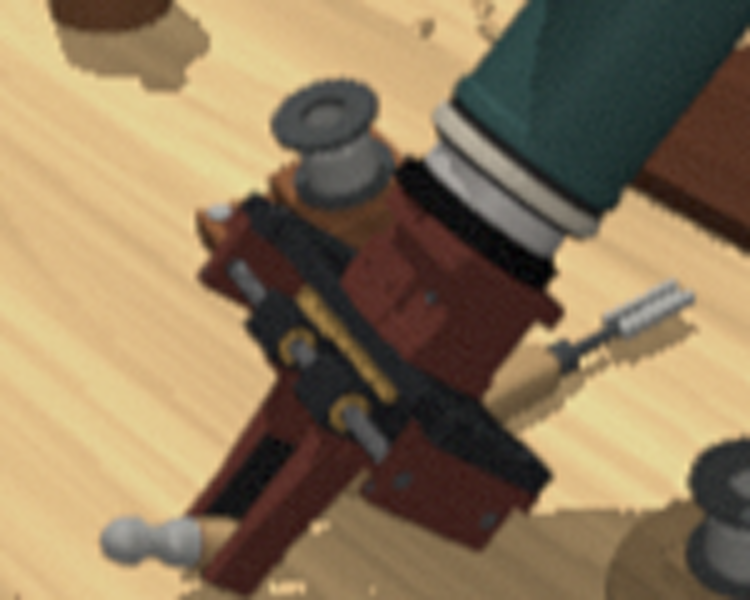

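View pics/w24c.png

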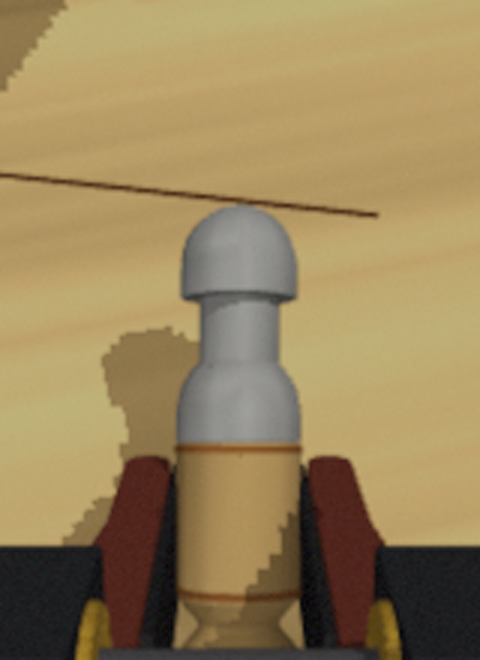

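```bash
cat >> h.py <<'E'
def finfit(nose_row,ring_row,head_row=None,y0=-.0066):
    import pickle
    k=pickle.load(open("toolcam.pkl","rb"))
    al=np.linspace(-np.pi,np.pi,181)
    def rows(v):
        th,s0=v;a=np.array([0,-np.cos(th),np.sin(th)]);n=np.array([0,np.sin(th),np.cos(th)])
        P=lambda s:np.array([0,y0,0])+a*(s-s0)
        hemi=np.array([P(.0095)+.0095*(np.cos(q)*a+np.sin(q)*n) for q in al])
        nr=proj(k,hemi)[:,1].min()
        c=k["P"][:3,3]-P(.039);sg=np.sign(c@n)
        rr=proj(k,P(.039)+sg*n*.01)[0,1]
        return nr,rr
    r=least_squares(lambda v:np.r_[rows(v)[0]-nose_row,rows(v)[1]-ring_row,(v[1]-.048)/.002],[-1.0,.048],x_scale=[.1,.001],diff_step=1e-4)
    return r.x,r.fun
E
python3 - <<'E'
from h import *
print(finfit(188.3,269.5))
print(finfit(188.3,269.5,y0=-.009))
E
```

```text
(array([-1.293 ,  0.0534]), array([0.3689, 0.2663, 2.6792]))
(array([-1.266 ,  0.0538]), array([0.3692, 0.3147, 2.9128]))
```

```bash
python3 - <<'E'
from h import *
import pickle
S=pickle.load(open("cams.pkl","rb"))["side"];p,Rm,o=pose();print(p,o["ft_force"])
k=pickle.load(open("toolcam.pkl","rb"))
for th in (-.8,-.9,-1.,-1.1,-1.2,-1.3):
    a=np.array([0,-np.cos(th),np.sin(th)])
    P=lambda s,s0=.050,y0=-.0075:np.array([0,y0,0])+a*(s-s0)
    print(th,"side s=.0095,.033",proj(S,[p+Rm@P(.0095),p+Rm@P(.033)]).round(1).tolist(),"wrist nosecentre,ringcentre",proj(k,[P(.0095),P(.039)]).round(1).tolist(),"z head",(p+Rm@P(.073))[2].round(4),"z nose",(p+Rm@P(.0095))[2].round(4))
E
```

```text
[ 0.3983 -0.0016  0.0086] [-0.0738  0.1093  9.2984]
-0.8 side s=.0095,.033 [[244.1, 317.1], [255.3, 313.1]] wrist nosecentre,ringcentre [[319.6, 228.2], [319.6, 278.2]] z head 0.0143 z nose 0.0137
-0.9 side s=.0095,.033 [[244.0, 315.5], [255.3, 312.4]] wrist nosecentre,ringcentre [[319.6, 224.4], [319.6, 277.4]] z head 0.012 z nose 0.0177
-1.0 side s=.0095,.033 [[244.1, 313.9], [255.4, 311.7]] wrist nosecentre,ringcentre [[319.6, 221.2], [319.6, 276.8]] z head 0.0097 z nose 0.0217
-1.1 side s=.0095,.033 [[244.4, 312.2], [255.5, 311.0]] wrist nosecentre,ringcentre [[319.6, 218.6], [319.6, 276.4]] z head 0.0075 z nose 0.0257
-1.2 side s=.0095,.033 [[244.9, 310.5], [255.7, 310.3]] wrist nosecentre,ringcentre [[319.6, 216.7], [319.6, 276.2]] z head 0.0053 z nose 0.0295
-1.3 side s=.0095,.033 [[245.5, 308.8], [256.0, 309.6]] wrist nosecentre,ringcentre [[319.6, 215.4], [319.6, 276.3]] z head 0.0032 z nose 0.0331
```

```bash
cat >> h.py <<'E'
def finfit2(nose_row,ring_row,side_nose,p,Rm,v0=(-1.2,.05,-.008),wz=None,smooth=1.0):
    import pickle
    k=pickle.load(open("toolcam.pkl","rb"));S=pickle.load(open("cams.pkl","rb"))["side"]
    al=np.linspace(-np.pi,np.pi,361)
    def f(v):
        th,s0,y0=v;a=np.array([0,-np.cos(th),np.sin(th)]);n=np.array([0,np.sin(th),np.cos(th)])
        P=lambda s:np.array([0,y0,0])+a*(s-s0)
        hemi=np.array([P(.0095)+.0095*(np.cos(q)*a+np.sin(q)*n) for q in al])
        c=k["P"][:3,3]-P(.039);sg=np.sign(c@n)
        res=[proj(k,hemi)[:,1].min()-nose_row,proj(k,P(.039)+sg*n*.01)[0,1]-ring_row]
        res+=list((proj(S,p+Rm@P(.0095))[0]-side_nose)*1.0)
        if wz is not None: res.append(((p+Rm@P(.073))[2]-wz)/.001)
        return np.array(res)
    r=least_squares(f,v0,x_scale=[.1,.002,.002],diff_step=1e-3);return r.x,r.fun
E
python3 - <<'E'
from h import *
p,Rm,o=pose()
for wz in (None,.0092):
  for v in ((-1.2,.05,-.008),(-.9,.05,-.01)): print(finfit2(188.3,269.5,np.array([245,308]),p,Rm,v,wz))
E
```

```text
(array([-1.2115,  0.055 , -0.014 ]), array([ 0.1025,  0.0004, -0.4493, -0.2955]))
(array([-1.2115,  0.055 , -0.014 ]), array([ 0.1025,  0.0004, -0.4493, -0.2955]))
(array([-1.2446,  0.0545, -0.0117]), array([-0.0687,  0.2199, -0.6805, -0.0044,  0.0854]))
(array([-1.2446,  0.0545, -0.0117]), array([-0.0686,  0.2199, -0.6805, -0.0043,  0.0855]))
```

```bash
python3 -m creep '[{"dp":[0,-0.006,0.005],"dr":[0,0,0],"gripper":0.01},{"dp":[0,-0.015,0.013],"dr":[-0.02,0,0],"gripper":0.01},{"dp":[0,-0.02,0.017],"dr":[-0.06,0,0],"gripper":0.01},{"dp":[0,-0.02,0.015],"dr":[-0.08,0,0],"gripper":0.01},{"dp":[0,-0.02,0.013],"dr":[-0.08,0,0],"gripper":0.01},{"dp":[0,-0.01,0.005],"dr":[-0.08,0,0],"gripper":0.01}]'
python3 - <<'E'
from h import *
N=np.array([0,.006,.0516]);R1=sframe(-.6)
plan(DM+[0,0,.05]-R1@N,R1,14)
E
```

```text
time: 19.02
position: [0.406, -0.0033, 0.1229]
tool_rot: [-0.957, -0.753, 1.181]
ft_force: [1.0, 0.3, -1.1]
gripper_width: 0.0191
t 19.017 p [ 0.406  -0.0033  0.1229] dist 0.24163853118470427 rot [-1.0332 -0.0046 -0.0021] w 0.01908953542933155 F [ 0.9902  0.2978 -1.1237] M [-0.0792 -0.2191  0.0433]
0 [-0.0085 -0.0083 -0.0126] [-0.0738 -0.0003 -0.0002]
1 [-0.0085 -0.0073 -0.0131] [-0.0738 -0.0003 -0.0002]
2 [-0.0085 -0.0064 -0.0136] [-0.0738 -0.0003 -0.0002]
3 [-0.0085 -0.0053 -0.0141] [-0.0738 -0.0003 -0.0002]
4 [-0.0085 -0.0043 -0.0144] [-0.0738 -0.0003 -0.0002]
5 [-0.0085 -0.0032 -0.0147] [-0.0738 -0.0003 -0.0002]
6 [-0.0085 -0.0021 -0.0149] [-0.0738 -0.0003 -0.0002]
7 [-0.0085 -0.001  -0.015 ] [-0.0738 -0.0003 -0.0002]
8 [-0.0085  0.0001 -0.015 ] [-0.0738 -0.0003 -0.0002]
9 [-0.0085  0.0012 -0.015 ] [-0.0738 -0.0003 -0.0002]
10 [-0.0085  0.0023 -0.0148] [-0.0738 -0.0003 -0.0002]
11 [-0.0085  0.0034 -0.0146] [-0.0738 -0.0003 -0.0002]
12 [-0.0085  0.0044 -0.0143] [-0.0738 -0.0003 -0.0002]
13 [-0.0085  0.0055 -0.014 ] [-0.0738 -0.0003 -0.0002]
```

```bash
python3 -m creep '[{"dp":[-0.0085,-0.0085,-0.0125],"dr":[-0.074,0,0],"gripper":0.01},{"dp":[-0.0085,-0.0075,-0.013],"dr":[-0.074,0,0],"gripper":0.01},{"dp":[-0.0085,-0.0065,-0.0135],"dr":[-0.074,0,0],"gripper":0.01},{"dp":[-0.0085,-0.0055,-0.014],"dr":[-0.074,0,0],"gripper":0.01},{"dp":[-0.0085,-0.0045,-0.0145],"dr":[-0.074,0,0],"gripper":0.01},{"dp":[-0.0085,-0.003,-0.0145],"dr":[-0.074,0,0],"gripper":0.01},{"dp":[-0.0085,-0.002,-0.015],"dr":[-0.074,0,0],"gripper":0.01},{"dp":[-0.0085,-0.001,-0.015],"dr":[-0.074,0,0],"gripper":0.01},{"dp":[-0.0085,0,-0.015],"dr":[-0.074,0,0],"gripper":0.01},{"dp":[-0.006,0,-0.01],"dr":[-0.06,0,0],"gripper":0.01},{"dp":[0,0,0],"dr":[0,0,0],"gripper":0.01}]'
python3 - <<'E'
from h import *
N=np.array([0,.006,.0516]);R1=sframe(-.6)
plan(DM+[0,0,.04]-R1@N,R1,8);p,Rm,o=pose();print(o["joints"])
E
```

```text
time: 19.93
position: [0.5308, -0.1199, 0.1649]
tool_rot: [-1.59, -1.254, 0.885]
ft_force: [-0.1, 0.5, -1.3]
gripper_width: 0.0195
t 19.933 p [ 0.5308 -0.1199  0.1649] dist 0.07168588472975068 rot [-0.2526  0.0008 -0.0043] w 0.019481908419946015 F [-0.1201  0.4786 -1.3246] M [ 0.086   0.2238 -0.0191]
0 [-0.0043  0.0049 -0.0061] [-0.0316  0.0001 -0.0005]
1 [-0.0043  0.0051 -0.006 ] [-0.0316  0.0001 -0.0005]
2 [-0.0043  0.0053 -0.0058] [-0.0316  0.0001 -0.0005]
3 [-0.0043  0.0055 -0.0056] [-0.0316  0.0001 -0.0005]
4 [-0.0043  0.0057 -0.0055] [-0.0316  0.0001 -0.0005]
5 [-0.0043  0.0058 -0.0053] [-0.0316  0.0001 -0.0005]
6 [-0.0043  0.006  -0.0051] [-0.0316  0.0001 -0.0005]
7 [-0.0043  0.0061 -0.0049] [-0.0316  0.0001 -0.0005]
[-0.3827  0.1973  1.9903  0.0826  0.6113 -1.7821]
```

```bash
python3 -m creep '[{"dp":[-0.0045,0.003,-0.006],"dr":[-0.032,0,0],"gripper":0.01},{"dp":[-0.0045,0.003,-0.006],"dr":[-0.032,0,0],"gripper":0.01},{"dp":[-0.0045,0.005,-0.006],"dr":[-0.032,0,0],"gripper":0.01},{"dp":[-0.0045,0.005,-0.0055],"dr":[-0.032,0,0],"gripper":0.01},{"dp":[-0.0045,0.005,-0.0055],"dr":[-0.032,0,0],"gripper":0.01},{"dp":[-0.0045,0.004,-0.005],"dr":[-0.032,0,0],"gripper":0.01},{"dp":[-0.004,0.003,-0.005],"dr":[-0.032,0,0],"gripper":0.01},{"dp":[0,0,0],"dr":[0,0,0],"gripper":0.01},{"dp":[0,0,0],"dr":[0,0,0],"gripper":0.01}]'
python3 - <<'E'
from h import *
N=np.array([0,.006,.0516]);R1=sframe(-.6)
plan(DM+[0,0,.02]-R1@N,R1,0);p,Rm,o=pose();print(o["joints"])
K,p,Rm,o=wlook("w25")
c=ctrl.capture("side");i=c["color"][:,:,::-1];cv2.imwrite("pics/s25.png",cv2.resize(i[200:330,315:445],None,fx=4.5,fy=4.5,interpolation=cv2.INTER_CUBIC))
E
```

```text
time: 20.68
position: [0.5689, -0.1567, 0.1561]
tool_rot: [-1.75, -1.394, 0.763]
ft_force: [-0.6, -0.1, -1.0]
gripper_width: 0.0194
t 20.683 p [ 0.5689 -0.1567  0.1561] dist 0.03528174572679662 rot [-0.036  -0.0003  0.0051] w 0.019350088979167606 F [-0.609  -0.0657 -1.0424] M [ 0.0852  0.2957 -0.0284]
tool dp [-0.0075  0.0341  0.005 ]
[-0.4733  0.2409  2.0963  0.4908  0.2872 -2.2507]
```

View pics/w25.png

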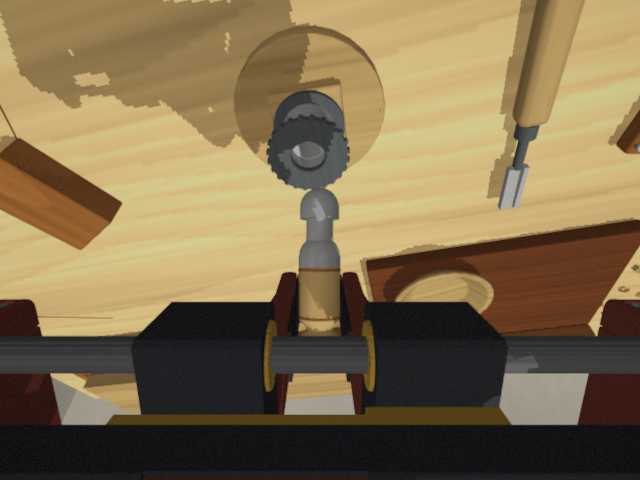

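View pics/s25.png

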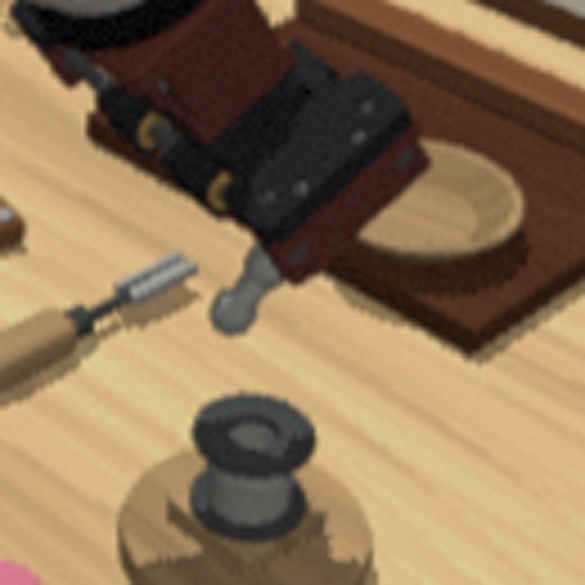

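```bash
cat >> h.py <<'E'
def tframe(phi): return frame(np.array([0,0,-1.]),-sy)@R.from_rotvec([-phi,0,0]).as_matrix()
E
python3 -m creep '[{"dp":[0,-0.006,0],"dr":[0.06,0,0],"gripper":0.01},{"dp":[0,-0.008,0.002],"dr":[0.09,0,0],"gripper":0.01},{"dp":[0,-0.008,0.002],"dr":[0.095,0,0],"gripper":0.01},{"dp":[0,-0.008,0.002],"dr":[0.095,0,0],"gripper":0.01},{"dp":[0,-0.008,0],"dr":[0.095,0,0],"gripper":0.01},{"dp":[0,-0.004,0],"dr":[0.08,0,0],"gripper":0.01},{"dp":[0,0,0],"dr":[0.02,0,0],"gripper":0.01}]'
python3 - <<'E'
from h import *
plan(np.array([.55,-.16,.2]),sframe(0),0);p,Rm,o=pose();print(o["joints"])
E
```

```text
time: 21.37
position: [0.5406, -0.153, 0.1972]
tool_rot: [-1.316, -1.023, 1.043]
ft_force: [0.6, -1.0, -1.0]
gripper_width: 0.0193
t 21.367 p [ 0.5406 -0.153   0.1972] dist 0.012042011647952967 rot [-0.0046 -0.0074 -0.0115] w 0.01932661439161999 F [ 0.6214 -1.0265 -1.0265] M [-0.0619 -0.0755  0.0663]
tool dp [-0.0047 -0.0028 -0.0107]
[-0.3904  0.3313  1.6218 -0.013   1.1913 -1.7186]
```

```bash
python3 -m creep '[{"dp":[0,0,0],"dr":[0,0.08,0],"gripper":0.01},{"dp":[0,0,0],"dr":[0,0.12,0],"gripper":0.01},{"dp":[0,0,0],"dr":[0,0.12,0],"gripper":0.01},{"dp":[0,0,0],"dr":[0,0.12,0],"gripper":0.01},{"dp":[0,0,0],"dr":[0,0.12,0],"gripper":0.01},{"dp":[0,0,0],"dr":[0,0.12,0],"gripper":0.01},{"dp":[0,0,0],"dr":[0,0.12,0],"gripper":0.01},{"dp":[0,0,0],"dr":[0,0.12,0],"gripper":0.01},{"dp":[0,0,0],"dr":[0,0.12,0],"gripper":0.01},{"dp":[0,0,0],"dr":[0,0.12,0],"gripper":0.01},{"dp":[0,0,0],"dr":[0,0.12,0],"gripper":0.01},{"dp":[0,0,0],"dr":[0,0.12,0],"gripper":0.01}]'
python3 - <<'E'
from h import *
plan(np.array([.55,-.16,.2]),tframe(0),0);p,Rm,o=pose();print(o["joints"],-Rm[:,1])
E
```

```text
time: 22.37
position: [0.5424, -0.1592, 0.2052]
tool_rot: [-1.608, 0.111, -0.084]
ft_force: [-0.7, 0.4, -0.8]
gripper_width: 0.019
t 22.367 p [ 0.5424 -0.1592  0.2052] dist 0.009248759048995137 rot [0.0431 1.6769 0.0233] w 0.018981462983943147 F [-0.7339  0.4033 -0.7776] M [-0.0728  0.0882 -0.0134]
tool dp [0.0077 0.0051 0.0003]
[-0.3783  0.3307  1.6017 -0.0462  1.2134 -0.2381] [0.0195 0.0388 0.9991]
```

```bash
python3 -m creep '[{"dp":[0,0,0],"dr":[0.003,0.125,0.002],"gripper":0.01},{"dp":[0,0,0],"dr":[0.003,0.125,0.002],"gripper":0.01},{"dp":[0,0,0],"dr":[0.003,0.125,0.002],"gripper":0.01},{"dp":[0,0,0],"dr":[0.003,0.125,0.002],"gripper":0.01},{"dp":[0,0,0],"dr":[0.003,0.125,0.002],"gripper":0.01},{"dp":[0,0,0],"dr":[0.003,0.125,0.002],"gripper":0.01},{"dp":[0,0,0],"dr":[0.003,0.125,0],"gripper":0.01},{"dp":[0,0,0],"dr":[0,0.125,0],"gripper":0.01},{"dp":[0,0,0],"dr":[0,0.125,0],"gripper":0.01},{"dp":[0,0,0],"dr":[0,0.125,0],"gripper":0.01},{"dp":[0,0,0],"dr":[0,0.125,0],"gripper":0.01},{"dp":[0,0,0],"dr":[0,0.125,0],"gripper":0.01}]'
python3 - <<'E'
from h import *
th,s0,y0=-1.225,.055,-.013;N=np.array([0,y0+s0*np.cos(th),-s0*np.sin(th)])
p,Rm,o=pose();print(o["joints"],-Rm[:,1],Rm@[0,-np.cos(th),np.sin(th)])
R1=tframe(1.0);plan(DM+[0,0,.045]-R1@N,R1,12)
E
```

```text
time: 23.37
position: [0.5395, -0.164, 0.2124]
tool_rot: [-1.239, 1.251, -1.266]
ft_force: [-0.0, -0.4, -0.4]
gripper_width: 0.0194
[-0.3824  0.3279  1.5869 -0.0547  1.2415  1.2596] [0.0325 0.0427 0.9986] [-0.928   0.065   0.3669]
t 23.367 p [ 0.5395 -0.164   0.2124] dist 0.0550575366470992 rot [-0.9709  0.1384  0.1313] w 0.01941786010615755 F [-0.0314 -0.4167 -0.3677] M [ 0.0107  0.1129 -0.0304]
0 [-0.001   0.0042 -0.0015] [-0.0809  0.0115  0.0109]
1 [-0.001   0.0043 -0.0012] [-0.0809  0.0115  0.0109]
2 [-0.0009  0.0044 -0.0009] [-0.0809  0.0115  0.0109]
3 [-0.0009  0.0045 -0.0005] [-0.0809  0.0115  0.0109]
4 [-0.0008  0.0045 -0.0002] [-0.0809  0.0115  0.0109]
5 [-0.0008  0.0045  0.0002] [-0.0809  0.0115  0.0109]
6 [-0.0007  0.0045  0.0006] [-0.0809  0.0115  0.0109]
7 [-0.0007  0.0044  0.0009] [-0.0809  0.0115  0.0109]
8 [-0.0006  0.0044  0.0013] [-0.0809  0.0115  0.0109]
9 [-0.0006  0.0043  0.0016] [-0.0809  0.0115  0.0109]
10 [-0.0006  0.0041  0.0019] [-0.0809  0.0115  0.0109]
11 [-0.0006  0.004   0.0023] [-0.0809  0.0115  0.0109]
```

```bash
python3 -m creep '[{"dp":[-0.001,0.002,-0.0015],"dr":[-0.06,0.0115,0.011],"gripper":0.01},{"dp":[-0.001,0.003,-0.001],"dr":[-0.085,0.0115,0.011],"gripper":0.01},{"dp":[-0.001,0.003,-0.001],"dr":[-0.085,0.0115,0.011],"gripper":0.01},{"dp":[-0.001,0.003,-0.0005],"dr":[-0.085,0.0115,0.011],"gripper":0.01},{"dp":[-0.001,0.003,0],"dr":[-0.085,0.0115,0.011],"gripper":0.01},{"dp":[-0.001,0.003,0],"dr":[-0.085,0.0115,0.011],"gripper":0.01},{"dp":[-0.0005,0.003,0.0005],"dr":[-0.085,0.0115,0.011],"gripper":0.01},{"dp":[-0.0005,0.003,0.001],"dr":[-0.085,0.0115,0.011],"gripper":0.01},{"dp":[-0.0005,0.003,0.001],"dr":[-0.085,0.0115,0.011],"gripper":0.01},{"dp":[-0.0005,0.003,0.0015],"dr":[-0.085,0.0115,0.011],"gripper":0.01},{"dp":[-0.0005,0.002,0.002],"dr":[-0.06,0.0115,0.011],"gripper":0.01},{"dp":[0,0,0],"dr":[0,0,0],"gripper":0.01}]'
python3 - <<'E'
from h import *
th,s0,y0=-1.225,.055,-.013;N=np.array([0,y0+s0*np.cos(th),-s0*np.sin(th)])
p,Rm,o=pose();print(o["joints"],Rm@[0,-np.cos(th),np.sin(th)])
R1=tframe(1.0);plan(DM+[0,0,.045]-R1@N,R1,0)
c=ctrl.capture("side");i=c["color"][:,:,::-1];cv2.imwrite("pics/side26.png",i)
wlook("w26")
E
```

```text
time: 24.37
position: [0.5282, -0.1595, 0.1908]
tool_rot: [-1.686, 2.115, -0.724]
ft_force: [-0.1, -0.3, -0.1]
gripper_width: 0.0194
[-0.3415  0.8971  0.9738 -0.1388  2.2124  1.4686] [-0.2524  0.111   0.9612]
t 24.367 p [ 0.5282 -0.1595  0.1908] dist 0.030572102013617854 rot [-0.0497 -0.0467  0.0196] w 0.019425817939972924 F [-0.0725 -0.2619 -0.113 ] M [-0.1035 -0.3507  0.0458]
tool dp [-0.006   0.0243  0.0176]
```

View pics/side26.png

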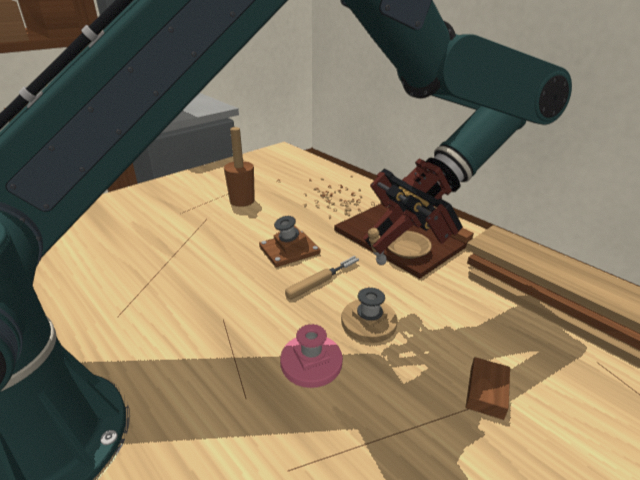

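View pics/w26.png

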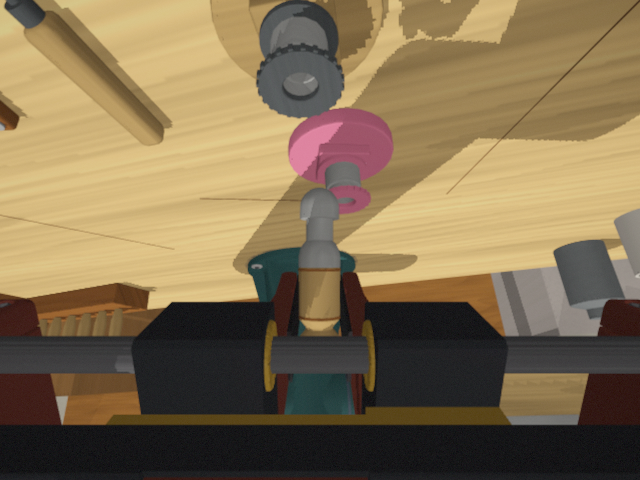

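```bash
python3 - <<'E'
from h import *
th,s0,y0=-1.225,.055,-.013;N=np.array([0,y0+s0*np.cos(th),-s0*np.sin(th)])
R1=tframe(1.2);plan(DM+[0,0,.03]-R1@N,R1,6)
E
```

```text
t 24.467 p [ 0.5286 -0.1592  0.1929] dist 0.04236016661211582 rot [-0.2565 -0.0464  0.0154] w 0.01915635050336797 F [ 0.1817  0.5141 -0.8623] M [-0.0903 -0.4541 -0.0077]
0 [-0.0011  0.0041  0.0056] [-0.0427 -0.0077  0.0026]
1 [-0.001   0.0039  0.0058] [-0.0427 -0.0077  0.0026]
2 [-0.0009  0.0036  0.006 ] [-0.0427 -0.0077  0.0026]
3 [-0.0009  0.0034  0.0061] [-0.0427 -0.0077  0.0026]
4 [-0.0008  0.0031  0.0063] [-0.0427 -0.0077  0.0026]
5 [-0.0008  0.0028  0.0064] [-0.0427 -0.0077  0.0026]
```

```bash
python3 -m creep '[{"dp":[-0.001,0.003,0.0045],"dr":[-0.043,-0.008,0.0025],"gripper":0.01},{"dp":[-0.001,0.004,0.006],"dr":[-0.043,-0.008,0.0025],"gripper":0.01},{"dp":[-0.001,0.0035,0.006],"dr":[-0.043,-0.008,0.0025],"gripper":0.01},{"dp":[-0.001,0.0035,0.006],"dr":[-0.043,-0.008,0.0025],"gripper":0.01},{"dp":[-0.001,0.003,0.006],"dr":[-0.043,-0.008,0.0025],"gripper":0.01},{"dp":[-0.0005,0.002,0.004],"dr":[-0.03,-0.005,0.002],"gripper":0.01},{"dp":[0,0,0],"dr":[0,0,0],"gripper":0.01},{"dp":[0,0,0],"dr":[0,0,0],"gripper":0.01}]'
python3 - <<'E'
from h import *
import pickle
th,s0,y0=-1.225,.055,-.013;N=np.array([0,y0+s0*np.cos(th),-s0*np.sin(th)]);a=np.array([0,-np.cos(th),np.sin(th)])
p,Rm,o=pose();print(o["joints"],o["joint_velocities"],Rm@a)
R1=tframe(1.2);plan(DM+[0,0,.03]-R1@N,R1,0)
p,Rm,o=pose();pickle.dump((p,Rm),open("p27.pkl","wb"))
c=ctrl.capture("side");i=c["color"][:,:,::-1];cv2.imwrite("pics/s27.png",cv2.resize(i[220:330,325:435],None,fx=5.4,fy=5.4,interpolation=cv2.INTER_CUBIC))
S=cam(c);print("pred nose c",proj(S,p+Rm@(N+.0095*a)),"head c",proj(S,p+Rm@(N+.073*a)), p+Rm@N-DM)
wlook("w27",(240,0,160,220),3)
E
```

```text
time: 25.13
position: [0.5329, -0.1559, 0.1679]
tool_rot: [-1.787, 2.234, -0.475]
ft_force: [0.4, -0.6, -0.1]
gripper_width: 0.0192
[-0.335   1.0526  0.8579 -0.1571  2.3862  1.4258] [ 0.0028 -0.0074  0.0071 -0.003  -0.0065  0.0036] [-0.0564  0.0282  0.998 ]
t 25.133 p [ 0.5329 -0.1559  0.1679] dist 0.017509676146918115 rot [-0.0363 -0.0116  0.0112] w 0.01917836709213084 F [ 0.4005 -0.5639 -0.1281] M [-0.0888 -0.4254 -0.008 ]
tool dp [-0.0003  0.01    0.0144]
pred nose c [[375.1174 271.0736]] head c [[375.8624 242.2821]] [ 0.005  -0.0019  0.0477]
```

View pics/s27.png

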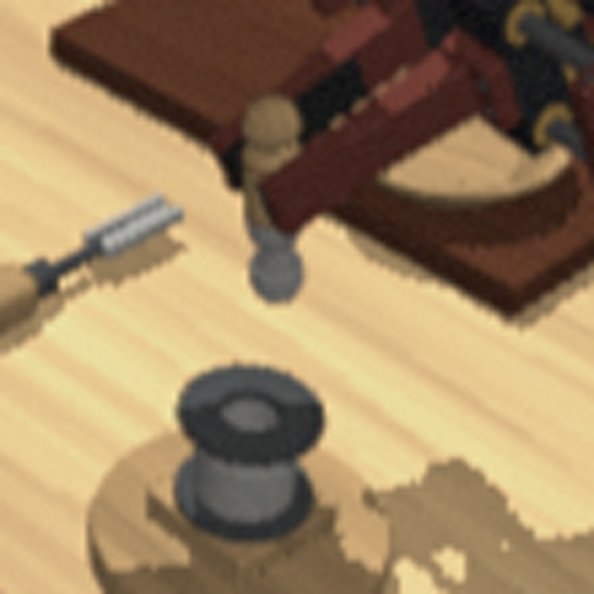

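View pics/w27c.png

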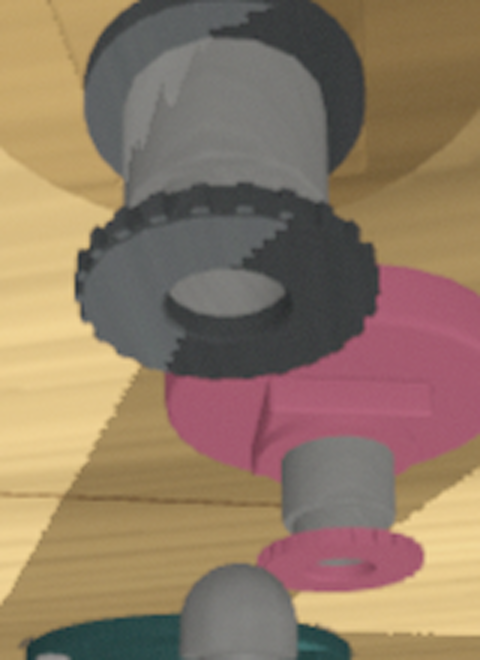

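```bash
python3 - <<'E'
from h import *
import pickle
S=pickle.load(open("cams.pkl","rb"))["side"];k=pickle.load(open("toolcam.pkl","rb"));p,Rm=pickle.load(open("p27.pkl","rb"))
obs=np.array([[376.0,269.9],[375.3,244.0]])
al=np.linspace(-np.pi,np.pi,361)
def f(v):
    th,s0,y0=v[:3];a=np.array([0,-np.cos(th),np.sin(th)]);n=np.array([0,np.sin(th),np.cos(th)]);P=lambda s:np.array([0,y0,0])+a*(s-s0)
    hemi=np.array([P(.0095)+.0095*(np.cos(q)*a+np.sin(q)*n) for q in al])
    sg=np.sign((k["P"][:3,3]-P(.039))@n)
    off=v[3:5]
    return np.r_[(proj(S,[p+Rm@P(.0095),p+Rm@P(.073)])+off-obs).ravel(),proj(k,hemi)[:,1].min()-187.8,proj(k,P(.039)+sg*n*.01)[0,1]-269.5,off/1.0]
r=least_squares(f,[-1.25,.055,-.013,0,0],x_scale=[.1,.002,.002,1,1],diff_step=1e-3);print(r.x,r.fun)
th=r.x[0];print(Rm@[0,-np.cos(th),np.sin(th)])
# mouth from wrist: collar rim in w27c: left 77,right 378,top ~208?,bottom 378 -> hole centre (228,292)
W=wcam(p,Rm)
print("hole pred",proj(W,DM),"obs",240+228/3,292/3, "onz",onz(W,(240+228/3,292/3),.0705))
E
```

```text
[-1.2742  0.0546 -0.0111  0.4555 -0.007 ] [-0.2189  1.1449 -0.2367 -1.1379 -0.4298  0.3772  0.4555 -0.007 ]
[-0.1042  0.0391  0.9938]
hole pred [[316.7811 103.3702]] obs 316.0 97.33333333333333 onz [ 0.5481 -0.159   0.0705]
```

```bash
python3 - <<'E'
from h import *
import pickle
S=pickle.load(open("cams.pkl","rb"))["side"];p,Rm=pickle.load(open("p27.pkl","rb"))
th,s0,y0=-1.275,.0546,-.0111;a=np.array([0,-np.cos(th),np.sin(th)]);N=np.array([0,y0,0])-a*s0
nc=p+Rm@(N+.0095*a);print("FK nose centre-DM",nc-DM)
h=onz(S,(371.3,296.9),.0705)
print("side rel",onz(S,(376,269.9),nc[2])-h, h)
R1=tframe(1.275);plan(DM+[0,0,.012]-R1@N,R1,0)
E
```

```text
FK nose centre-DM [ 0.0049 -0.0017  0.057 ]
side rel [0.0097 0.0029 0.057 ] [ 0.5415 -0.1612  0.0705]
t 25.233 p [ 0.5329 -0.1559  0.1682] dist 0.034383425863728195 rot [-0.1118 -0.0118  0.0105] w 0.019260108661829783 F [-0.2395  0.3862 -0.592 ] M [-0.1198 -0.469  -0.0394]
tool dp [-0.0006  0.0142  0.0313]
```

```bash
python3 -m creep '[{"dp":[0,0.002,0.004],"dr":[-0.025,-0.003,0.0025],"gripper":0.01},{"dp":[0,0.003,0.006],"dr":[-0.03,-0.003,0.003],"gripper":0.01},{"dp":[0,0.003,0.006],"dr":[-0.03,-0.003,0.003],"gripper":0.01},{"dp":[0,0.002,0.006],"dr":[-0.02,-0.002,0.002],"gripper":0.01},{"dp":[0,0.0015,0.003],"dr":[0,0,0],"gripper":0.01},{"dp":[0,0,0],"dr":[0,0,0],"gripper":0.01},{"dp":[0,0,0],"dr":[0,0,0],"gripper":0.01}]'
cat >> h.py <<'E'
TH,S0,Y0=-1.275,.0546,-.0111;AT=np.array([0,-np.cos(TH),np.sin(TH)]);NT=np.array([0,Y0,0])-AT*S0
E
python3 - <<'E'
from h import *
import pickle
R1=tframe(1.275);plan(DM+[0,0,.012]-R1@NT,R1,0)
p,Rm,o=pose();pickle.dump((p,Rm),open("p28.pkl","wb"));print(Rm@AT,p+Rm@NT-DM)
c=ctrl.capture("side");i=c["color"][:,:,::-1];cv2.imwrite("pics/s28.png",cv2.resize(i[235:325,330:420],None,fx=6.6,fy=6.6,interpolation=cv2.INTER_CUBIC))
print(proj(cam(c),[p+Rm@(NT+.0095*AT),p+Rm@(NT+.073*AT)]))
wlook("w28",(240,60,160,150),4)
E
```

```text
time: 25.82
position: [0.5309, -0.1561, 0.1394]
tool_rot: [-1.824, 2.304, -0.344]
ft_force: [0.1, 0.2, -0.3]
gripper_width: 0.0192
t 25.817 p [ 0.5309 -0.1561  0.1394] dist 0.005753020270255703 rot [-0.0002 -0.0008 -0.001 ] w 0.019231331189953297 F [ 0.0676  0.2486 -0.3212] M [-0.1855 -0.4497  0.0013]
tool dp [-0.0007  0.0003  0.0057]
[-0.0001  0.0005  1.    ] [-0.0015 -0.0004  0.0175]
[[371.2082 285.0766]
 [373.8542 257.0419]]
```

View pics/s28.png

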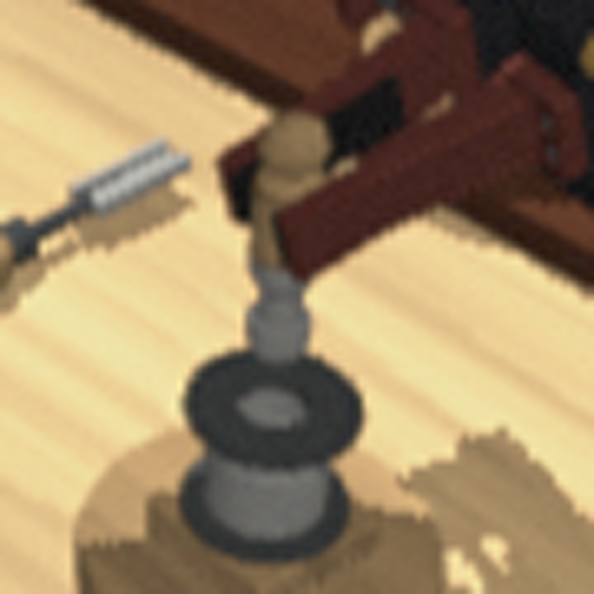

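View pics/w28c.png

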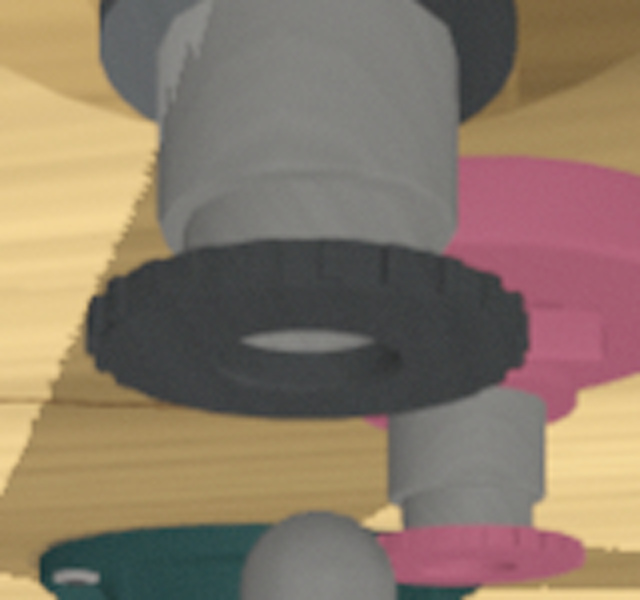

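```bash
python3 -m creep '[{"dp":[-0.0005,0.0003,0.003],"dr":[0,0,0],"gripper":0.01},{"dp":[-0.0005,0.0008,0.004],"dr":[0,0,0],"gripper":0.01},{"dp":[0,0.0012,0.004],"dr":[0,0,0],"gripper":0.01},{"dp":[0,0.001,0.003],"dr":[0,0,0],"gripper":0.01},{"dp":[0,0,0],"dr":[0,0,0],"gripper":0.01}]'
python3 - <<'E'
from h import *
import pickle
R1=tframe(1.275);plan(DM+[0,0,-.005]-R1@NT,R1,0)
p,Rm,o=pose();pickle.dump((p,Rm),open("p29.pkl","wb"));print(Rm@AT,p+Rm@NT-DM)
c=ctrl.capture("side");i=c["color"][:,:,::-1];cv2.imwrite("pics/s29.png",cv2.resize(i[235:325,330:420],None,fx=6.6,fy=6.6,interpolation=cv2.INTER_CUBIC))
wlook("w29",(240,60,160,150),4)
E
```

```text
time: 26.33
position: [0.533, -0.1553, 0.126]
tool_rot: [-1.822, 2.301, -0.35]
ft_force: [1.2, 0.8, -0.2]
gripper_width: 0.0191
t 26.333 p [ 0.533  -0.1553  0.126 ] dist 0.009138526138782854 rot [-0.0054 -0.0012 -0.0005] w 0.01908179953948143 F [ 1.1849  0.8055 -0.2114] M [-0.0727 -0.4172  0.0069]
tool dp [0.0005 0.0033 0.0085]
[-0.005   0.0022  1.    ] [0.0009 0.0002 0.0042]
```

View pics/s29.png

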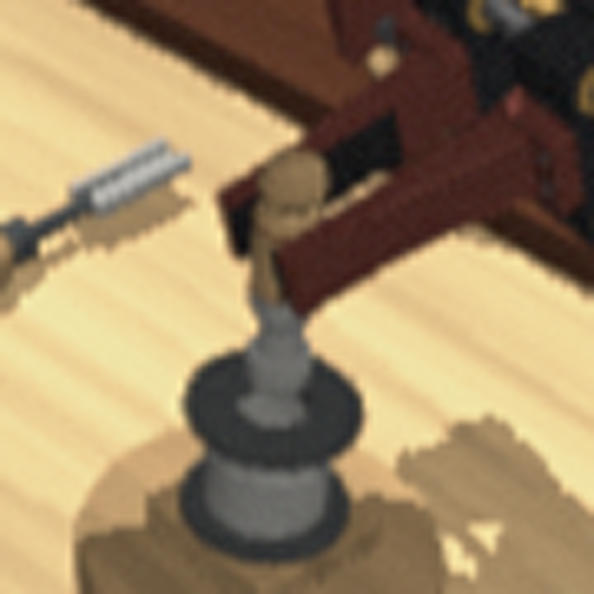

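View pics/w29c.png

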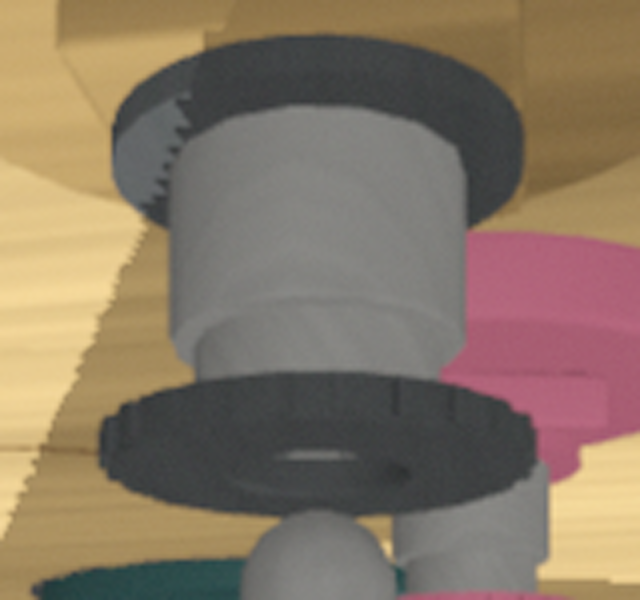

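```bash
python3 -m creep '[{"dp":[0,0.0013,0.002],"dr":[-0.002,0,0],"gripper":0.01},{"dp":[0,0.0015,0.003],"dr":[-0.002,0,0],"gripper":0.01},{"dp":[0,0.001,0.003],"dr":[-0.001,0,0],"gripper":0.01},{"dp":[0,0.0005,0.002],"dr":[0,0,0],"gripper":0.01}]'
python3 - <<'E'
from h import *
R1=tframe(1.275);plan(DM+[0,0,-.015]-R1@NT,R1,0)
p,Rm,o=pose();print(Rm@AT,p+Rm@NT-DM)
E
```

```text
time: 26.77
position: [0.5322, -0.1552, 0.1157]
tool_rot: [-1.824, 2.303, -0.346]
ft_force: [-0.0, 0.0, -0.5]
gripper_width: 0.0193
t 26.767 p [ 0.5322 -0.1552  0.1157] dist 0.008856850121666787 rot [-0.0015 -0.0016 -0.0005] w 0.019300477287463296 F [-0.0246  0.0472 -0.451 ] M [-0.1618 -0.4346  0.0345]
tool dp [0.0004 0.0023 0.0085]
[-0.0012  0.0016  1.    ] [-0.0001  0.0004 -0.0061]
```

Nose 6 mm below the mouth with no contact force. I'm continuing down gently.

```bash
python3 -m creep '[{"dp":[0,0.0008,0.0025],"dr":[0,0,0],"gripper":0.01},{"dp":[0,0.0008,0.003],"dr":[0,0,0],"gripper":0.01},{"dp":[0,0.0006,0.0025],"dr":[0,0,0],"gripper":0.01}]'
python3 - <<'E'
from h import *
R1=tframe(1.275);plan(DM+[0,0,-.02]-R1@NT,R1,0)
p,Rm,o=pose();print(Rm@AT,p+Rm@NT-DM)
c=ctrl.capture("side");i=c["color"][:,:,::-1];cv2.imwrite("pics/s30.png",cv2.resize(i[235:325,330:420],None,fx=6.6,fy=6.6,interpolation=cv2.INTER_CUBIC))
E
```

```text
time: 27.02
position: [0.5323, -0.1553, 0.1063]
tool_rot: [-1.824, 2.304, -0.346]
ft_force: [-0.1, 0.2, -0.6]
gripper_width: 0.0189
t 27.017 p [ 0.5323 -0.1553  0.1063] dist 0.004498845582693827 rot [-0.0012 -0.0016 -0.0006] w 0.018928687769495887 F [-0.1378  0.1726 -0.6319] M [-0.0944 -0.467   0.0045]
tool dp [0.0004 0.0012 0.0043]
[-0.0008  0.0015  1.    ] [ 0.      0.0003 -0.0155]
```

View pics/s30.png

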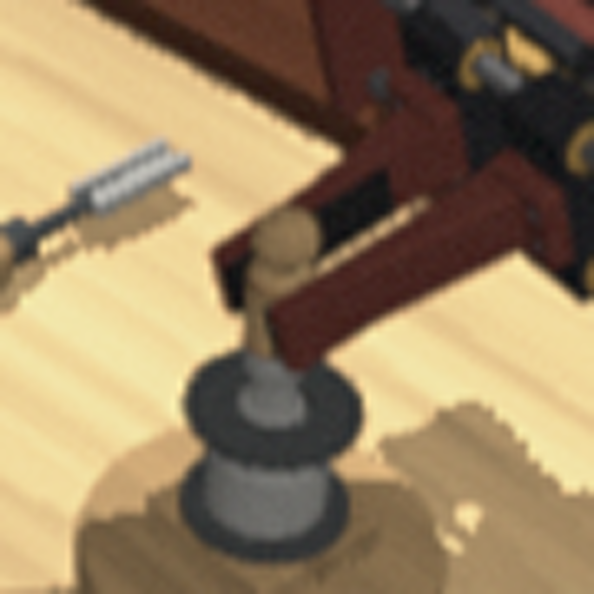

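```bash
python3 -m creep '[{"dp":[0,0.0008,0.0025],"dr":[0,0,0],"gripper":0.01},{"dp":[0,0.0008,0.0025],"dr":[0,0,0],"gripper":0.01},{"dp":[0,0.0006,0.002],"dr":[0,0,0],"gripper":0.01}]'
python3 - <<'E'
from h import *
R1=tframe(1.275);plan(DM+[0,0,-.02]-R1@NT,R1,0)
p,Rm,o=pose();print(Rm@AT,p+Rm@NT-DM)
E
```

```text
time: 27.32
position: [0.5318, -0.155, 0.1011]
tool_rot: [-1.826, 2.308, -0.34]
ft_force: [1.5, 0.5, 9.5]
gripper_width: 0.0191
t 27.317 p [ 0.5318 -0.155   0.1011] dist 0.0011784186929021795 rot [ 0.0045 -0.0022 -0.001 ] w 0.019089442478235314 F [1.5379 0.5245 9.4833] M [0.2144 1.0164 0.0728]
tool dp [ 0.0005 -0.0009 -0.0005]
[0.0048 0.0007 1.    ] [-0.0008  0.0006 -0.0208]
```

```bash
python3 -m creep '[{"dp":[0,0.0007,0.0025],"dr":[-0.003,0,0],"gripper":0.01},{"dp":[0,0.0008,0.003],"dr":[-0.002,0,0],"gripper":0.01},{"dp":[0,0.0008,0.003],"dr":[0,0,0],"gripper":0.01}]'
python3 - <<'E'
from h import *
R1=tframe(1.275);plan(DM+[0,0,-.0355]-R1@NT,R1,0)
p,Rm,o=pose();print(Rm@AT,p+Rm@NT-DM)
c=ctrl.capture("side");i=c["color"][:,:,::-1];cv2.imwrite("pics/s31.png",cv2.resize(i[235:325,330:420],None,fx=6.6,fy=6.6,interpolation=cv2.INTER_CUBIC))
wlook("w31",(240,60,160,220),3)
E
```

```text
time: 27.57
position: [0.5317, -0.1549, 0.0998]
tool_rot: [-1.833, 2.318, -0.327]
ft_force: [1.4, -0.1, 9.1]
gripper_width: 0.0192
t 27.567 p [ 0.5317 -0.1549  0.0998] dist 0.013487440475978642 rot [ 0.0185 -0.0047 -0.0018] w 0.01922819303021272 F [ 1.3843 -0.1391  9.0956] M [0.1513 0.9619 0.0432]
tool dp [0.0005 0.0029 0.0132]
[ 0.0189 -0.0004  0.9998] [-0.0016  0.0007 -0.0222]
```

View pics/s31.png

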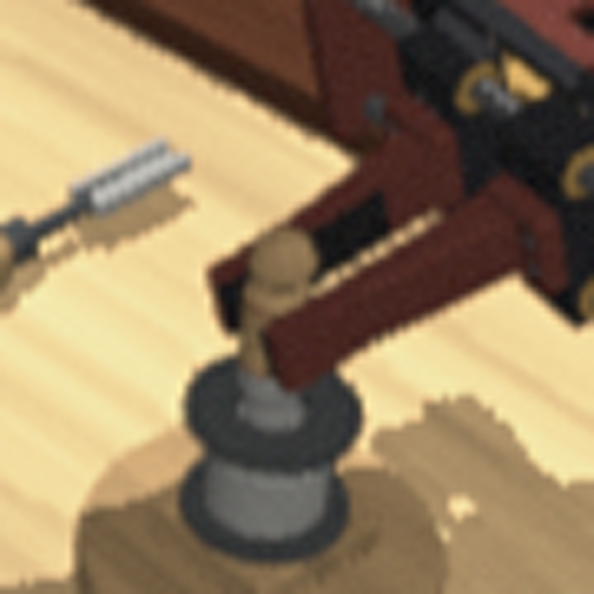

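View pics/w31c.png

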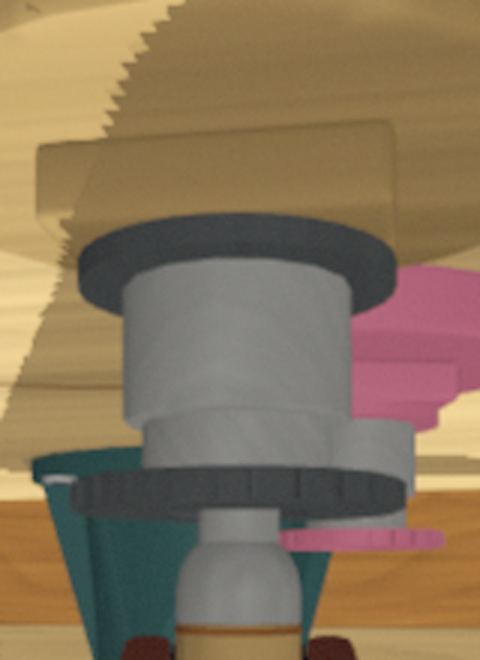

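```bash
python3 -m creep '[{"dp":[0,0.0012,0.0045],"dr":[-0.012,0.001,0],"gripper":0.01},{"dp":[0,0.0014,0.005],"dr":[-0.01,0.001,0],"gripper":0.01}]'
python3 - <<'E'
from h import *
R1=tframe(1.275);plan(DM+[0,0,-.0355]-R1@NT,R1,0)
p,Rm,o=pose();print(Rm@AT,p+Rm@NT-DM)
E
```

```text
time: 27.83
position: [0.5328, -0.1551, 0.0948]
tool_rot: [-1.843, 2.333, -0.306]
ft_force: [4.7, -0.3, 0.2]
gripper_width: 0.0191
t 27.833 p [ 0.5328 -0.1551  0.0948] dist 0.008479533050840876 rot [ 0.0405 -0.0076 -0.0023] w 0.01911026144909181 F [ 4.6532 -0.3439  0.239 ] M [-0.1125 -0.5695 -0.1505]
tool dp [0.0006 0.0025 0.0081]
[ 0.0409 -0.0029  0.9992] [-0.0016  0.0007 -0.0274]
```

```bash
python3 -m creep '[{"dp":[0,0.0005,0.0025],"dr":[0.012,-0.001,0],"gripper":0.01},{"dp":[0,0.0005,0.003],"dr":[0.012,-0.001,0],"gripper":0.01},{"dp":[0,0.0008,0.003],"dr":[0.01,-0.001,0],"gripper":0.01}]'
python3 - <<'E'
from h import *
R1=tframe(1.275);plan(DM+[0,0,-.0355]-R1@NT,R1,0)
p,Rm,o=pose();print(Rm@AT,p+Rm@NT-DM)
c=ctrl.capture("side");i=c["color"][:,:,::-1];cv2.imwrite("pics/s32.png",cv2.resize(i[235:325,330:420],None,fx=6.6,fy=6.6,interpolation=cv2.INTER_CUBIC))
wlook("w32",(240,60,160,220),3)
E
```

```text
time: 28.08
position: [0.5333, -0.1552, 0.0859]
tool_rot: [-1.826, 2.312, -0.341]
ft_force: [-0.0, 0.2, 11.2]
gripper_width: 0.0194
t 28.083 p [ 0.5333 -0.1552  0.0859] dist 0.0011651156477075742 rot [ 0.0064 -0.0048 -0.0023] w 0.01936088362099798 F [-0.0355  0.2446 11.2181] M [0.3139 1.484  0.0873]
tool dp [ 0.0007  0.0006 -0.0006]
[0.0071 0.0023 1.    ] [ 0.0006  0.0004 -0.036 ]
```

View pics/s32.png

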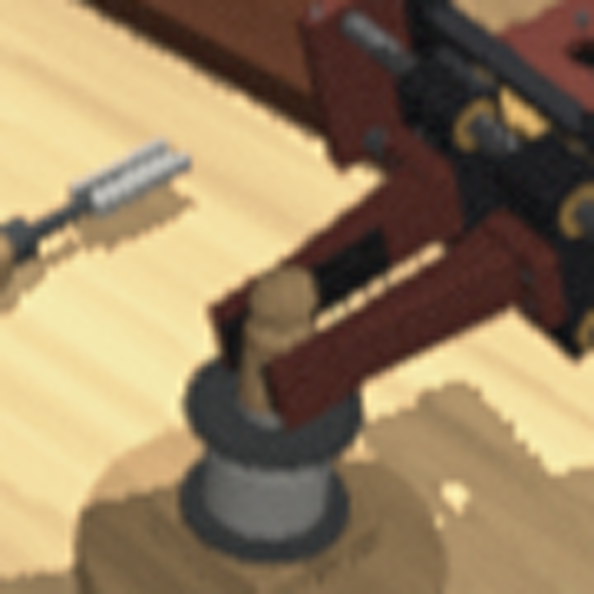

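View pics/w32c.png

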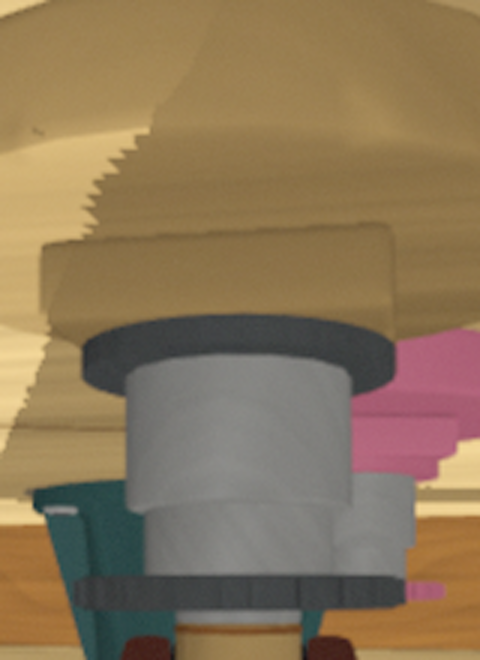

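```bash
python3 -m creep '[{"dp":[0,0.0004,0.0015],"dr":[0.003,-0.001,0],"gripper":0.01},{"dp":[0,-0.0006,-0.0022],"dr":[0,0,0],"gripper":0.01},{"dp":[0,-0.0006,-0.0022],"dr":[0,0,0],"gripper":0.01}]'
python3 - <<'E'
from h import *
p,Rm,o=pose();print(o["time"],Rm@AT,p+Rm@NT-DM,o["ft_force"])
E
```

```text
time: 28.43
position: [0.5331, -0.1552, 0.0882]
tool_rot: [-1.823, 2.307, -0.346]
ft_force: [-1.2, 0.7, -11.0]
gripper_width: 0.019
28.4333 [0.0004 0.0026 1.    ] [ 0.0007  0.0003 -0.0337] [ -1.2052   0.6788 -11.0443]
```

It resists an 11 N tug, so it is locked. I'll relax the pull, open, and back straight off along the fingers.

```bash
python3 -m creep '[{"dp":[0,0.0003,0.001],"dr":[0,0,0],"gripper":0.01},{"dp":[0,0,0],"dr":[0,0,0],"gripper":0.034},{"dp":[0,0,0],"dr":[0,0,0],"gripper":0.04},{"dp":[0,0,0],"dr":[0,0,0],"gripper":0.04},{"dp":[0,-0.006,0],"dr":[0,0,0],"gripper":0.04},{"dp":[0,-0.012,0],"dr":[0,0,0],"gripper":0.04},{"dp":[0,-0.015,0],"dr":[0,0,0],"gripper":0.04},{"dp":[0,-0.015,0],"dr":[0,0,0],"gripper":0.04},{"dp":[0,-0.012,-0.01],"dr":[0,0,0],"gripper":0.04},{"dp":[0,-0.008,-0.012],"dr":[0,0,0],"gripper":0.04},{"dp":[0,0,-0.008],"dr":[0,0,0],"gripper":0.04},{"dp":[0,0,0],"dr":[0,0,0],"gripper":0.04}]'
python3 - <<'E'
from h import *
p,Rm,o=pose();print(o["time"],o["ft_force"],o["gripper_width"])
c=ctrl.capture("side");cv2.imwrite("pics/side33.png",c["color"][:,:,::-1]);i=c["color"][:,:,::-1]
t=ctrl.capture("top");cv2.imwrite("pics/top33.png",t["color"][:,:,::-1])
cv2.imwrite("pics/s33.png",np.hstack([cv2.resize(i[250:340,330:420],None,fx=4.4,fy=4.4,interpolation=cv2.INTER_CUBIC),cv2.resize(i[195:285,240:330],None,fx=4.4,fy=4.4,interpolation=cv2.INTER_CUBIC)]))
S=cam(c);print("home pred: head c",proj(S,DM+[0,0,.0375]),"mouth",proj(S,DM))
wlook("w33")
E
```

```text
time: 29.43
position: [0.5909, -0.1685, 0.1387]
tool_rot: [-1.825, 2.31, -0.341]
ft_force: [-0.7, 0.4, 0.0]
gripper_width: 0.04
29.4333 [-0.7092  0.3558  0.0366] 0.040000901820639985
home pred: head c [[372.0128 280.1863]] mouth [[370.5168 295.8451]]
```

View pics/s33.png

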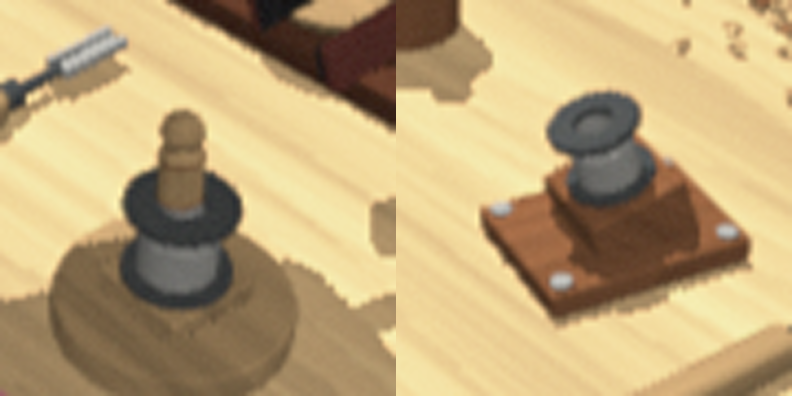

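View pics/w33.png

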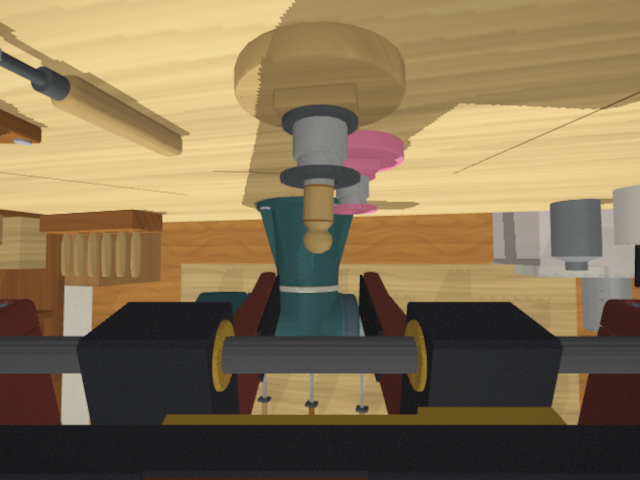

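View pics/side33.png

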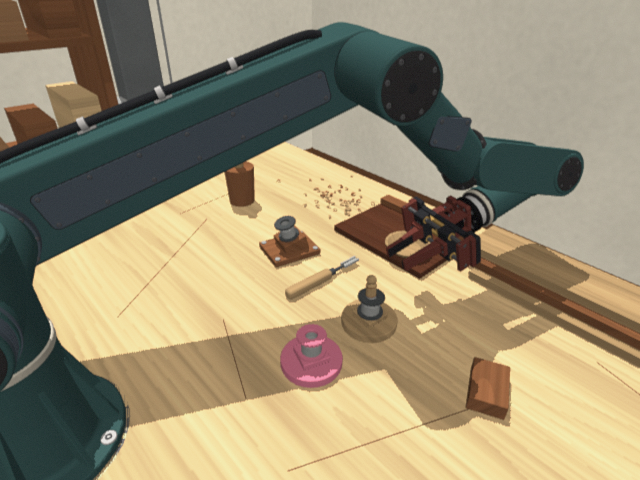

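View pics/top33.png

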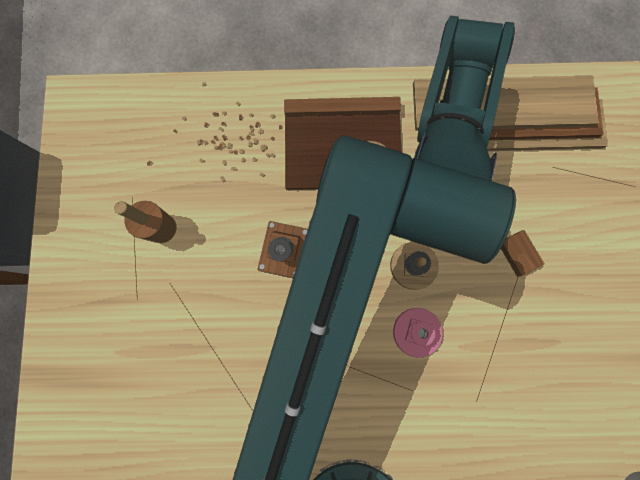

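```bash
python3 - <<'E'
from h import *
p,Rm,o=pose();print(o["time"],p,o["ft_force"],abs(o["joint_velocities"]).max())
print(ctrl.finish_job())
E
```

```text
29.5833 [ 0.5901 -0.1683  0.137 ] [ 0.8496  0.1761 -0.3012] 0.008429658480141666
the job is handed in; nothing more can be done
None
```

The finial is locked upright in the tan drying socket, both collars are sprung back out, and I handed the job in at 29.6 s. The hand-in gives no verdict, so this rests on my own checks.

- **Drawing it out:** I held the carving collar fully in (about 11 mm, 18–19 N). I gripped the finial, let collar and finial rise together, and drew it out about 95 mm along the axis.
- **What went wrong:** The finial pivoted about 0.27 rad in the grip on the way out. I let go of it partly entered in the drying socket to straighten it, and it tipped out onto the bench. I picked it up again lying down and turned the hand until it stood upright. I then pushed it past the jaws at about 9 N measured (10–13 N expected) and on down until it bottomed at 11 N.
- **Lock and position:** It resisted an 11 N tug before I opened the fingers. In the last pictures it stands upright at the home height, with the head 0.9 px from where it should be.
- **Robot clear:** The gripper is clear of everything, with about 1 N or less of force noise.
- **Things to leave alone:** The gouge, the offcut and the mallet look unmoved. The dish is mostly hidden behind the arm in the last pictures, but I saw no contact with it.
- **Disagreement:** The cameras differed by 2 to 6 mm on the socket positions. I settled this by relying on the wrist view and on contact forces.

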